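# Rack the filters and lock the keeper

### The arm

A 6-joint arm with a two-finger parallel gripper is mounted at the origin on the work surface. World frame = base frame: x ahead of the robot, y to its left, z up, the work surface at z = 0. Lengths are in mm, angles in rad, forces in N, time in s.
With the tool pointing down it reaches from about 275 to 1000 mm from the base axis. Payload 8.4 kg.
Tool frame: the origin (TCP) lies at the very end of the fingers, on their centre line; the grasp point (between the pads) lies 19 mm behind it; z points along the fingers, y is the direction in which the jaws open and shut (so a half turn about z gives the same grasp; the last joint's range is limited). The gripper opens to 85 mm and grips with 20 to 120 N. Pads are 22 mm wide; open, the fingers measure 114 mm over their backs; the gripper's body (76 mm by 85 mm) begins 54 mm behind the grasp point. The pads swing forward as they close: fully open they stand 13 mm farther back than shut.
Start: joints at [1.244, 0.353, 1.633, -0, 1.155, -0.002], TCP at [199.448, 592.325, 231.281] pointing down, gripper open.
Joint ranges: [-2.63, 2.63], [-0.92, 2.1], [0.06, 2.66], [-1.3, 4.44], [0, 2.69], [-3.02, 3.02]. Speed limits (rad/s): [2.22, 2.22, 2.79, 3.14, 3.14, 3.14].

### API

Orientations are given as [roll, pitch, yaw] about the fixed x, y, z axes, in that order (R = Rz(yaw) Ry(pitch) Rx(roll)).
In Python, from rig import readout, grab_frame, calibration, r gives the robot as it stands. The module is installed in compiled form; this text tells all that it offers.
- The arm moves only by the tool play_rows, never from a script. Its argument "rows" is a list of rows, each a list of 3 entries, a list of its own where there are three numbers: the closure in counts, from 0 (fully open) to 255 (shut), then the shift along the tool's x, y, z in cm, then the turn, a rotation vector about the tool's x, y, z in rad. In form: [[gripper, [dx, dy, dz], [rx, ry, rz]], ...]. A call has 1 to 12 rows; each row is the pose to reach, as a shift and turn from the pose commanded when the call began, along the tool's axes at that moment; what a row does not reach only later rows make up. A row lasts 1/12 s, in which the tool goes at most 41.7 mm and 7.16 degrees, less where a joint would pass 70% of its speed; a pose out of reach is approached as far as the arm can. A call with a gripper value outside its range is refused whole. The fingers move at their own pace and stop on an object; "squeeze" is the grip in N (left out, the last holds). Time passes only in rows, so rows that repeat a pose let the fingers close. It gives the time, the measured TCP pose, the force and the opening at its end, in the units of the state.
- readout.sense(): the state, without advancing time (a new reading comes with each control period).
- grab_frame(name): name is "side" or "top" or "wrist"; returns (picture, depth): 400x640x3 uint8, red, green, blue; 400x640 float32, mm along the optical axis (not along the pixel's ray), 0 where there is no reading.
- calibration(name): a dict with "vfov" (degrees; the focal length in pixels is half the picture's height over the tangent of half this angle, whatever the lens; pixels are square), "cx", "cy" (the principal point, pixels), "k1" (the pictures are not rectified: a ray, as slopes to the right and down, at radius r is drawn at 1 + k1 r^2 times it, then the intrinsics apply), "cam_to_world" (4x4, takes a point from camera to world coordinates). Camera axes: x right, y down, z forward; pixel columns grow to the right and rows downward; lengths in mm; the calibration is good to about 2 mm. A picture is of the moment at which its call begins: read the wrist's pose just before it. calibration takes no time and is no camera call; for the wrist camera it gives the pose at the moment of the call.
- r.sign_off(): hands the job in, once; it reports no verdict.
The state is a dict: "clock": time; "qpos": joint angles; "qvel": joint speeds; "joint_efforts": joint torques, N m; "eef_pos": TCP position; "tcp_rot": TCP orientation; "contact_force": force on the tool from outside, world axes, zero at the start; "wrist_torque": the same for the moment, N m; "opening": opening from 0.0 (shut) to 1.0 (fully open).
Only numpy, scipy, OpenCV 4.12 (cv2) and the standard library are available. Lean on these libraries where they do the work, as an engineer would, in place of code of your own. Each camera call takes 0.05 s, during which the arm holds its last target.

### The job

Clear the stage: draw each filter forward from under its clip, lift it off and stand it upright in the slotted rack, one to a slot, square down on the slot's bottom with its handle in the upper half. Once all the filters there are have been racked, turn the ratchet knob clockwise until its pawl catches at the fourth tooth, the long broad mark, and no further, so that the keeper bar closes beside them. Do not disturb the lens on its post, the jar or the screwdriver.

Things in the scene. Friction and masses are not known exactly. Their poses are not given: they have to be found in the camera images.
- filter1_mid (a point): loose filter: flat dark frame 70 (its x) x 56 (y) x 8 mm (z), 80 g. On its upper face a grey handle block 30 (x) x 12 (y) x 22 mm tall, centred 12 mm from the middle towards -x (the end without window). Point: middle of the 8 mm frame, so the handle spans 4 to 26 mm above it. x points to the window end, at first under the clip; z out of the face with the handle. May be absent.
- filter2_mid (a point): second filter, same shape, size and point; may be absent. Hint: held by its handle with fingers slanting 45 degrees (down and towards its +x end), a flat filter comes to stand on its +x end, handle half up, after half a turn of the gripper about the fingers' own direction
- filter3_mid (a point): third filter, same shape, size and point; may be absent
- filter4_mid (a point): fourth filter, same shape, size and point; may be absent
- stage: fixed aluminium slab, 130 x 380 mm, top 12 mm above the bench. Origin on the bench, 10 mm further along x than the slab's middle; x points to the clips, away from the robot; the slab spans x -75 to 55 mm. Four bays at y = -120, -40, 40, 120 mm (filters 1 to 4), the filter's middle starting near x = 0. Behind each bay stands a post with a clip.
- clip1 (a point): middle of the clip of the bay at stage y = -120 mm (the others alike). A rigid lip 22 mm wide from stage x = 20 to 52 mm, underside 23 mm and top 27 mm above the bench, over the far end of the filter (whose face is 20 mm high); its post begins at x = 42 mm. A filter can be lifted once drawn 20 mm (better 30) along the stage's -x.
- rack: fixed unit: slotted block, keeper bar and ratchet on a baseplate 250 mm (x) by y -46 to 200 mm. Origin on the bench below the middle of the block; x runs along the row of slots, about to the robot's left; y to the robot. Five slots at x = -88, -44, 0, 44, 88 mm, each 13 mm wide in x, bottom 14 mm and top 36 mm above the bench, block y -26 to 26 mm. Low stop wall at y = -33 to -37, top 30 mm.
- slot1 (a point): bottom middle of the first slot, nearest the stage (rack x = -88 mm). A filter fits any slot, one each, its 56 mm width along the rack's y
- slot5 (a point): bottom middle of the last slot, farthest to the left (rack x = 88 mm). Fingers slanting along rack +x should fill the last slots first: a standing filter bars the way over it to the next one
- keeper_face (a point): middle of the keeper bar's inner face; steel bar 210 mm long along the rack's x, 16 to 34 mm high. The face is at rack y = 44 mm with the knob at 0 and moves 3 mm towards the filters per tooth, to 32 mm at the fourth tooth; it pushes filters that stand too far out (a filter's half width is 28 mm) back to the middle
- knob_grip (a point): grip point of the ratchet knob, on its upright axis at rack (0, 135) mm, 64 mm above the bench. A black bar 60 x 14 mm, from 41 to 77 mm above the bench, on a toothed steel wheel of 38 mm radius (top 40 mm) and a round housing of 55 mm radius (top 31 mm). A white line on one half of the bar's top is the pointer
- knob_mark (a point): the long broad white mark on the housing: the pointer looks at it at the fourth tooth. Five short marks are the other stops
- knob (a joint): knob angle, rad, growing clockwise from above; at 0 the bar lies along the rack's x, pointer to -x. Tooth stops each 0.524 (30 degrees): 0, 0.524, 1.047, 1.571, 2.094 (fourth tooth), 2.618. A spring (0.06 to 0.1 N m) turns it back onto the last tooth caught when let go: turn 0.1 to 0.3 past a tooth, then let go. Starts at tooth 0 or 1; cannot be turned back
- pawl (a joint): angle of the sprung brass pawl on the wheel's edge, rad: about 0 when seated against a tooth, up to 0.25 while a tooth lifts it
- lens_post: bystander: a lens ring on a post, 143 mm tall, foot 50 x 70 mm; origin under its foot
- jar: bystander: small amber jar, 50 mm wide, 55 mm tall; origin under its base
- driver: bystander: screwdriver 150 mm long lying on the bench; origin under it

How it is judged (in metres and radians):
On the way, in this order (a step that is already met when the one before it is completed fails the run):
1. all filters stand in rack slots while the keeper is still open (knob before the second tooth) (x of filter1_mid in the frame of rack between -0.105 and 0.105 m and y of filter1_mid in the frame of rack between -0.02 and 0.02 m and z of filter1_mid in the frame of rack between 0.043 and 0.055 m and angle between each of filter1_mid, filter2_mid, filter3_mid, filter4_mid's own x axis and vertical above 2.75 rad and x of filter2_mid in the frame of rack between -0.105 and 0.105 m and y of filter2_mid in the frame of rack between -0.02 and 0.02 m and z of filter2_mid in the frame of rack between 0.043 and 0.055 m and x of filter3_mid in the frame of rack between -0.105 and 0.105 m and y of filter3_mid in the frame of rack between -0.02 and 0.02 m and z of filter3_mid in the frame of rack between 0.043 and 0.055 m and x of filter4_mid in the frame of rack between -0.105 and 0.105 m and y of filter4_mid in the frame of rack between -0.02 and 0.02 m and z of filter4_mid in the frame of rack between 0.043 and 0.055 m and value of joint knob below 0.9 rad), for 0.3 s.
2. the pawl has caught at the fourth tooth (value of joint knob between 1.9444 and 2.2444 rad and value of joint pawl below 0.1 rad), for 0.3 s.
At the end, for the whole second after the job is handed in: Every filter present stands in a rack slot: its middle within 12 mm of the slots' centre line, between 43 and 55 mm high (down on the slot's bottom), upright within 0.39 rad with the handle half up; the knob rests at the fourth tooth (2.09 rad, within 0.15) with the pawl seated (below 0.10 rad) (all of step 2 and x of filter1_mid in the frame of rack between -0.105 and 0.105 m and y of filter1_mid in the frame of rack between -0.012 and 0.012 m and z of filter1_mid in the frame of rack between 0.043 and 0.055 m and angle between each of filter1_mid, filter2_mid, filter3_mid, filter4_mid's own x axis and vertical above 2.75 rad and x of filter2_mid in the frame of rack between -0.105 and 0.105 m and y of filter2_mid in the frame of rack between -0.012 and 0.012 m and z of filter2_mid in the frame of rack between 0.043 and 0.055 m and x of filter3_mid in the frame of rack between -0.105 and 0.105 m and y of filter3_mid in the frame of rack between -0.012 and 0.012 m and z of filter3_mid in the frame of rack between 0.043 and 0.055 m and x of filter4_mid in the frame of rack between -0.105 and 0.105 m and y of filter4_mid in the frame of rack between -0.012 and 0.012 m and z of filter4_mid in the frame of rack between 0.043 and 0.055 m); the robot touches nothing.
It fails at once if the lens post is disturbed (moved over 30 mm) (distance of lens_post from where it was at the start of the episode above 0.03 m).
It fails at once if the jar is disturbed (moved over 30 mm) (distance of jar from where it was at the start of the episode above 0.03 m).
It fails at once if the screwdriver is disturbed (moved over 30 mm) (distance of driver from where it was at the start of the episode above 0.03 m).
Of filter1, filter2, filter3, filter4 only 3 to 4 are there at a start; the rules pass over those that are not, and their reading is None.
At some moment in a run one of filter1, filter2, filter3, filter4 may be knocked a few centimetres aside while the robot is not near it.
It also fails if it takes over 210 s, if anything falls off the work surface, if the arm or the gripper's body presses on something with over 40 N, if the wrist force passes 120 N, or if a joint passes its speed limit or range.

## Working session

There is one attempt and no reset: what is moved stays moved. The work goes in short steps, Python scripts to look and compute and a tool call to move; the robot and the scene stay as the last step left them, time stands still between calls to the robot, and variables do not carry over. Pictures are saved under pics/ and viewed, and the job is handed in when it is done.

Besides the shell and the picture viewer there is one more tool, called after "Call:" as name(argument=value, ...), one argument or row to a line, values as JSON. play_rows: Moves the arm, as the interface text tells. Its arguments: {"type":"object","properties":{"rows":{"type":"array"},"squeeze":{"type":"number"}},"required":["rows"]}

```bash
mkdir -p pics; ls
cat > h.py <<'E'
import numpy as np, cv2
from rig import readout, grab_frame, calibration, r
from scipy.spatial.transform import Rotation as R
def intr(c):
    f=200/np.tan(np.radians(c['vfov'])/2); return f,c['cx'],c['cy'],c['k1']
def ray(c,u,v):
    f,cx,cy,k=intr(c); xd=(u-cx)/f; yd=(v-cy)/f
    x,y=xd,yd
    for _ in range(30):
        s=1+k*(x*x+y*y); x,y=xd/s,yd/s
    T=np.array(c['cam_to_world']); d=T[:3,:3]@np.array([x,y,1.0]); return T[:3,3],d
def onplane(c,u,v,z):
    o,d=ray(c,u,v); return o+d*(z-o[2])/d[2]
def bydepth(c,u,v,dep):
    o,d=ray(c,u,v); return o+d*dep
def proj(c,p):
    f,cx,cy,k=intr(c); T=np.array(c['cam_to_world']); q=T[:3,:3].T@(np.array(p)-T[:3,3])
    x,y=q[0]/q[2],q[1]/q[2]; s=1+k*(x*x+y*y); return cx+f*x*s,cy+f*y*s
def save(n,img): cv2.imwrite('pics/'+n,img[:,:,::-1])
E
python3 - <<'E'
from h import *
print(readout.sense())
for n in("side","top","wrist"):
    c=calibration(n); p,d=grab_frame(n); save(n+'0.png',p); np.savez('pics/%s0.npz'%n,p=p,d=d); print(n,c)
E
```

```text
pics
{'clock': 0.0, 'qpos': array([ 1.24358587e+00,  3.53673653e-01,  1.63417275e+00,  6.86970380e-06,
        1.15518429e+00, -2.38932759e-03]), 'qvel': array([-7.00823263e-04, -8.86179735e-05, -7.10496644e-04,  1.70377516e-03,
        9.46413465e-04,  7.76407211e-04]), 'joint_efforts': array([-1.95473098e-03, -6.05264711e+01, -3.42064154e+01, -6.46569356e-05,
        9.52846109e-03, -1.98257317e-05]), 'eef_pos': array([199.29444158, 591.85104299, 230.52922611]), 'tcp_rot': array([-3.14015463e+00, -9.71682274e-06,  2.81676874e+00]), 'contact_force': array([ 0.36977811, -0.39089744,  1.11048697]), 'wrist_torque': array([0.06095994, 0.00970215, 0.0136485 ]), 'opening': 0.9971044991859588}
side {'vfov': 48.55795549086363, 'cx': 332.07015888221696, 'cy': 202.62604831566847, 'k1': -0.04805149092213279, 'cam_to_world': array([[ 7.68550175e-01, -4.05248017e-01,  4.95080472e-01,
         6.70221895e+01],
       [-6.39604137e-01, -4.68038261e-01,  6.09792369e-01,
        -6.86561285e+02],
       [-1.54005449e-02, -7.85311550e-01, -6.18909196e-01,
         7.26023537e+02],
       [ 0.00000000
[... 308 characters left out ...]
.26713088e-02,  4.76398818e-03,
        -5.85380701e+01],
       [-4.32853843e-04, -1.87325635e-01, -9.82297775e-01,
         9.80200429e+02],
       [ 0.00000000e+00,  0.00000000e+00,  0.00000000e+00,
         1.00000000e+00]])}
wrist {'vfov': 70.95510124291346, 'cx': 318.71282873037165, 'cy': 196.4457515504859, 'k1': -0.01272419288400098, 'cam_to_world': array([[ 3.18913958e-01,  9.02309676e-01,  2.90053679e-01,
         1.24812460e+02],
       [ 9.47781828e-01, -3.03008519e-01, -9.94758476e-02,
         6.17064876e+02],
       [-1.86928418e-03,  3.06631842e-01, -9.51826360e-01,
         3.73230104e+02],
       [ 0.00000000e+00,  0.00000000e+00,  0.00000000e+00,
         1.00000000e+00]])}
```

View pics/top0.png

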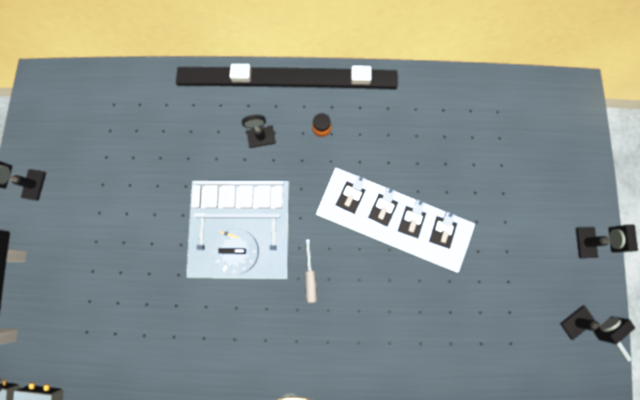

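View pics/side0.png

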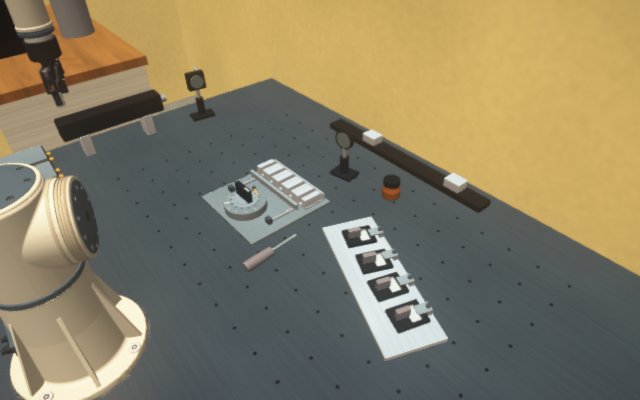

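View pics/wrist0.png

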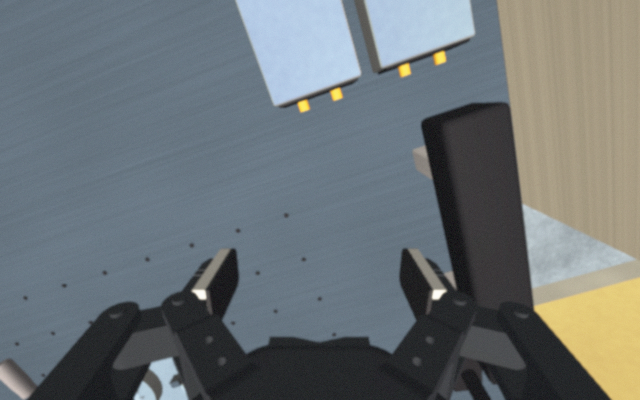

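All four filters are present: handles in the top picture near (351,197), (383,209), (413,219) and (445,231). The rack baseplate spans (192,181)-(288,279), with the knob near (232,251) and the stage corners near (337,168), (475,229), (460,271), (316,213). Next I measure them.

Run:
```python
from h import *
z=np.load('pics/top0.npz'); p=z['p']; 
a=cv2.resize(p[170:290,180:300],None,fx=5,fy=5,interpolation=cv2.INTER_CUBIC); save('top0_rack.png',a)
a=cv2.resize(p[160:280,310:480],None,fx=4.7,fy=4.7,interpolation=cv2.INTER_CUBIC); save('top0_stage.png',a)
z=np.load('pics/side0.npz'); p=z['p']
a=cv2.resize(p[150:250,190:340],None,fx=5,fy=5,interpolation=cv2.INTER_CUBIC); save('side0_rack.png',a)
```

```text
(no output)
```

View pics/top0_rack.png

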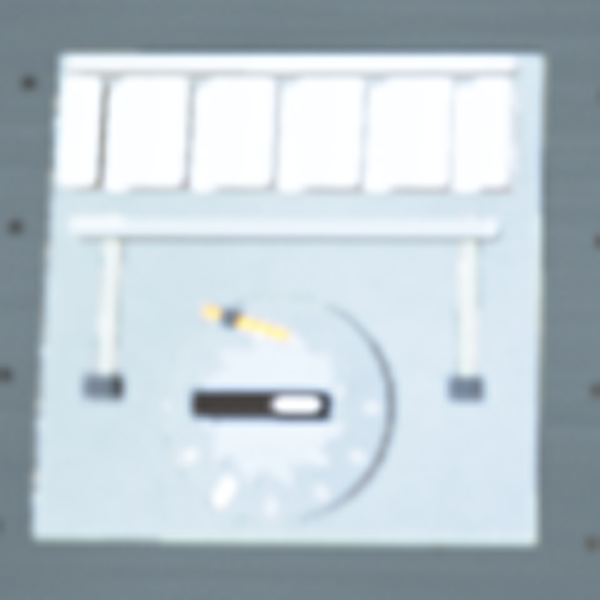

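View pics/top0_stage.png

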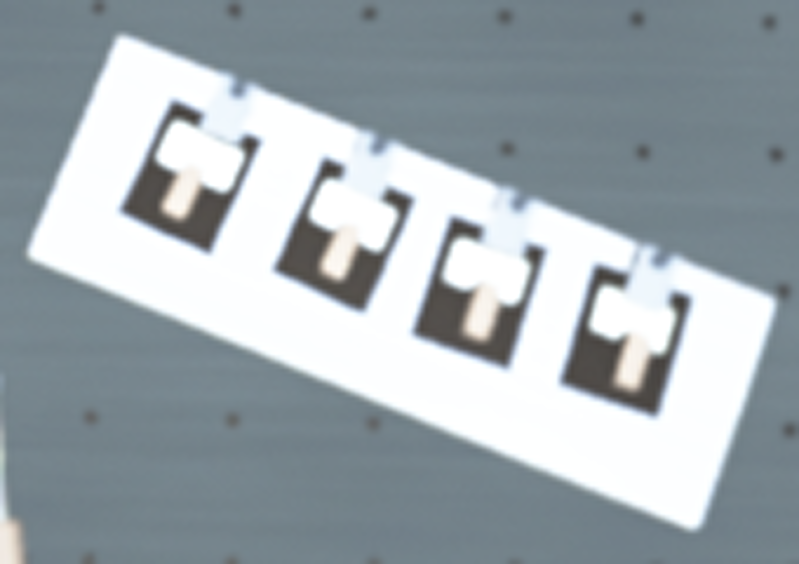

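View pics/side0_rack.png

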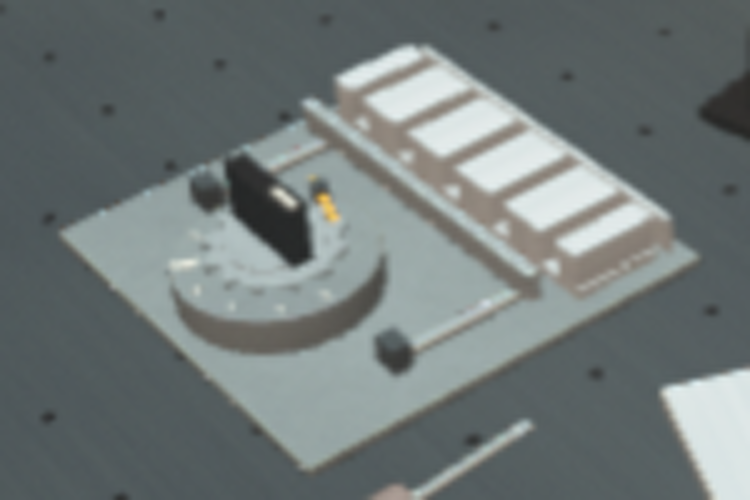

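```bash
cat >> h.py <<'E'
def fit2(loc,w):
    loc=np.array(loc,float);w=np.array(w,float)[:,:2]
    a=loc-loc.mean(0);b=w-w.mean(0)
    th=np.arctan2((a[:,0]*b[:,1]-a[:,1]*b[:,0]).sum(),(a*b).sum())
    Rm=np.array([[np.cos(th),-np.sin(th)],[np.sin(th),np.cos(th)]])
    t=w.mean(0)-Rm@loc.mean(0)
    return th,t,np.linalg.norm(loc@Rm.T+t-w,axis=1)
E
python3 - <<'E'
from h import *
c=calibration('top'); p=np.load('pics/top0.npz')['p']; d=np.load('pics/top0.npz')['d']
m=((p.min(2)>150)).astype(np.uint8)
g=(p.astype(int).sum(2))
cs,_=cv2.findContours(m,cv2.RETR_EXTERNAL,cv2.CHAIN_APPROX_NONE)
for k in cs:
    if cv2.contourArea(k)<2500: continue
    x,y,w,h=cv2.boundingRect(k)
    if y<150 or y>300: continue
    hull=cv2.convexHull(k); 
    q=cv2.approxPolyDP(hull,6,True)[:,0].astype(float); print(cv2.boundingRect(k),q.tolist(), cv2.minAreaRect(k))
    for zz in(0,3,12): print(zz,[onplane(c,u,v,zz)[:2].round(1).tolist() for u,v in q])
# depth samples
for u,v in((240,235),(300,235),(395,235),(330,205),(232,251),(220,251)): print(u,v,bydepth(c,u,v,d[v,u]).round(1))
E
```

```text
(186, 180, 103, 99) [[288.0, 181.0], [287.0, 278.0], [186.0, 276.0], [193.0, 180.0]] ((237.0, 229.0), (98.0, 102.0), 90.0)
0 [[645.4, 33.3], [400.6, 26.5], [397.7, 279.1], [642.6, 281.0]]
3 [[644.7, 33.0], [400.7, 26.2], [397.8, 278.0], [641.9, 280.0]]
12 [[642.8, 32.2], [401.0, 25.4], [398.1, 274.9], [640.0, 276.9]]
(316, 167, 159, 106) [[334.0, 168.0], [473.0, 222.0], [459.0, 271.0], [316.0, 215.0]] ((396.1724853515625, 219.40916442871094), (155.27220153808594, 53.599525451660156), 22.1354923248291)
0 [[682.6, -84.6], [549.5, -442.5], [425.7, -401.6], [558.9, -41.1]]
3 [[681.8, -84.5], [549.1, -441.3], [425.7, -400.5], [558.6, -41.1]]
12 [[679.5, -84.3], [548.0, -437.8], [425.8, -397.4], [557.4, -41.3]]
240 235 [501.1 141.9  34. ]
300 235 [507.2  -2.4   3.1]
395 235 [ 511.2 -237.9   17.8]
330 205 [583.4 -75.8  12.9]
232 251 [460.7 149.3  76.6]
220 251 [459.9 177.4  76. ]
```

Run:
```python
from h import *
c=calibration('top'); p=np.load('pics/top0.npz')['p']
g=cv2.cvtColor(p,cv2.COLOR_RGB2GRAY)
def sub(pts):
    a=np.array(pts,np.float32).reshape(-1,1,2); cv2.cornerSubPix(g,a,(4,4),(-1,-1),(3,50,0.01)); return a[:,0]
# rack plate
q=sub([[191.7,180.2],[288.8,180.4],[287.2,278.8],[186.2,277.8]]); print(q)
for zz in (0,3,5):
    th,t,e=fit2([[125,-46],[-125,-46],[-125,200],[125,200]],[onplane(c,u,v,zz) for u,v in q]); print('rack',zz,np.degrees(th),t,e)
q=sub([[335.1,167],[474.9,223],[458.1,272.4],[315.6,214.5]]); print(q)
th,t,e=fit2([[55,190],[55,-190],[-75,-190],[-75,190]],[onplane(c,u,v,12) for u,v in q]); print('stage',np.degrees(th),t,e)
# knob pointer/bar mask
roi=p[235:265,205:260]; m=(roi.max(2)<90).astype(np.uint8)
print(np.argwhere(m).min(0)+[235,205],np.argwhere(m).max(0)+[235,205])
# dark frames -> rect on stage
hsv=p.max(2)
m=np.zeros(g.shape,np.uint8); poly=q.astype(np.int32); cv2.fillPoly(m,[poly],1); m=cv2.erode(m,np.ones((3,3)))
dark=((hsv<110)&(m>0)).astype(np.uint8)
n,l,s,ce=cv2.connectedComponentsWithStats(dark)
for i in range(1,n):
    if s[i,4]>60: print(s[i],ce[i])
```

```text
[[191.7829  180.47177]
 [288.2736  180.62819]
 [286.75757 278.4531 ]
 [186.2121  277.21225]]
rack 0 91.22486728438217 [597.44047809 157.17384559] [1.1096679  0.60632573 1.12985182 0.43210255]
rack 3 91.22486728438219 [597.17269685 156.51867569] [0.61645257 0.18849139 0.59410628 0.31794389]
rack 5 91.22486728438219 [596.99417602 156.08189576] [0.36933912 0.36922786 0.24786424 0.60445682]
[[334.92987 166.76006]
 [474.77832 223.25908]
 [457.73465 272.51102]
 [315.20218 214.01802]]
stage -21.208080093398863 [ 561.74957693 -244.15553175] [1.16347668 1.21862735 1.01173536 0.98238423]
[249 219] [252 233]
[337 193  23  20 170] [347.04705882 203.46470588]
[369 205  23  20 174] [379.35632184 215.76436782]
[399 219  23  18 168] [408.57738095 228.2797619 ]
[430 223  23  25 179] [439.62569832 238.07821229]
```

```bash
cat >> h.py <<'E'
def down(yaw): return R.from_euler('xyz',[np.pi,0,yaw])
def cur():
    s=readout.sense(); return np.array(s['eef_pos']),R.from_euler('xyz',s['tcp_rot']),s
def rel(p,Rt,p0=None,R0=None):
    if p0 is None: p0,R0,_=cur()
    d=R0.inv().apply(np.array(p)-p0)/10; w=(R0.inv()*Rt).as_rotvec()
    print('shift',d.round(2).tolist(),'rot',w.round(3).tolist()); return d,w
STH=np.radians(-21.21); ST=np.array([561.75,-244.16]); RTH=np.radians(91.22); RT=np.array([597.17,156.52])
def rot2(th): return np.array([[np.cos(th),-np.sin(th)],[np.sin(th),np.cos(th)]])
def stg(x,y): return rot2(STH)@[x,y]+ST
def rck(x,y): return rot2(RTH)@[x,y]+RT
def logq():
    s=readout.sense(); open('q.csv','a').write(','.join(map(str,list(s['qpos'])+list(s['eef_pos'])+list(s['tcp_rot'])))+'\n')
E
python3 - <<'E'
from h import *
logq(); rel([540,-235,240],down(np.radians(159)))
print(rck(0,135),rck(88,0),rck(-88,0),[stg(0,y) for y in(-120,-40,40,120)])
E
```

```text
shift [-58.68, -67.5, -0.85] rot [-0.001, 0.0, 0.042]
[462.20060284 153.64565993] [595.29635611 244.50005148] [599.04364389  68.53994852] [array([ 518.33552571, -356.03128059]), array([ 547.27850857, -281.45042686]), array([ 576.22149143, -206.86957314]), array([ 605.16447429, -132.28871941])]
```

Call:
play_rows(
  rows=[
    [0,[-58.7,-67.5,-0.9],[0,0,0.042]],
    [0,[-58.7,-67.5,-0.9],[0,0,0.042]],
    [0,[-58.7,-67.5,-0.9],[0,0,0.042]],
    [0,[-58.7,-67.5,-0.9],[0,0,0.042]],
    [0,[-58.7,-67.5,-0.9],[0,0,0.042]],
    [0,[-58.7,-67.5,-0.9],[0,0,0.042]],
    [0,[-58.7,-67.5,-0.9],[0,0,0.042]],
    [0,[-58.7,-67.5,-0.9],[0,0,0.042]],
    [0,[-58.7,-67.5,-0.9],[0,0,0.042]],
    [0,[-58.7,-67.5,-0.9],[0,0,0.042]],
    [0,[-58.7,-67.5,-0.9],[0,0,0.042]],
    [0,[-58.7,-67.5,-0.9],[0,0,0.042]],
  ],
)

```text
clock: 1.15
eef_pos: [390.1, 128.1, 236.5]
tcp_rot: [3.141, 0.0, 2.775]
contact_force: [1.3, -0.2, -0.2]
opening: 0.998
```

Run:
```python
from h import *
logq(); rel([540,-235,240],down(np.radians(159)));s=readout.sense();print(s['qpos'],s['tcp_rot'],s['clock'],s['eef_pos'])
```

```text
shift [-27.0, -28.53, -0.35] rot [0.0, 0.0, -0.0]
[ 3.13611781e-01  1.67047763e-03  2.05589244e+00  2.40192814e-05
  1.08356749e+00 -8.90640417e-01] [3.14128543e+00 3.46037436e-04 2.77503723e+00] 1.15 [390.13664649 128.11153872 236.47506902]
```

Call:
play_rows(
  rows=[
    [0,[-27,-28.5,-0.4],[0,0,0]],
    [0,[-27,-28.5,-0.4],[0,0,0]],
    [0,[-27,-28.5,-0.4],[0,0,0]],
    [0,[-27,-28.5,-0.4],[0,0,0]],
    [0,[-27,-28.5,-0.4],[0,0,0]],
    [0,[-27,-28.5,-0.4],[0,0,0]],
    [0,[-27,-28.5,-0.4],[0,0,0]],
    [0,[-27,-28.5,-0.4],[0,0,0]],
    [0,[-27,-28.5,-0.4],[0,0,0]],
    [0,[-27,-28.5,-0.4],[0,0,0]],
    [0,[-27,-28.5,-0.4],[0,0,0]],
  ],
)

```text
clock: 2.07
eef_pos: [540.9, -236.6, 239.9]
tcp_rot: [-3.141, 0.001, 2.772]
contact_force: [-0.5, 0.7, 0.2]
opening: 1.001
```

Run:
```python
from h import *
logq(); rel([540,-235,240],down(np.radians(159)));s=readout.sense();print(s['qpos'],s['tcp_rot'],s['clock'],s['eef_pos'])
c=calibration('wrist'); p,d=grab_frame('wrist'); save('w1.png',p); np.savez('pics/w1.npz',p=p,d=d,T=c['cam_to_world'])
```

```text
shift [0.14, 0.11, -0.01] rot [-0.001, 0.001, -0.003]
[-4.14336605e-01  2.90950637e-01  1.70142685e+00 -8.78498663e-04
  1.14825960e+00 -1.61498451e+00] [-3.14074965e+00  9.19078527e-04  2.77180448e+00] 2.0667 [ 540.91438852 -236.55371574  239.87663493]
```

View pics/w1.png

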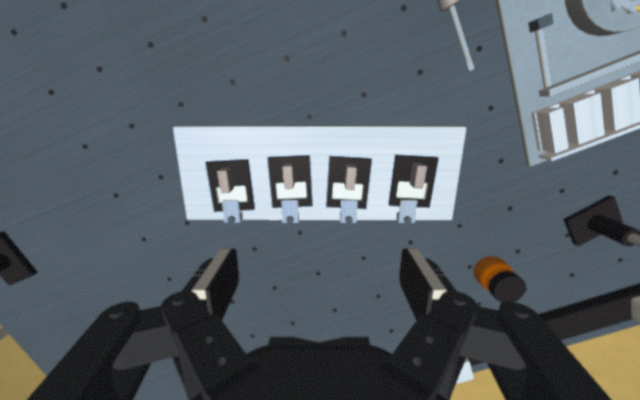

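The wrist picture shows the whole stage: filters 1 to 4 from left to right, handles near (225,180), (288,177), (350,178) and (418,177), and the slots at the upper right. Next I fit the arm geometry and the filter poses.

```bash
cat >> h.py <<'E'
from scipy.optimize import least_squares
def fkR(q): return R.from_euler('ZYZYZ',[q[0],q[1]+q[2],q[3],q[4],q[5]+np.pi/2])
def fk(q,P):
    d1,a1,L2,L3,L6,e=P
    b=R.from_euler('ZY',[q[0],q[1]]); b2=R.from_euler('ZY',[q[0],q[1]+q[2]]); Rt=fkR(q)
    p=np.array([0,0,d1])+R.from_euler('Z',q[0]).apply([a1,0,0])+b.apply([0,0,L2])+b2.apply([e,0,L3])+Rt.apply([0,0,L6]); return p,Rt
def fitk():
    D=np.loadtxt('q.csv',delimiter=',')
    f=lambda P: np.concatenate([fk(r_[:6],P)[0]-r_[6:9] for r_ in D]+[(np.array(P)-[300,0,450,450,250,0])*1e-4])
    return least_squares(f,[300,0,450,450,250,0])
E
python3 - <<'E'
from h import *
o=fitk(); print(o.x.round(1),o.fun.round(2))
D=np.loadtxt('q.csv',delimiter=',')
for r_ in D: print((fkR(r_[:6]).inv()*R.from_euler('xyz',r_[9:])).magnitude())
c=calibration('wrist')
z=np.load('pics/w1.npz'); p=z['p']; c['cam_to_world']=z['T']
g=cv2.cvtColor(p,cv2.COLOR_RGB2GRAY)
a=np.array([[174,127],[466,127],[452,220],[189,220]],np.float32).reshape(-1,1,2); cv2.cornerSubPix(g,a,(4,4),(-1,-1),(3,50,0.01)); a=a[:,0];print(a)
w=[onplane(c,u,v,12) for u,v in a]
th,t,e=fit2([[-75,-190],[-75,190],[55,190],[55,-190]],w); print('stage',np.degrees(th),t,e)
save('w1z.png',cv2.resize(p[120:230,170:470],None,fx=2.6,fy=2.6,interpolation=cv2.INTER_CUBIC))
save('w1z1.png',cv2.resize(p[140:230,190:330],None,fx=5.6,fy=5.6,interpolation=cv2.INTER_CUBIC))
save('w1z2.png',cv2.resize(p[140:230,320:460],None,fx=5.6,fy=5.6,interpolation=cv2.INTER_CUBIC))
E
```

```text
Traceback (most recent call last):
  File "h.py", line 49, in fitk
    return least_squares(f,[300,0,450,450,250,0])
  File "h.py", line 48, in <lambda>
    f=lambda P: np.concatenate([fk(r_[:6],P)[0]-r_[6:9] for r_ in D]+[(np.array(P)-[300,0,450,450,250,0])*1e-4])
                                ~~^^^^^^^^^^
  File "h.py", line 44, in fk
    b=R.from_euler('ZY',[q[0],q[1]]); b2=R.from_euler('ZY',[q[0],q[1]+q[2]]); Rt=fkR(q)
                                                                                 ~~~^^^
  File "h.py", line 41, in fkR
    def fkR(q): return R.from_euler('ZYZYZ',[q[0],q[1]+q[2],q[3],q[4],q[5]+np.pi/2])
                       ~~~~~~~~~~~~^^^^^^^^^^^^^^^^^^^^^^^^^^^^^^^^^^^^^^^^^^^^^^^^^
  File "scipy/spatial/transform/_rotation.pyx", line 1413, in scipy.spatial.transform._rotation.Rotation.from_euler
ValueError: Expected axis specification to be a non-empty string of upto 3 characters, got ZYZYZ
```

```bash
sed -i "s/^def fkR.*/def fkR(q): return R.from_euler('ZY',[q[0],q[1]+q[2]])*R.from_euler('ZYZ',[q[3],q[4],q[5]+np.pi\/2])/" h.py
python3 - <<'E'
from h import *
o=fitk(); print(o.x.round(1),o.fun.round(2))
D=np.loadtxt('q.csv',delimiter=',')
for r_ in D: print((fkR(r_[:6]).inv()*R.from_euler('xyz',r_[9:])).magnitude())
c=calibration('wrist')
z=np.load('pics/w1.npz'); p=z['p']; c['cam_to_world']=z['T']
g=cv2.cvtColor(p,cv2.COLOR_RGB2GRAY)
a=np.array([[174,127],[466,127],[452,220],[189,220]],np.float32).reshape(-1,1,2); cv2.cornerSubPix(g,a,(4,4),(-1,-1),(3,50,0.01)); a=a[:,0];print(a)
w=[onplane(c,u,v,12) for u,v in a]
th,t,e=fit2([[-75,-190],[-75,190],[55,190],[55,-190]],w); print('stage',np.degrees(th),t,e)
save('w1z1.png',cv2.resize(p[140:230,190:330],None,fx=5.6,fy=5.6,interpolation=cv2.INTER_CUBIC))
save('w1z2.png',cv2.resize(p[140:230,320:460],None,fx=5.6,fy=5.6,interpolation=cv2.INTER_CUBIC))
E
```

```text
[-604.7   51.2  513.9  562.4 -851.5  295.3] [ 1.46 -0.28  0.44  0.49 -1.45  0.03 -0.42 -0.41 -0.47 -0.09  0.01  0.01
  0.01 -0.11  0.03]
3.62010406247361e-16
2.8629086334938843e-16
3.6439938538671463e-16
[[172.75912  126.683975]
 [465.52606  126.6346  ]
 [451.31476  219.51218 ]
 [186.75505  219.28743 ]]
stage -21.179374974954342 [ 560.36432847 -244.24614456] [1.45290898 1.3548963  1.09413881 1.08598365]
```

View pics/w1z1.png

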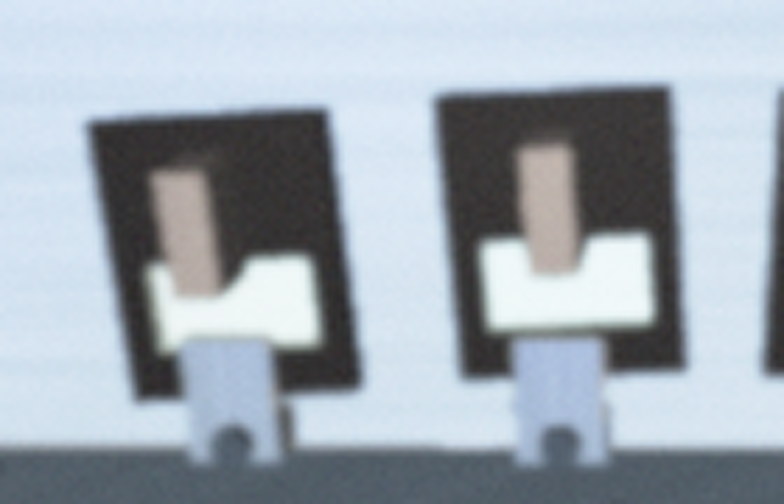

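View pics/w1z2.png

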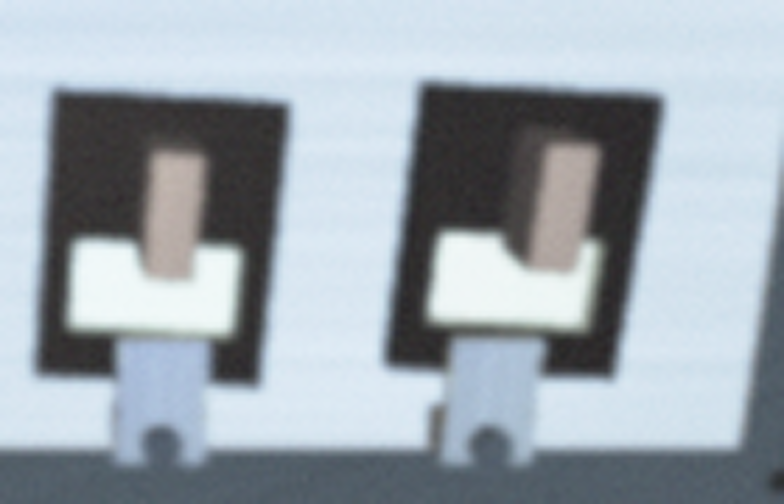

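Run:
```python
from h import *
c=calibration('wrist'); z=np.load('pics/w1.npz'); c['cam_to_world']=z['T']
F={1:(190,[(88,122),(327,110),(361,386),(138,399)]),2:(190,[(436,97),(668,87),(686,370),(461,379)]),3:(320,[(54,90),(288,103),(260,384),(37,374)]),4:(320,[(419,82),(662,96),(615,378),(386,365)])}
S=np.array([560.4,-244.2])
for k,(o,q) in F.items():
    w=[onplane(c,(x+.5)/5.6-.5+o,(y+.5)/5.6-.5+140,zz) for (x,y),zz in zip(q,(16,16,20,20))]
    th,t,e=fit2([[-35,-28],[-35,28],[35,28],[35,-28]],w)
    print(k,'yaw',np.degrees(th).round(1),'rel',np.degrees(th-STH).round(1),t.round(1),'stage',(rot2(STH).T@(t-S)).round(1),e.round(1))
```

```text
1 yaw -17.5 rel 3.7 [ 519.7 -356.7] stage [   2.7 -119.6] [0.8 1.3 0.8 1. ]
2 yaw -18.5 rel 2.7 [ 544.  -279.5] stage [ -2.5 -38.8] [0.8 1.  0.5 0.7]
3 yaw -24.1 rel -2.9 [ 573.1 -207.3] stage [-1.5 39. ] [0.6 0.7 0.8 0.6]
4 yaw -24.4 rel -3.2 [ 602.6 -126. ] stage [ -3.5 125.5] [0.9 0.9 0.6 0.7]
```

Run:
```python
from h import *
D=np.loadtxt('q.csv',delimiter=',')
A=[];b=[]
for r_ in D:
    q=r_[:6];rr=np.hypot(*r_[6:8]); a=q[1]+q[2]
    A+= [[np.sin(q[1]),np.sin(a),0],[np.cos(q[1]),np.cos(a),1]]; b+=[rr,r_[8]]
x,res,_,_=np.linalg.lstsq(np.array(A),np.array(b),rcond=None); print(x,res,np.array(A)@x-b)
```

```text
[ 580.59997902  463.77091915 -126.66934179] [1.14302196] [ 0.46111    -0.39195768  0.24114716  0.51640942 -0.6606435  -0.12445174]
```

```bash
cat >> h.py <<'E'
KP=[200,0,580.6,463.8,326.7,0]
LO=np.array([-2.63,-.92,.06,-1.3,0,-3.02]);HI=np.array([2.63,2.1,2.66,4.44,2.69,3.02])
def ik(p,Rt,P=None):
    P=P or KP; d1,a1,L2,L3,L6,e=P
    w=np.array(p)-Rt.apply([0,0,L6]); q1=np.arctan2(w[1],w[0]); r_=np.hypot(w[0],w[1]); z=w[2]-d1
    D=(r_*r_+z*z-L2*L2-L3*L3)/(2*L2*L3)
    if abs(D)>1: return None
    q3=np.arccos(D); q2=np.arctan2(r_,z)-np.arctan2(L3*np.sin(q3),L2+L3*np.cos(q3))
    M=R.from_euler('ZY',[q1,q2+q3]).inv()*Rt
    q4,q5,q6=M.as_euler('ZYZ'); q6-=np.pi/2
    w_=lambda a,lo,hi: next((a+k for k in(0,2*np.pi,-2*np.pi) if lo<=a+k<=hi),a)
    return np.array([q1,q2,q3,w_(q4,LO[3],HI[3]),q5,w_(q6,-np.pi,np.pi)])
def slant(h,flip,b=45):
    # tool z down & along heading h(rad); flip=0: tool y = left of heading ; flip=1: right
    b=np.radians(b); z=np.array([np.cos(h)*np.sin(b),np.sin(h)*np.sin(b),-np.cos(b)])
    y=np.array([-np.sin(h),np.cos(h),0])*(1 if flip==0 else -1)
    return R.from_matrix(np.stack([np.cross(y,z),y,z],1))
# TCP offset from filter mid at grasp, filter frame
GX,GZ=-3.0,13.5
def grasp(t,yaw,flip,up=0,back=0):
    h=np.array([np.cos(yaw),np.sin(yaw)]); p=np.array([*(np.array(t)+h*(GX-back)),16+GZ+up]); return p,slant(yaw,flip)
def place(sx,flip,up=0,sy=0,gx=None,gz=None):
    gx=GX if gx is None else gx; gz=GZ if gz is None else gz
    p2=rck(sx-gz,sy); return np.array([*p2,49-gx+up]),slant(RTH,1-flip)
E
python3 - <<'E'
from h import *
F={1:([519.7,-356.7],-17.5),2:([544,-279.5],-18.5),3:([573.1,-207.3],-24.1),4:([602.6,-126],-24.4)}
for d in(180,200,240):
  KP=[d,0,580.6,463.8,d+126.7,0]
  for fl in (0,1):
    print('d1',d,'flip',fl)
    for k,(t,y) in F.items():
        print(k,[ik(*grasp(t,np.radians(y),fl,up=u),P=KP).round(2).tolist() for u in(0,80)])
    for s in(88,44,0,-44): print(s,[ik(*place(s,fl,up=u),P=KP).round(2).tolist() for u in(0,60)])
E
```

```text
d1 180 flip 0
1 [[-0.75, 0.51, 2.32, 2.47, 0.52, 1.84], [-0.75, 0.34, 2.28, 2.14, 0.37, 2.21]]
2 [[-0.56, 0.49, 2.38, 2.81, 0.52, 1.7], [-0.56, 0.3, 2.34, 2.59, 0.32, 1.93]]
3 [[-0.31, 0.48, 2.4, 3.3, 0.52, 1.51], [-0.31, 0.3, 2.35, 3.42, 0.3, 1.39]]
4 [[-0.09, 0.49, 2.37, 3.63, 0.53, 1.38], [-0.09, 0.31, 2.32, 3.91, 0.34, 1.07]]
88 [[0.02, 0.62, 1.92, 1.06, 0.95, -0.8], [0.02, 0.54, 1.89, 0.99, 1.01, -0.68]]
44 [[-0.05, 0.62, 1.92, 1.01, 0.98, -0.82], [-0.05, 0.54, 1.89, 0.95, 1.05, -0.71]]
0 [[-0.12, 0.63, 1.9, 0.96, 1.02, -0.85], [-0.12, 0.54, 1.88, 0.91, 1.09, -0.74]]
-44 [[-0.19, 0.64, 1.89, 0.91, 1.06, -0.86], [-0.19, 0.55, 1.86, 0.87, 1.13, -0.77]]
d1 180 flip 1
1 [[-0.75, 0.51, 2.32, 2.47, 0.52, -1.3], [-0.75, 0.34, 2.28, 2.14, 0.37, -0.93]]
2 [[-0.56, 0.49, 2.38, 2.81, 0.52, -1.45], [-0.56, 0.3, 2.34, 2.59, 0.32, -1.21]]
3 [[-0.31, 0.48, 2.4, 3.3, 0.52, -1.63], [-0.31, 0.3, 2.35, 3.42, 0.3, -1.76]]
4 [[-0.09, 0.49, 2.37, 3.63, 0.53, -1.76], [-0.09, 0.31, 2.32, 3.91, 0.34, -2.07]]
88 [[0.02, 0.62, 1.92, 1.06, 0.95, 2.34], [0.02, 0.54, 1.89, 0.99, 1.01, 2.46]]
44 [[-0.05, 0.62
[... 2167 characters left out ...]
-0.26, 0.59, 1.84, 0.84, 1.15, -0.81]]
d1 240 flip 1
1 [[-0.8, 0.52, 2.41, 2.51, 0.61, -1.4], [-0.8, 0.33, 2.37, 2.23, 0.44, -1.08]]
2 [[-0.59, 0.51, 2.48, 2.83, 0.64, -1.5], [-0.59, 0.3, 2.44, 2.65, 0.4, -1.31]]
3 [[-0.29, 0.51, 2.49, 3.29, 0.64, -1.6], [-0.29, 0.29, 2.45, 3.38, 0.39, -1.7]]
4 [[-0.05, 0.51, 2.46, 3.6, 0.63, -1.68], [-0.05, 0.31, 2.42, 3.83, 0.42, -1.94]]
88 [[-0.05, 0.65, 1.92, 1.03, 0.96, 2.28], [-0.05, 0.56, 1.9, 0.97, 1.03, 2.4]]
44 [[-0.12, 0.66, 1.91, 0.98, 1.0, 2.27], [-0.12, 0.57, 1.89, 0.93, 1.07, 2.37]]
0 [[-0.19, 0.66, 1.89, 0.93, 1.04, 2.25], [-0.19, 0.58, 1.87, 0.88, 1.11, 2.35]]
-44 [[-0.26, 0.67, 1.87, 0.88, 1.08, 2.24], [-0.26, 0.59, 1.84, 0.84, 1.15, 2.33]]
```

```bash
cat >> h.py <<'E'
def plan(qB,n,qA=None,fr=1.0):
    p0,R0,s=cur(); qA=s['qpos'] if qA is None else qA
    off=p0-fk(s['qpos'],KP)[0]
    print('qA',np.round(qA,2).tolist(),'qB',np.round(qB,2).tolist(),'modeloff',off.round(1),'maxstep deg', np.degrees(np.abs(qB-qA).max()*fr/n).round(1))
    lp=p0;lR=R0
    for i in range(1,n+1):
        p,Rt=fk(qA+(qB-qA)*fr*i/n,KP); p=p+off
        d=R0.inv().apply(p-p0)/10; w=(R0.inv()*Rt).as_rotvec()
        print([d.round(2).tolist(),w.round(3).tolist()],'step %.0fmm %.1fdeg'%(np.linalg.norm(p-lp),np.degrees((lR.inv()*Rt).magnitude())),p.round(0)); lp=p;lR=Rt
E
python3 - <<'E'
from h import *
q=ik(*grasp([519.7,-356.7],np.radians(-17.5),0,up=120)); print(q)
plan(q,8,fr=.5); print(readout.sense()['qpos'])
E
```

```text
[-0.76792085  0.25722194  2.27751664  1.92473828  0.34303089  2.42876241]
qA [-0.41, 0.29, 1.7, -0.0, 1.15, -1.61] qB [-0.77, 0.26, 2.28, 1.92, 0.34, 2.43] modeloff [0.8 1.3 0.2] maxstep deg 14.5
[[-0.01, 2.19, 1.19], [-0.109, -0.009, 0.328]] step 25mm 19.8deg [ 548. -214.  228.]
[[-0.28, 4.12, 2.01], [-0.217, 0.007, 0.664]] step 21mm 20.2deg [ 557. -197.  220.]
[[-0.79, 5.72, 2.52], [-0.322, 0.047, 1.006]] step 18mm 20.6deg [ 568. -184.  214.]
[[-1.51, 6.91, 2.77], [-0.423, 0.111, 1.351]] step 14mm 20.9deg [ 579. -175.  212.]
[[-2.4, 7.64, 2.85], [-0.518, 0.201, 1.699]] step 12mm 21.2deg [ 590. -172.  211.]
[[-3.39, 7.87, 2.83], [-0.607, 0.317, 2.046]] step 10mm 21.5deg [ 600. -173.  211.]
[[-4.42, 7.58, 2.78], [-0.688, 0.464, 2.391]] step 11mm 21.7deg [ 608. -180.  212.]
[[-5.4, 6.76, 2.76], [-0.759, 0.648, 2.729]] step 13mm 22.0deg [ 615. -191.  212.]
[-4.12124578e-01  2.89323046e-01  1.70423952e+00 -4.72922941e-05
  1.14878050e+00 -1.61355570e+00]
```

Run:
```python
from h import *
q=ik(*grasp([519.7,-356.7],np.radians(-17.5),1,up=120)); print(q)
plan(q,8)
```

```text
[-0.76792085  0.25722194  2.27751664  1.92473828  0.34303089 -0.71283024]
qA [-0.41, 0.29, 1.7, -0.0, 1.15, -1.61] qB [-0.77, 0.26, 2.28, 1.92, 0.34, -0.71] modeloff [0.8 1.3 0.2] maxstep deg 13.8
[[-0.28, 4.12, 2.01], [-0.211, -0.035, 0.273]] step 46mm 19.9deg [ 557. -197.  220.]
[[-1.51, 6.91, 2.77], [-0.406, -0.055, 0.578]] step 31mm 20.8deg [ 579. -175.  212.]
[[-3.39, 7.87, 2.83], [-0.584, -0.063, 0.909]] step 21mm 21.5deg [ 600. -173.  211.]
[[-5.4, 6.76, 2.76], [-0.745, -0.059, 1.263]] step 23mm 22.2deg [ 615. -191.  212.]
[[-6.88, 3.68, 3.08], [-0.887, -0.045, 1.635]] step 34mm 22.8deg [ 617. -225.  209.]
[[-7.17, -0.96, 4.14], [-1.009, -0.024, 2.025]] step 48mm 23.3deg [ 603. -269.  198.]
[[-5.73, -6.47, 6.13], [-1.108, 0.005, 2.429]] step 60mm 23.7deg [ 570. -315.  178.]
[[-2.27, -12.0, 9.0], [-1.181, 0.038, 2.847]] step 71mm 24.0deg [ 518. -355.  150.]
```

Call:
play_rows(
  rows=[
    [0,[-0.3,4.1,2.0],[-0.211,-0.035,0.273]],
    [0,[-0.3,4.1,2.0],[-0.211,-0.035,0.273]],
    [0,[-0.3,4.1,2.0],[-0.211,-0.035,0.273]],
    [0,[-1.5,6.9,2.8],[-0.406,-0.055,0.578]],
    [0,[-1.5,6.9,2.8],[-0.406,-0.055,0.578]],
    [0,[-1.5,6.9,2.8],[-0.406,-0.055,0.578]],
    [0,[-3.4,7.9,2.8],[-0.584,-0.063,0.909]],
    [0,[-3.4,7.9,2.8],[-0.584,-0.063,0.909]],
    [0,[-3.4,7.9,2.8],[-0.584,-0.063,0.909]],
    [0,[-5.4,6.8,2.8],[-0.745,-0.059,1.263]],
    [0,[-5.4,6.8,2.8],[-0.745,-0.059,1.263]],
    [0,[-5.4,6.8,2.8],[-0.745,-0.059,1.263]],
  ],
)

```text
clock: 3.12
eef_pos: [614.6, -188.2, 212.4]
tcp_rot: [2.533, -0.356, 1.576]
contact_force: [0.5, 1.5, -0.0]
opening: 1.001
```

Run:
```python
from h import *
logq(); s=readout.sense(); print(s['qpos'].round(3),s['clock'],s['eef_pos'])
print((fkR(s['qpos']).inv()*R.from_euler('xyz',s['tcp_rot'])).magnitude())
D=np.loadtxt('q.csv',delimiter=',')
def f(P): return np.concatenate([fk(r_[:6],[P[0],0,P[1],P[2],P[3],0])[0]-r_[6:9] for r_ in D])
o=least_squares(f,[200,580,464,327]); print(o.x,o.fun.round(1))
```

```text
[-0.604  0.296  1.969  0.957  0.757 -1.18 ] 3.1167 [ 614.62376896 -188.15626043  212.39669358]
7.6406643323233415e-16
[225.68801522 564.67934816 463.82465602 336.24291135] [ -0.3  -5.6   0.8   0.9  -1.3   0.7  -5.    0.6   0.7   6.2 -10.5  -2.2]
```

Run:
```python
from h import *
grab_frame('top'); grab_frame('top'); logq(); s=readout.sense(); print(s['qpos'].round(4),s['qvel'].round(3),s['eef_pos'])
q=s['qpos']
D=np.loadtxt('q.csv',delimiter=',')[[0,2,4]]
D=np.loadtxt('q.csv',delimiter=',')[[0,1,2,4]]
def fk2(q,P):
    d1,L2,L3,L6,e,w=P
    b=R.from_euler('ZY',[q[0],q[1]]); b2=R.from_euler('ZY',[q[0],q[1]+q[2]]);b3=b2*R.from_euler('ZY',[q[3],q[4]]); Rt=fkR(q)
    return np.array([0,0,d1])+b.apply([0,0,L2])+b2.apply([e,0,L3])+b3.apply([w,0,L6])
def f(P): return np.concatenate([fk2(r_[:6],P)-r_[6:9] for r_ in D]+[np.array(P[4:])*.01])
o=least_squares(f,[200,580,464,327,0,0]); print(o.x.round(1),o.fun.round(1))
```

```text
[-0.6033  0.2958  1.9722  0.955   0.7586 -1.1811] [ 0.009  0.005 -0.063 -0.103  0.046 -0.046] [ 612.57308963 -186.52917639  211.10535286]
[297.  567.8 496.7 343.5  59.4   1.7] [ 1.4 -0.5  0.1  0.4 -1.4 -0.1 -0.6 -1.4  0.   0.  -0.  -0.   0.6  0. ]
```

```bash
cat >> h.py <<'E'
def fk(q,P):
    d1,L2,L3,L6,e,w=P
    b=R.from_euler('ZY',[q[0],q[1]]); b2=R.from_euler('ZY',[q[0],q[1]+q[2]]);b3=b2*R.from_euler('ZY',[q[3],q[4]])
    return np.array([0,0,d1])+b.apply([0,0,L2])+b2.apply([e,0,L3])+b3.apply([w,0,L6]),fkR(q)
import json,os
def fitk():
    D=np.loadtxt('q.csv',delimiter=',')
    f=lambda P: np.concatenate([fk(r_[:6],P)[0]-r_[6:9] for r_ in D]+[np.array(P[4:])*.01])
    o=least_squares(f,[200,580,464,327,0,0]); json.dump(o.x.tolist(),open('kp.json','w')); return o
if os.path.exists('kp.json'): KP=json.load(open('kp.json'))
_ik0=ik
def ik(p,Rt,q0=None,P=None):
    if q0 is None: q0=_ik0(p,Rt,[200,0,580.6,463.8,326.7,0])
    def f(q):
        pp,RR=fk(q,KP); return np.concatenate([(pp-p)/100,(RR.inv()*Rt).as_rotvec()])
    o=least_squares(f,q0); q=o.x
    if o.cost>1e-6: print('IK cost',o.cost)
    return q
E
python3 - <<'E'
from h import *
import h
o=fitk(); h.KP=o.x.tolist(); print(o.x.round(1),o.fun.round(1))
q=ik(*grasp([519.7,-356.7],np.radians(-17.5),1,up=100,back=20)); print(q.round(2))
plan(q,4)
for fl in (1,):
    for k,(t,y) in {1:([519.7,-356.7],-17.5),4:([602.6,-126],-24.4)}.items():print(k,[ik(*grasp(t,np.radians(y),fl,up=u,back=30)).round(2).tolist() for u in(0,80)])
    for s in(88,-44): print(s,[ik(*place(s,fl,up=u)).round(2).tolist() for u in(0,60)])
E
```

```text
[297.1 567.7 496.8 343.5  59.5   1.8] [ 1.4 -0.5  0.1  0.4 -1.4 -0.1 -0.6 -1.4  0.   0.  -0.   0.   0.  -0.
 -0.   0.6  0. ]
[-0.81  0.34  2.28  2.07  0.4  -0.91]
qA [-0.6, 0.3, 1.97, 0.96, 0.76, -1.18] qB [-0.81, 0.34, 2.28, 2.07, 0.4, -0.91] modeloff [-0.  0.  0.] maxstep deg 16.0
[[-3.07, 0.47, -0.27], [-0.155, -0.02, 0.369]] step 31mm 22.9deg [ 615. -217.  205.]
[[-7.79, -0.78, -1.37], [-0.297, -0.059, 0.751]] step 50mm 23.5deg [ 599. -262.  190.]
[[-13.18, -4.44, -3.04], [-0.429, -0.116, 1.143]] step 67mm 23.9deg [ 560. -310.  165.]
[[-18.06, -10.67, -4.98], [-0.552, -0.187, 1.543]] step 82mm 24.3deg [ 498. -350.  130.]
1 [[-0.82, 0.59, 2.32, 2.47, 0.59, -1.36], [-0.82, 0.38, 2.31, 2.18, 0.44, -1.04]]
4 [[-0.03, 0.59, 2.36, 3.63, 0.61, -1.7], [-0.03, 0.36, 2.36, 3.87, 0.42, -1.97]]
88 [[-0.02, 0.69, 1.83, 1.02, 0.98, 2.34], [-0.02, 0.6, 1.82, 0.97, 1.03, 2.45]]
-44 [[-0.23, 0.71, 1.79, 0.88, 1.1, 2.28], [-0.23, 0.62, 1.78, 0.84, 1.16, 2.37]]
```

Call:
play_rows(
  rows=[
    [110,[-3.1,0.5,-0.3],[-0.155,-0.02,0.369]],
    [110,[-3.1,0.5,-0.3],[-0.155,-0.02,0.369]],
    [110,[-3.1,0.5,-0.3],[-0.155,-0.02,0.369]],
    [110,[-7.8,-0.8,-1.4],[-0.297,-0.059,0.751]],
    [110,[-7.8,-0.8,-1.4],[-0.297,-0.059,0.751]],
    [110,[-7.8,-0.8,-1.4],[-0.297,-0.059,0.751]],
    [110,[-13.2,-4.4,-3.0],[-0.429,-0.116,1.143]],
    [110,[-13.2,-4.4,-3.0],[-0.429,-0.116,1.143]],
    [110,[-13.2,-4.4,-3.0],[-0.429,-0.116,1.143]],
    [110,[-18.1,-10.7,-5.0],[-0.552,-0.187,1.543]],
    [110,[-18.1,-10.7,-5.0],[-0.552,-0.187,1.543]],
    [110,[-18.1,-10.7,-5.0],[-0.552,-0.187,1.543]],
  ],
)

```text
clock: 4.22
eef_pos: [495.5, -354.1, 127.9]
tcp_rot: [3.048, -0.803, -0.107]
contact_force: [0.3, 0.0, -0.6]
opening: 0.569
```

Run:
```python
from h import *
import h
logq();o=fitk(); h.KP=o.x.tolist(); print(o.x.round(1),o.fun.round(1))
print(cur()[2]['qpos'].round(3))
rel(*grasp([519.7,-356.7],np.radians(-17.5),1,up=60,back=25))
```

```text
[298.4 566.9 496.9 343.6  59.9   1.4] [ 1.4 -0.5 -0.   0.7 -1.4 -0.2 -0.6 -1.4 -0.1 -0.2 -0.1 -0.1 -0.2 -0.1
 -0.1  0.2 -0.2  0.4  0.6  0. ]
[-0.864  0.362  2.271  1.961  0.476 -0.988]
shift [-2.98, -0.78, 2.38] rot [-0.048, -0.024, 0.138]
```

Run:
```python
from h import *
rel(*grasp([519.7,-356.7],np.radians(-17.5),1,up=30,back=30))
```

```text
shift [-5.48, -1.04, 4.1] rot [-0.048, -0.024, 0.138]
```

Call:
play_rows(
  rows=[
    [110,[-5.5,-1.0,4.1],[-0.048,-0.024,0.138]],
    [110,[-5.5,-1.0,4.1],[-0.048,-0.024,0.138]],
    [110,[-5.5,-1.0,4.1],[-0.048,-0.024,0.138]],
    [110,[-5.5,-1.0,4.1],[-0.048,-0.024,0.138]],
    [110,[-5.5,-1.0,4.1],[-0.048,-0.024,0.138]],
    [110,[-5.5,-1.0,4.1],[-0.048,-0.024,0.138]],
  ],
)

```text
clock: 4.72
eef_pos: [494.1, -346.1, 63.7]
tcp_rot: [3.138, -0.793, -0.294]
contact_force: [-0.2, -1.1, 0.4]
opening: 0.567
```

Run:
```python
from h import *
c=calibration('wrist'); p,d=grab_frame('wrist'); save('w2.png',p)
logq(); s=readout.sense(); print(s['eef_pos'],s['contact_force'],s['opening'])
t=[519.7,-356.7]
for up,b in((10,10),(0,0)): rel(*grasp(t,np.radians(-17.5),1,up=up,back=b))
th=np.radians(-17.5)
for x,y,z in((-27,-6,26),(-27,6,26),(3,6,26),(3,-6,26)):
    w=rot2(th)@[x,y]+t; print(np.round(proj(c,[*w,16+z]),0))
```

```text
[ 494.00567039 -346.39939172   63.9024265 ] [-0.15472713  0.81634413  0.37960098] 0.5676578197376999
shift [-0.72, 0.21, 2.75] rot [-0.004, -0.008, 0.008]
shift [-0.73, 0.22, 4.17] rot [-0.004, -0.008, 0.008]
[332. 260.]
[313. 260.]
[314. 217.]
[331. 217.]
```

View pics/w2.png

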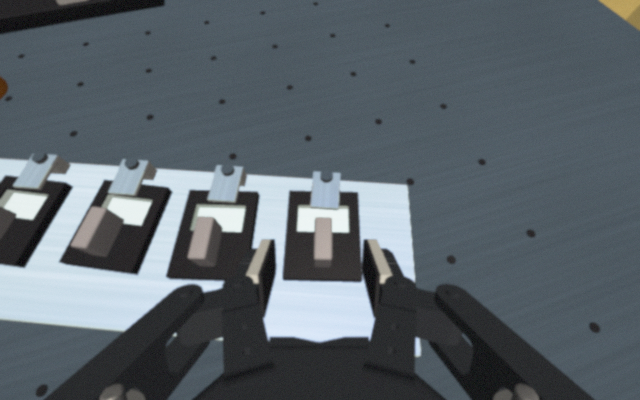

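Call:
play_rows(
  rows=[
    [110,[-0.7,0.2,2.8],[0,-0.008,0.008]],
    [110,[-0.7,0.2,2.8],[0,-0.008,0.008]],
    [110,[-0.7,0.2,3.6],[0,-0.008,0.008]],
    [110,[-0.7,0.2,4.1],[0,-0.008,0.008]],
    [110,[-0.7,0.2,4.1],[0,-0.008,0.008]],
    [110,[-0.7,0.2,4.1],[0,-0.008,0.008]],
  ],
)

```text
clock: 5.27
eef_pos: [515.4, -355.1, 29.1]
tcp_rot: [-3.136, -0.783, -0.309]
contact_force: [-0.8, -0.2, 0.5]
opening: 0.566
```

Run:
```python
from h import *
p,d=grab_frame('wrist'); save('w3.png',p)
t=[519.7,-356.7]
rel(*grasp(t,np.radians(-17.5),1))
```

```text
shift [0.16, 0.02, 0.09] rot [-0.003, 0.002, -0.003]
```

View pics/w3.png

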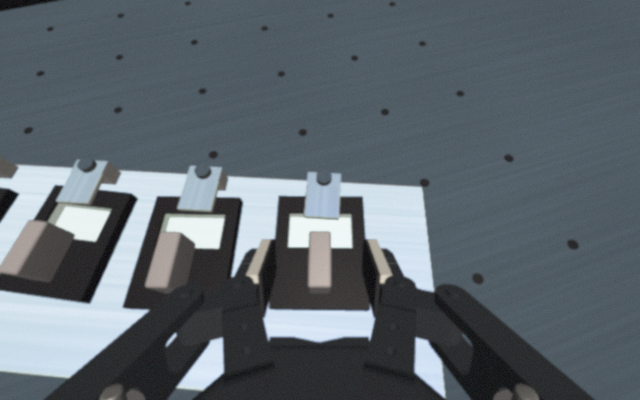

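Call:
play_rows(
  rows=[
    [110,[0.15,0,0.05],[0,0,0]],
    [160,[0.15,0,0.05],[0,0,0]],
    [200,[0.15,0,0.05],[0,0,0]],
    [255,[0.15,0,0.05],[0,0,0]],
    [255,[0.15,0,0.05],[0,0,0]],
    [255,[0.15,0,0.05],[0,0,0]],
    [255,[0.15,0,0.05],[0,0,0]],
    [255,[0.15,0,0.05],[0,0,0]],
  ],
  squeeze=50,
)

```text
clock: 5.98
eef_pos: [516.7, -355.6, 29.5]
tcp_rot: [-3.135, -0.783, -0.31]
contact_force: [-3.0, 0.5, 5.3]
opening: 0.127
```

Run:
```python
from h import *
p,d=grab_frame('wrist'); save('w4.png',p)
t=[519.7,-356.7];y=np.radians(-17.5)
rel(*grasp(t,y,1)); print(readout.sense()['opening'])
rel(*grasp(t,y,1,back=32)); rel(*grasp(t,y,1,back=32,up=3)); rel(*grasp(t,y,1,back=32,up=70))
```

```text
shift [0.01, 0.01, 0.02] rot [-0.003, 0.002, -0.003]
0.13083476146709877
shift [-2.25, 0.01, -2.24] rot [-0.003, 0.002, -0.003]
shift [-2.04, 0.01, -2.46] rot [-0.003, 0.002, -0.003]
shift [2.69, -0.02, -7.2] rot [-0.003, 0.002, -0.003]
```

View pics/w4.png

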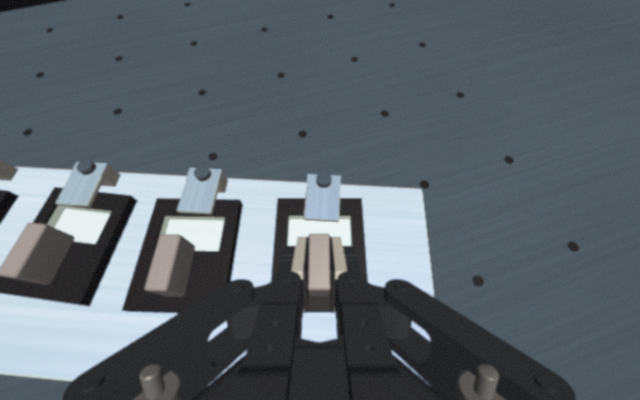

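Call:
play_rows(
  rows=[
    [255,[-0.3,0,-0.35],[0,0,0]],
    [255,[-0.75,0,-0.8],[0,0,0]],
    [255,[-1.2,0,-1.3],[0,0,0]],
    [255,[-1.7,0,-1.75],[0,0,0]],
    [255,[-2.2,0,-2.3],[0,0,0]],
    [255,[-2.2,0,-2.3],[0,0,0]],
    [255,[-2.2,0,-2.3],[0,0,0]],
  ],
)

```text
clock: 6.62
eef_pos: [485.5, -345.9, 29.8]
tcp_rot: [-3.135, -0.782, -0.311]
contact_force: [-0.7, 0.1, 0.4]
opening: 0.132
```

Run:
```python
from h import *
p,d=grab_frame('wrist'); save('w5.png',p)
t=[519.7,-356.7];y=np.radians(-17.5)
print(readout.sense()['contact_force'],readout.sense()['opening'])
rel(*grasp(t,y,1,back=32,up=130))
```

```text
[ 0.27006419 -1.43781086  0.32338165] 0.12425784583481393
shift [9.16, -0.06, -9.17] rot [-0.003, 0.003, -0.004]
```

View pics/w5.png

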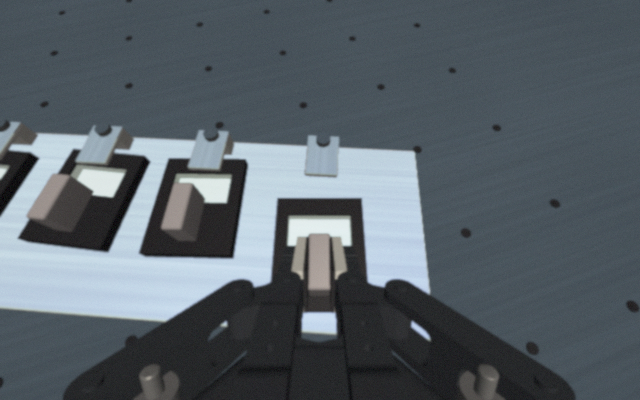

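Call:
play_rows(
  rows=[
    [255,[1.0,0,-1.0],[0,0,0]],
    [255,[3.5,0,-3.5],[0,0,0]],
    [255,[6.5,0,-6.5],[0,0,0]],
    [255,[9.2,0,-9.2],[0,0,0]],
    [255,[9.2,0,-9.2],[0,0,0]],
    [255,[9.2,0,-9.2],[0,0,0]],
  ],
)

```text
clock: 7.17
eef_pos: [488.0, -348.2, 164.8]
tcp_rot: [-3.14, -0.789, -0.306]
contact_force: [1.2, -0.3, -0.0]
opening: 0.126
```

Run:
```python
from h import *
c=calibration('top'); 
for u,v in((261,136),(255,122),(321,127)): print(onplane(c,u,v,0).round(0),onplane(c,u,v,50).round(0),onplane(c,u,v,140).round(0))
print(readout.sense()['contact_force'],readout.sense()['opening'])
p,d=grab_frame('side'); save('s6.png',p); logq()
q=ik(*place(88,1,up=100),q0=np.array([0,.55,1.82,.95,1.05,2.4])); plan(q,12)
```

```text
[765. 110.   0.] [748. 101.  50.] [718.  86. 140.]
[804. 128.   0.] [785. 118.  50.] [751. 101. 140.]
[794. -48.   0.] [775. -49.  50.] [742. -50. 140.]
[ 1.21315788 -0.29509012 -0.00254171] 0.1262200397981724
qA [-0.83, 0.25, 2.28, 1.85, 0.38, -0.68] qB [-0.02, 0.54, 1.81, 0.93, 1.08, 2.51] modeloff [-0.4  0.4 -0.2] maxstep deg 15.3
[[2.78, -5.07, 1.86], [0.109, 0.012, 0.143]] step 61mm 10.3deg [ 534. -309.  169.]
[[4.92, -10.54, 3.28], [0.221, -0.008, 0.286]] step 60mm 10.5deg [ 574. -264.  175.]
[[6.39, -16.27, 4.23], [0.329, -0.063, 0.428]] step 60mm 10.7deg [ 608. -215.  178.]
[[7.18, -22.11, 4.7], [0.424, -0.15, 0.567]] step 59mm 10.8deg [ 634. -162.  181.]
[[7.29, -27.92, 4.72], [0.499, -0.267, 0.7]] step 58mm 11.0deg [ 652. -107.  181.]
[[6.77, -33.55, 4.31], [0.547, -0.41, 0.825]] step 57mm 11.1deg [663. -51. 181.]
[[5.66, -38.9, 3.51], [0.56, -0.572, 0.943]] step 55mm 11.3deg [666.   4. 179.]
[[4.04, -43.86, 2.38], [0.533, -0.745, 1.05]] step 53mm 11.4deg [662.  57. 175.]
[[1.98, -48.33, 0.98], [0.464, -0.92, 1.146]] step 51mm 11.6deg [652. 107. 171.]
[[-0.42, -52.28, -0.63], [0.35, -1.086, 1.23]] step 49mm 11.7deg [637. 153. 165.]
[[-3.06, -55.66, -2.37], [0.193, -1.232, 1.303]] step 46mm 11.9deg [618. 195. 159.]
[[-5.85, -58.46, -4.18], [-0.002, -1.346, 1.366]] step 43mm 12.1deg [595. 231. 152.]
```

View pics/s6.png

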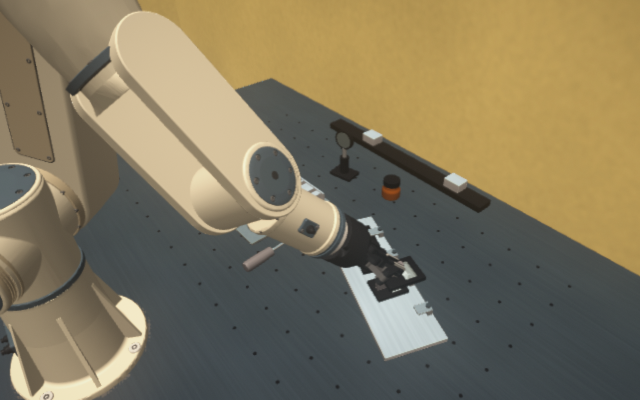

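```bash
cat >> h.py <<'E'
def plan2(p1,qB,n,zmid=0,only=None):
    p0,R0,s=cur(); qA=s['qpos']; ql=qA; off=p0-fk(qA,KP)[0]
    for i in range(1,n+1):
        f=i/n; _,Rt=fk(qA+(qB-qA)*f,KP); p=p0+(np.array(p1)-p0)*f+np.array([0,0,zmid*4*f*(1-f)])
        q=ik(p-off,Rt,q0=ql); d=R0.inv().apply(p-p0)/10; w=(R0.inv()*Rt).as_rotvec()
        print([d.round(1).tolist(),w.round(3).tolist()],p.round(0),'dq',np.round(q-ql,2).tolist()); ql=q
    print('qend',ql.round(2))
E
python3 - <<'E'
from h import *
p,Rt=place(88,1,up=100); q=ik(p,Rt,q0=np.array([0,.55,1.82,.95,1.05,2.4])); plan2(p,q,8,zmid=20)
E
```

```text
[[-0.1, -7.3, -1.1], [0.165, 0.006, 0.215]] [ 501. -275.  170.] dq [0.03, -0.02, 0.04, -0.11, 0.14, 0.33]
[[-0.4, -14.6, -2.1], [0.329, -0.063, 0.428]] [ 514. -203.  175.] dq [0.05, 0.0, 0.01, -0.12, 0.12, 0.35]
[[-0.8, -21.9, -2.9], [0.465, -0.205, 0.634]] [ 528. -131.  177.] dq [0.08, 0.02, -0.02, -0.12, 0.09, 0.37]
[[-1.5, -29.2, -3.5], [0.547, -0.41, 0.825]] [542. -58. 177.] dq [0.11, 0.03, -0.05, -0.11, 0.07, 0.39]
[[-2.3, -36.5, -3.9], [0.552, -0.658, 0.997]] [555.  14. 175.] dq [0.13, 0.04, -0.07, -0.11, 0.06, 0.41]
[[-3.3, -43.8, -4.2], [0.464, -0.92, 1.146]] [569.  86. 170.] dq [0.14, 0.06, -0.1, -0.11, 0.06, 0.43]
[[-4.5, -51.1, -4.3], [0.277, -1.162, 1.268]] [582. 159. 162.] dq [0.14, 0.07, -0.13, -0.12, 0.07, 0.45]
[[-5.8, -58.4, -4.2], [-0.002, -1.346, 1.366]] [596. 231. 152.] dq [0.14, 0.09, -0.15, -0.12, 0.09, 0.46]
qend [-0.02  0.54  1.81  0.93  1.08  2.51]
```

Call:
play_rows(
  rows=[
    [255,[-0.1,-7.3,-1.1],[0.165,0.006,0.215]],
    [255,[-0.1,-7.3,-1.1],[0.165,0.006,0.215]],
    [255,[-0.1,-7.3,-1.1],[0.165,0.006,0.215]],
    [255,[-0.4,-14.6,-2.1],[0.329,-0.063,0.428]],
    [255,[-0.4,-14.6,-2.1],[0.329,-0.063,0.428]],
    [255,[-0.4,-14.6,-2.1],[0.329,-0.063,0.428]],
    [255,[-0.8,-21.9,-2.9],[0.465,-0.205,0.634]],
    [255,[-0.8,-21.9,-2.9],[0.465,-0.205,0.634]],
    [255,[-0.8,-21.9,-2.9],[0.465,-0.205,0.634]],
    [255,[-1.5,-29.2,-3.5],[0.547,-0.41,0.825]],
    [255,[-1.5,-29.2,-3.5],[0.547,-0.41,0.825]],
    [255,[-1.5,-29.2,-3.5],[0.547,-0.41,0.825]],
  ],
)

```text
clock: 8.22
eef_pos: [540.6, -54.0, 174.6]
tcp_rot: [-2.276, -0.038, -0.916]
contact_force: [0.5, -0.8, -0.3]
opening: 0.126
```

Run:
```python
from h import *
logq(); print(readout.sense()['opening'],readout.sense()['qpos'].round(2))
p,Rt=place(88,1,up=100); q=ik(p,Rt,q0=np.array([0,.55,1.82,.95,1.05,2.4])); plan2(p,q,4,zmid=0)
```

```text
0.1255848399462325 [-0.56  0.29  2.26  1.4   0.8   0.76]
[[-4.8, -3.2, 4.4], [-0.027, -0.18, 0.236]] [554.  17. 169.] dq [0.12, 0.05, -0.07, -0.1, 0.07, 0.39]
[[-9.7, -6.5, 8.8], [-0.137, -0.338, 0.469]] [568.  88. 163.] dq [0.14, 0.06, -0.1, -0.11, 0.06, 0.43]
[[-14.5, -9.7, 13.1], [-0.32, -0.445, 0.691]] [582. 160. 158.] dq [0.14, 0.06, -0.13, -0.12, 0.07, 0.46]
[[-19.3, -12.9, 17.5], [-0.555, -0.473, 0.895]] [596. 231. 152.] dq [0.14, 0.07, -0.15, -0.13, 0.08, 0.47]
qend [-0.02  0.54  1.81  0.93  1.08  2.51]
```

Call:
play_rows(
  rows=[
    [255,[-4.8,-3.2,4.4],[-0.027,-0.18,0.236]],
    [255,[-4.8,-3.2,4.4],[-0.027,-0.18,0.236]],
    [255,[-4.8,-3.2,4.4],[-0.027,-0.18,0.236]],
    [255,[-9.7,-6.5,8.8],[-0.137,-0.338,0.469]],
    [255,[-9.7,-6.5,8.8],[-0.137,-0.338,0.469]],
    [255,[-9.7,-6.5,8.8],[-0.137,-0.338,0.469]],
    [255,[-14.5,-9.7,13.1],[-0.32,-0.445,0.691]],
    [255,[-14.5,-9.7,13.1],[-0.32,-0.445,0.691]],
    [255,[-14.5,-9.7,13.1],[-0.32,-0.445,0.691]],
    [255,[-19.3,-12.9,17.5],[-0.555,-0.473,0.895]],
    [255,[-19.3,-12.9,17.5],[-0.555,-0.473,0.895]],
    [255,[-19.3,-12.9,17.5],[-0.555,-0.473,0.895]],
  ],
)

```text
clock: 9.22
eef_pos: [596.4, 231.2, 149.8]
tcp_rot: [3.138, 0.78, -1.553]
contact_force: [-0.6, -0.5, -0.0]
opening: 0.125
```

Run:
```python
from h import *
print(readout.sense()['opening'])
for n in('wrist','side','top'):
    p,d=grab_frame(n); save(n[0]+'7.png',p); np.savez('pics/%s7.npz'%n,p=p,d=d,T=calibration(n)['cam_to_world'])
logq(); rel(*place(88,1,up=40)); rel(*place(88,1,up=100))
```

```text
0.12467526601484377
shift [3.78, 0.08, 4.34] rot [-0.003, -0.007, 0.004]
shift [-0.43, 0.05, 0.06] rot [-0.003, -0.007, 0.004]
```

View pics/w7.png

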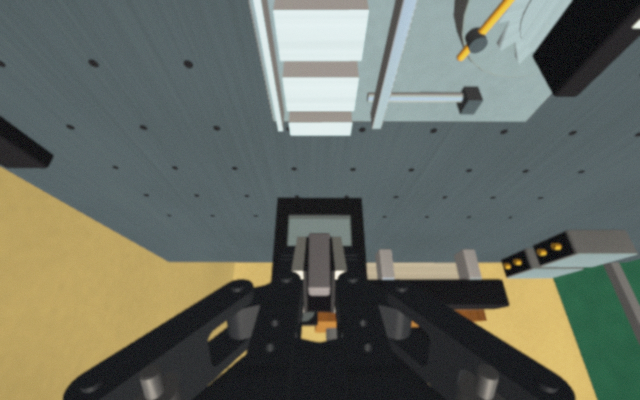

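View pics/s7.png

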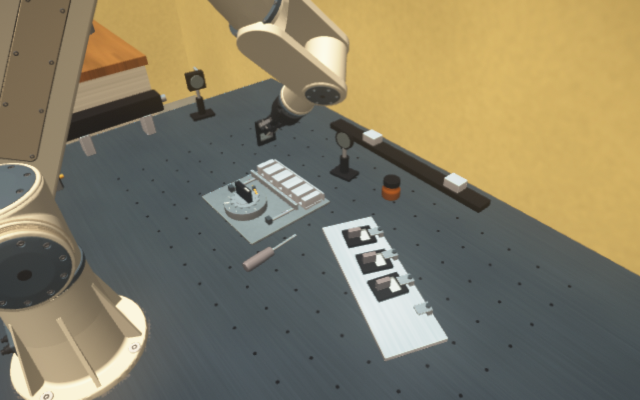

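View pics/t7.png

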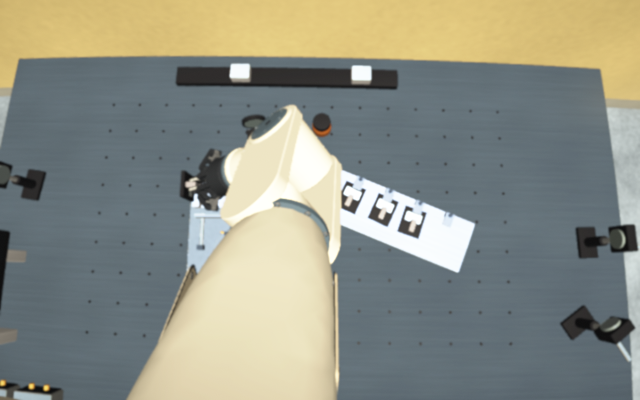

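Run:
```python
from h import *
z=np.load('pics/wrist7.npz'); p=z['p']; c=calibration('wrist'); c['cam_to_world']=z['T']
img=cv2.resize(p[0:145,240:440],None,fx=4,fy=4,interpolation=cv2.INTER_CUBIC)
for sx in(88,44,0):
  for s in(-6.5,6.5):
    for y in(-26,26):
        u,v=proj(c,[*rck(sx+s,y),36]); cv2.circle(img,(int((u-240+.5)*4),int((v+.5)*4)),3,(255,0,0),-1)
save('w7z.png',img)
```

```text
(no output)
```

View pics/w7z.png

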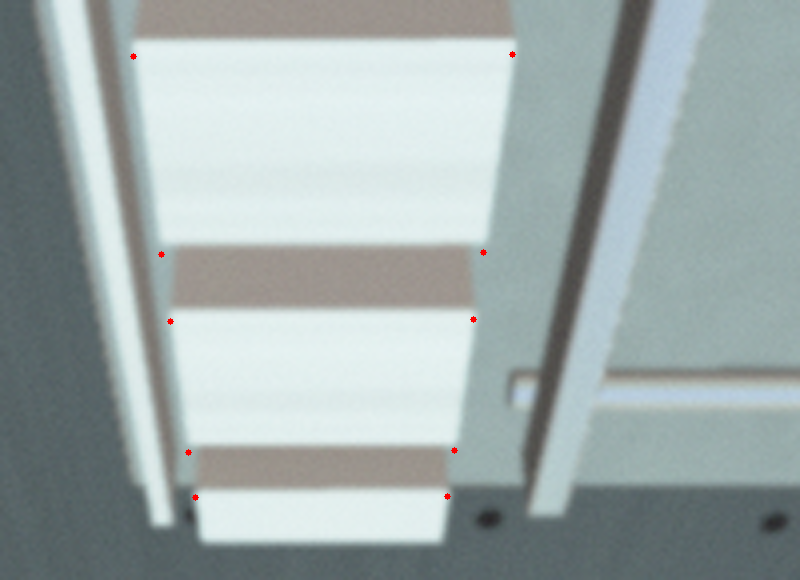

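```bash
cat >> h.py <<'E'
def infilter(p,Rt,pts,gx=None,gz=None):
    # world points of filter-frame pts, filter held (flip 1 grasp): tool axes in filter frame
    Rg=slant(0.0,1); gx=GX if gx is None else gx; gz=GZ if gz is None else gz
    Rf=Rt*Rg.inv(); o=p-Rf.apply([gx,0,gz]); return o+Rf.apply(np.array(pts,float)),Rf,o
E
python3 - <<'E'
from h import *
z=np.load('pics/wrist7.npz'); p=z['p']; c=calibration('wrist'); c['cam_to_world']=z['T']
D=np.loadtxt('q.csv',delimiter=',')[-1]; P=D[6:9]; Rt=R.from_euler('xyz',D[9:])
w,Rf,o=infilter(P,Rt,[[35,28,4],[35,-28,4],[35,28,-4],[35,-28,-4],[3,6,26],[3,-6,26],[-27,6,26],[-27,-6,26],[3,6,4],[3,-6,4]])
print(o,Rf.as_matrix().round(2).tolist())
img=cv2.resize(p[180:330,240:400],None,fx=5,fy=4,interpolation=cv2.INTER_CUBIC)
img=cv2.resize(p[180:330,240:400],None,fx=4,fy=4,interpolation=cv2.INTER_CUBIC)
for q in w:
    u,v=proj(c,q); print(round(u,1),round(v,1)); cv2.circle(img,(int((u-240+.5)*4),int((v-180+.5)*4)),3,(255,0,0),-1)
save('w7f.png',img)
E
```

```text
[595.92538508 240.94992397 146.3147669 ] [[0.0, 1.0, 0.02], [-0.01, 0.02, -1.0], [-1.0, 0.0, 0.01]]
276.9 197.3
362.4 196.5
278.5 202.7
360.8 201.8
309.3 231.7
331.8 231.5
309.0 290.3
333.7 290.0
310.4 244.3
330.3 244.0
```

View pics/w7f.png

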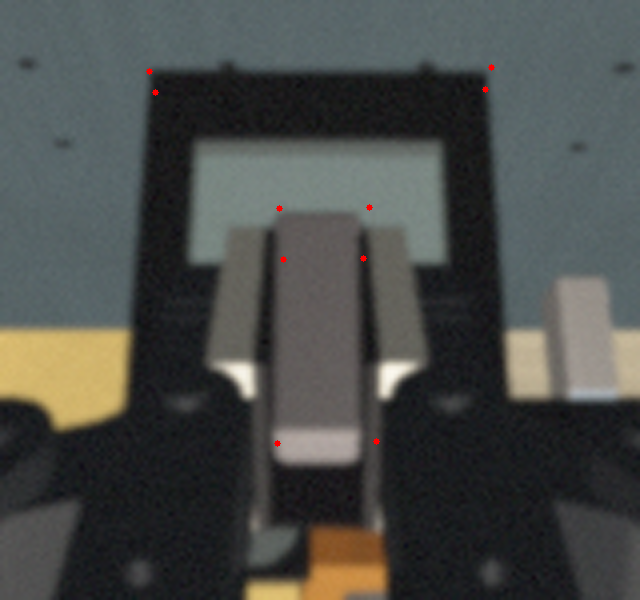

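Run:
```python
from h import *
z=np.load('pics/wrist7.npz'); p=z['p'];d=z['d']; c=calibration('wrist'); c['cam_to_world']=z['T']
D=np.loadtxt('q.csv',delimiter=',')[-1]; P=D[6:9]; Rt=R.from_euler('xyz',D[9:])
w,Rf,o=infilter(P,Rt,[[0,0,0]])
for u,v in((319,236),(319,250),(319,270),(319,285),(319,292),(282,205),(357,205),(345,230),(290,230),(303,245),(319,210)):
    q=bydepth(c,u,v,d[v,u]); print(u,v,d[v,u],q.round(1),'filt',Rf.inv().apply(q-o).round(1))
```

```text
319 236 151.10365 [597.3 217.5 145.1] filt [ 1.4  0.8 23.5]
319 250 147.68912 [597.3 217.6 152.8] filt [-6.3  0.9 23.4]
319 270 141.22884 [597.4 216.  163.6] filt [-17.1   1.   25.1]
319 285 139.37488 [597.4 217.6 170.6] filt [-24.2   1.1  23.5]
319 292 146.0354 [597.3 226.2 172.7] filt [-26.3   1.1  15. ]
282 205 182.97412 [620.8 239.  116.2] filt [30.2 24.6  2.3]
357 205 184.35344 [571.6 239.2 115.9] filt [ 30.3 -24.5   1. ]
345 230 177.83232 [580.2 240.8 132.8] filt [ 13.5 -15.8  -0.3]
290 230 177.27078 [615.  241.  132.8] filt [13.6 19.   0.3]
303 245 143.88405 [605.6 212.9 151.5] filt [-5.   9.1 28.3]
319 210 182.14204 [596.6 239.2 119.6] filt [26.7  0.5  1.6]
```

Run:
```python
from h import *
c=calibration('top')
p=np.load('pics/top0.npz')['p']
row=p[195:203,185:290].astype(float).sum(2).mean(0)
# local minima = slots, sub-pixel
for i in range(3,len(row)-3):
    if row[i]==row[i-3:i+4].min() and row[max(0,i-6):i+7].max()-row[i]>25:
        wgt=np.clip(row[i-6:i+7].max()-row[i-2:i+3]-5,0,None); u=185+(np.arange(i-2,i+3)*wgt).sum()/wgt.sum()
        print('slot px',round(u,2),onplane(c,u,198.5,36).round(1)[:2],onplane(c,u,198.5,25).round(1)[:2], (rot2(RTH).T@(onplane(c,u,198.5,36)[:2]-RT)).round(1))
c=calibration('side'); p=np.load('pics/side0.npz')['p']
img=cv2.resize(p[150:250,190:340],None,fx=5,fy=5,interpolation=cv2.INTER_CUBIC)
for sx in(88,44,0,-44,-88):
  for s in(-6.5,6.5):
    for y in(-26,26):
        u,v=proj(c,[*rck(sx+s,y),36]); cv2.circle(img,(int((u-190+.5)*5),int((v-150+.5)*5)),2,(255,0,0),-1)
for x in(-125,125):
    for y in(-46,200):
        u,v=proj(c,[*rck(x,y),3]); cv2.circle(img,(int((u-190+.5)*5),int((v-150+.5)*5)),2,(255,0,0),-1)
save('side0_ov.png',img)
```

```text
Traceback (most recent call last):
ValueError: zero-size array to reduction operation maximum which has no identity
```

Run:
```python
from h import *
c=calibration('top')
p=np.load('pics/top0.npz')['p']
print('top bar/slot pred px', [np.round(proj(c,[*rck(s,0),36]),1).tolist() for s in(88,44,0,-44,-88)])
print(p[194:203,192:290].astype(int).sum(2).mean(0).round(0).astype(int).tolist())
c=calibration('side'); p=np.load('pics/side0.npz')['p']
img=cv2.resize(p[150:250,190:340],None,fx=5,fy=5,interpolation=cv2.INTER_CUBIC)
for sx in(88,44,0,-44,-88):
  for s in(-6.5,6.5):
    for y in(-26,26):
        u,v=proj(c,[*rck(sx+s,y),36]); cv2.circle(img,(int((u-190+.5)*5),int((v-150+.5)*5)),2,(255,0,0),-1)
for x in(-125,125):
    for y in(-46,200):
        u,v=proj(c,[*rck(x,y),3]); cv2.circle(img,(int((u-190+.5)*5),int((v-150+.5)*5)),2,(255,0,0),-1)
save('side0_ov.png',img)
```

```text
top bar/slot pred px [[201.2, 195.8], [218.7, 195.8], [236.3, 195.9], [254.0, 195.9], [271.8, 195.9]]
[748, 762, 763, 762, 763, 764, 760, 681, 533, 680, 759, 763, 762, 762, 762, 762, 762, 762, 762, 763, 764, 764, 764, 762, 746, 661, 682, 751, 762, 762, 762, 762, 762, 762, 762, 762, 762, 764, 764, 764, 763, 760, 724, 690, 747, 762, 763, 762, 762, 762, 762, 762, 762, 762, 763, 764, 764, 764, 763, 755, 718, 732, 759, 763, 762, 762, 762, 762, 762, 762, 762, 762, 764, 764, 764, 764, 762, 751, 734, 756, 762, 762, 762, 762, 763, 763, 763, 764, 761, 747, 717, 688, 680, 685, 685, 652, 524, 413]
```

View pics/side0_ov.png

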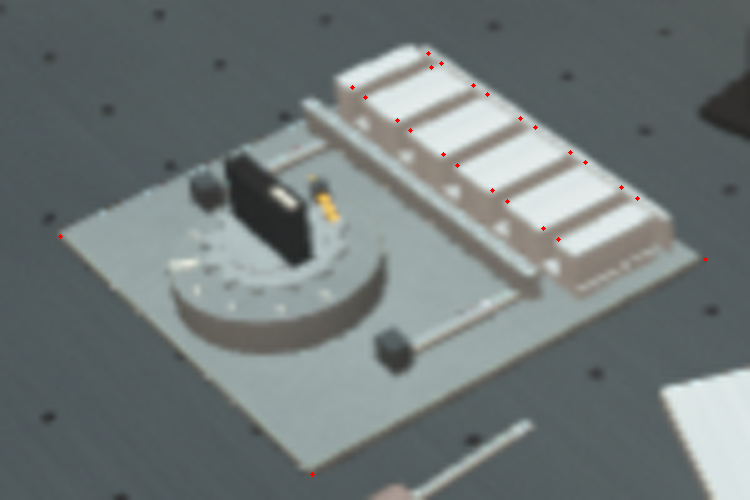

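Run:
```python
from h import *
a=[cv2.resize(cv2.imread('pics/%s.png'%n)[180:330,240:400],None,fx=2.4,fy=2.4,interpolation=cv2.INTER_CUBIC) for n in('w4','w7')]
cv2.imwrite('pics/cmp1.png',np.hstack(a))
```

```text
(no output)
```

View pics/cmp1.png

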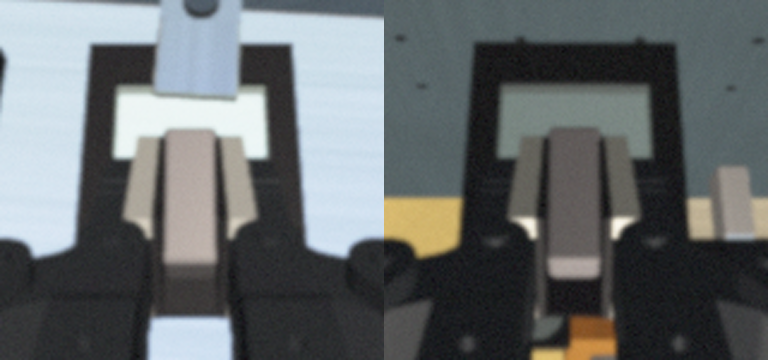

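Run:
```python
from h import *
# scale check
def sim(loc,w):
    loc=np.array(loc,float);w=np.array(w)[:,:2]; a=loc-loc.mean(0);b=w-w.mean(0); return np.sqrt((b**2).sum()/(a**2).sum())
c=calibration('top')
q=[[191.7829,180.47],[288.27,180.63],[286.76,278.45],[186.21,277.21]]; print('rack top scale',sim([[125,-46],[-125,-46],[-125,200],[125,200]],[onplane(c,u,v,3) for u,v in q]))
q=[[334.93,166.76],[474.78,223.26],[457.73,272.51],[315.2,214.02]];print('stage top scale',sim([[55,190],[55,-190],[-75,-190],[-75,190]],[onplane(c,u,v,12) for u,v in q]))
z=np.load('pics/w1.npz'); c=calibration('wrist'); c['cam_to_world']=z['T']
q=[[172.76,126.68],[465.53,126.63],[451.31,219.51],[186.76,219.29]];print('stage wrist scale',sim([[-75,-190],[-75,190],[55,190],[55,-190]],[onplane(c,u,v,12) for u,v in q]))
# corrected wrist cam at w7
z=np.load('pics/wrist7.npz'); T=z['T'].copy()
for back,pitch in((0,0),(2,0),(2,.0025),(0,.0025)):
    T=z['T'].copy(); T[:3,3]-=T[:3,2]*back; T[:3,:3]=T[:3,:3]@R.from_rotvec([pitch,0,0]).as_matrix(); c['cam_to_world']=T
    D=np.loadtxt('q.csv',delimiter=',')[-1]; w,_,_=infilter(D[6:9],R.from_euler('xyz',D[9:]),[[35,28,4],[35,-28,4]])
    print(back,pitch,'edge',[np.round(proj(c,x),1).tolist() for x in w],'slots rackx',[(rot2(RTH).T@(onplane(c,240-.5+u/4,v/4-.5,36)[:2]-RT)).round(1).tolist() for u,v in((321,446),(321,488),(322,244),(322,307),(322,38))])
```

```text
rack top scale 1.001349051164525
stage top scale 1.0040011401975055
stage wrist scale 0.9938170265198485
0 0 edge [[276.9, 197.3], [362.4, 196.5]] slots rackx [[80.0, -0.1], [91.8, -0.1], [35.8, -0.0], [47.8, -0.0], [4.3, -0.1]]
2 0 edge [[277.4, 197.3], [361.9, 196.5]] slots rackx [[79.2, -0.1], [91.0, -0.1], [34.7, -0.0], [46.8, 0.0], [3.0, -0.1]]
2 0.0025 edge [[277.4, 198.0], [361.9, 197.2]] slots rackx [[78.4, -0.1], [90.1, -0.1], [34.1, -0.0], [46.1, 0.0], [2.5, -0.1]]
0 0.0025 edge [[276.9, 198.0], [362.4, 197.2]] slots rackx [[79.2, -0.1], [90.9, -0.1], [35.1, -0.0], [47.1, -0.0], [3.8, -0.1]]
```

Run:
```python
from h import *
print('to above'); rel(*place(86,1,up=30))
```

```text
to above
shift [4.62, 0.09, 4.91] rot [-0.003, -0.007, 0.004]
```

Call:
play_rows(
  rows=[
    [255,[1.5,0.1,1.6],[0,0,0]],
    [255,[3.0,0.1,3.2],[0,-0.007,0.004]],
    [255,[4.6,0.1,4.9],[0,-0.007,0.004]],
    [255,[4.6,0.1,4.9],[0,-0.007,0.004]],
    [255,[4.6,0.1,4.9],[0,-0.007,0.004]],
    [255,[4.6,0.1,4.9],[0,-0.007,0.004]],
  ],
)

```text
clock: 9.87
eef_pos: [595.4, 227.7, 84.5]
tcp_rot: [-3.139, 0.785, -1.554]
contact_force: [0.1, 0.0, 0.1]
opening: 0.125
```

Run:
```python
from h import *
for n in('wrist','side'):
    T=calibration(n)['cam_to_world'];p,d=grab_frame(n); save(n[0]+'8.png',p); np.savez('pics/%s8.npz'%n,p=p,d=d,T=T)
logq(); rel(*place(86,1,up=30)); P,Rt,s=cur(); w,Rf,o=infilter(P,Rt,[[35,0,0]]); print('bottom',w,'rack',rot2(RTH).T@(w[0][:2]-RT), s['contact_force'],s['clock'])
p=np.load('pics/side8.npz')['p']; save('s8z.png',cv2.resize(p[90:240,180:340],None,fx=4,fy=4,interpolation=cv2.INTER_CUBIC))
```

```text
shift [0.15, 0.05, 0.31] rot [-0.006, -0.001, -0.002]
bottom [[596.00110775 241.33255967  47.24673233]] rack [84.81822107 -0.63715153] [-0.04912167 -0.37769075 -1.15322094] 9.9667
```

View pics/w8.png

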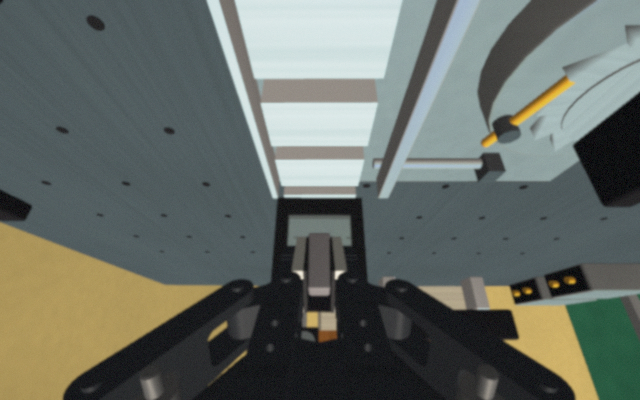

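View pics/s8z.png

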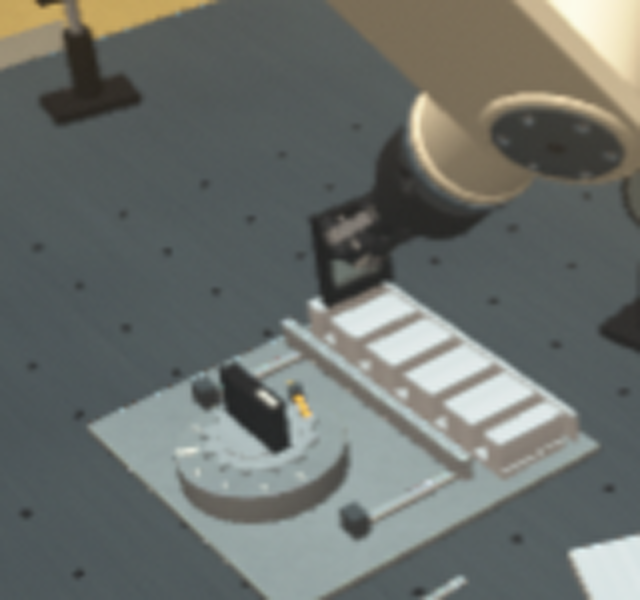

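Run:
```python
from h import *
z=np.load('pics/wrist8.npz'); p=z['p']; c=calibration('wrist'); c['cam_to_world']=z['T']
save('w8z.png',cv2.resize(p[130:230,250:390],None,fx=5.6,fy=5.6,interpolation=cv2.INTER_CUBIC))
D=np.loadtxt('q.csv',delimiter=',')[-1]
w,_,_=infilter(D[6:9],R.from_euler('xyz',D[9:]),[[35,28,4],[35,-28,4],[35,28,-4],[35,-28,-4]])
print([np.round(((proj(c,x)[0]-250+.5)*5.6,(proj(c,x)[1]-130+.5)*5.6)).tolist() for x in w])
print(p[150:215,319].astype(int).sum(1).tolist())
```

```text
[[144.0, 396.0], [618.0, 396.0], [153.0, 425.0], [609.0, 425.0]]
[421, 430, 420, 414, 415, 420, 423, 425, 462, 546, 654, 678, 679, 677, 678, 676, 681, 686, 682, 685, 680, 681, 672, 674, 667, 665, 660, 652, 657, 656, 668, 676, 676, 671, 665, 629, 506, 437, 410, 423, 422, 425, 420, 457, 544, 636, 627, 509, 306, 134, 89, 67, 53, 77, 64, 60, 77, 80, 69, 67, 58, 65, 45, 94, 140]
```

View pics/w8z.png

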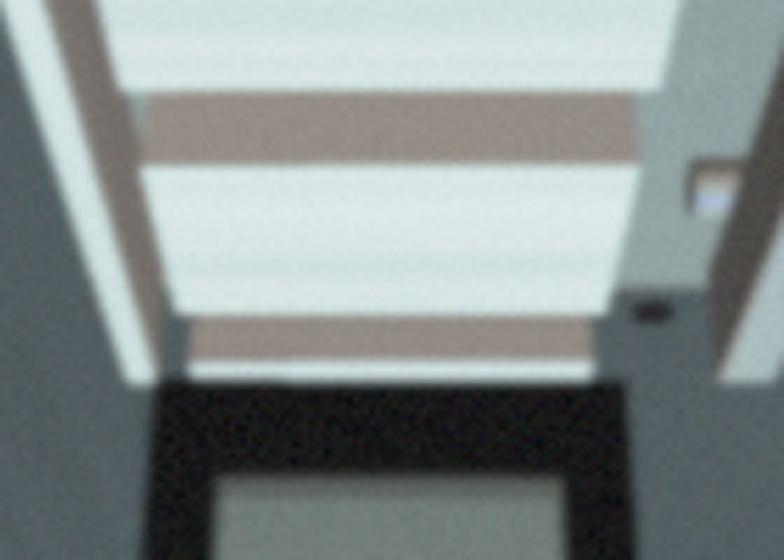

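Run:
```python
from h import *
for n in('wrist7','wrist8'):
    z=np.load('pics/%s.npz'%n); d=z['d']; c=calibration('wrist'); c['cam_to_world']=z['T']
    def pt(u,v): return bydepth(c,u,v,d[v,u])
    print(n,'face')
    pts=np.array([pt(u,v) for v in range(200,206) for u in range(285,355,3) if d[v,u]>0]); print(pts.mean(0).round(1),pts.std(0).round(1))
    # profile along column 300 over block
    for v in (range(0,140,2) if n=='wrist7' else range(120,204,2)):
        q=np.array([pt(u,v) for u in range(300,341,2) if d[v,u]>0]); 
        if len(q): print(v,q.mean(0).round(1)[1:],end=' ')
    print()
```

```text
wrist7 face
[596.3 238.8 114.4] [13.6  0.6  1.3]
0 [161.2  26.4] 2 [161.1  28.5] 4 [161.2  30.4] 6 [161.1  32.6] 8 [161.1  34.5] 10 [161.3  36. ] 12 [162.4  36. ] 14 [163.4  36.1] 16 [164.3  36.3] 18 [165.5  36.2] 20 [166.6  36.1] 22 [167.7  36.1] 24 [168.9  36. ] 26 [169.9  36.3] 28 [171.1  36.2] 30 [172.3  36.1] 32 [173.4  36.3] 34 [174.6  36.3] 36 [175.8  36.3] 38 [177.3  35.9] 40 [178.2  36.4] 42 [179.6  36.2] 44 [180.9  36.1] 46 [182.3  36.1] 48 [183.8  35.7] 50 [185.   35.9] 52 [186.4  35.8] 54 [187.8  35.8] 56 [189.3  35.7] 58 [190.7  35.7] 60 [205.   18.3] 62 [205.   20.4] 64 [204.8  22.8] 66 [205.   24.7] 68 [205.   26.7] 70 [205.   28.8] 72 [205.   30.9] 74 [205.3  32.5] 76 [205.2  34.7] 78 [205.8  35.9] 80 [207.5  35.9] 82 [209.1  35.9] 84 [210.9  35.9] 86 [212.5  35.9] 88 [214.5  35.7] 90 [216.  36.] 92 [218.   35.7] 94 [219.6  36.1] 96 [221.6  35.9] 98 [223.7  35.8] 100 [225.5  35.9] 102 [227.4  35.9] 104 [229.2  36.1] 106 [231.6  35.8] 108 [233.5  35.9] 110 [235.4  36.1] 112 [249.1  24.8] 114 [249.1  27. ] 116 [249.2  29.1] 118 [249.1  31.4] 120 [249.   33.7] 122 [249.1
[... 267 characters left out ...]
26 [178.   35.9] 128 [179.5  35.9] 130 [181.1  35.8] 132 [182.5  35.9] 134 [183.8  36.1] 136 [185.9  35.7] 138 [187.2  35.9] 140 [188.7  36.1] 142 [190.6  35.9] 144 [192.2  36. ] 146 [206.3  26.5] 148 [206.6  27.8] 150 [206.6  29.2] 152 [206.7  30.6] 154 [206.6  32.1] 156 [206.6  33.6] 158 [206.6  35. ] 160 [207.2  36. ] 162 [209.4  35.9] 164 [211.4  36. ] 166 [213.7  35.9] 168 [215.8  36. ] 170 [218.1  35.9] 172 [220.2  36. ] 174 [222.7  36. ] 176 [225.2  35.9] 178 [227.6  36. ] 180 [230.1  36. ] 182 [232.8  35.9] 184 [235.5  35.9] 186 [250.7  28.9] 188 [250.3  30.8] 190 [250.7  32.3] 192 [250.6  34. ] 194 [250.8  35.5] 196 [253.3  35.8] 198 [236.9  45.8] 200 [236.8  47.3] 202 [236.6  48.9]
```

Call:
play_rows(
  rows=[
    [255,[0,0,0],[0,0,0]],
    [255,[0,0,0],[0,0,0]],
    [255,[0,0,0],[0,0,0]],
    [255,[0,0,0],[0,0,0]],
    [255,[0,0,0],[0,0,0]],
    [255,[0,0,0],[0,0,0]],
  ],
)

```text
clock: 10.47
eef_pos: [595.4, 228.3, 83.9]
tcp_rot: [-3.14, 0.784, -1.554]
contact_force: [-0.1, 0.3, -0.8]
opening: 0.129
```

```bash
cat >> h.py <<'E'
def wdepth(tag=None):
    c=calibration('wrist'); P,Rt,s=cur(); p,d=grab_frame('wrist')
    if tag: save(tag+'.png',p); np.savez('pics/%s.npz'%tag,p=p,d=d,T=c['cam_to_world'])
    f=200/np.tan(np.radians(c['vfov'])/2); v,u=np.mgrid[0:400,0:640]
    xd=(u-c['cx'])/f; yd=(v-c['cy'])/f; x,y=xd.copy(),yd.copy()
    for _ in range(20): k=1+c['k1']*(x*x+y*y); x,y=xd/k,yd/k
    T=np.array(c['cam_to_world']); W=(np.stack([x,y,np.ones_like(x)],-1)*d[...,None])@T[:3,:3].T+T[:3,3]; W[d<=0]=np.nan
    return p,W,P,Rt,s
def slotcheck(tag=None):
    p,W,P,Rt,s=wdepth(tag)
    rk=(W[...,:2]-RT)@rot2(RTH); x,y,z=rk[...,0],rk[...,1],W[...,2]
    blk=(abs(y)<20)&(z>20)&(z<33.5)&(abs(x)<110)
    walls={}
    for sx in(88,44,0,-44,-88):
        m=blk&(abs(x-(sx+6.5))<6); 
        if m.sum()>30: walls[sx]=(round(float(np.median(x[m])-sx-6.5),2),int(m.sum()))
    w,Rf,o=infilter(P,Rt,[[0,0,0]]); L=Rf.inv().apply((W-o).reshape(-1,3)).reshape(W.shape)
    face=(L[...,0]>24)&(L[...,0]<33)&(abs(L[...,1])<26)&(abs(L[...,2]-4)<5)
    fx=np.median(x[face])+4 if face.sum() else None
    fz=W[...,2][(abs(L[...,1])<24)&(abs(L[...,2]-4)<5)&(L[...,0]>20)]
    fy=y[(abs(L[...,2]-4)<5)&(L[...,0]>10)&(L[...,0]<34)&(abs(L[...,1])<32)]
    wy=None
    print('wall offs',walls,'filter mid x by depth',fx,'minz',np.nanpercentile(fz,1) if fz.size else None,'y range',np.percentile(fy,[1,99]).round(1) if fy.size else None)
    b=(abs(z-36)<1.2)&(abs(x)<100); 
    print('block y edges',np.percentile(y[b],[1,99]).round(1) if b.sum() else None,'robot mid rack',(rot2(RTH).T@(o[:2]-RT)).round(1),o[2].round(1),'force',s['contact_force'].round(1),'open',round(s['opening'],3),'t',s['clock'])
E
python3 - <<'E'
from h import *
slotcheck('w9'); slotcheck()
rel(*place(86,1,up=30))
E
```

```text
wall offs {88: (-0.38, 339), 44: (-0.39, 721), 0: (-0.45, 1789)} filter mid x by depth 84.99895524123048 minz 35.48563892769998 y range [-27.1  27.9]
block y edges [-24.8 110.2] robot mid rack [85.3  0.2] 80.9 force [-0.1  0.3 -0.8] open 0.129 t 10.4667
wall offs {88: (-0.33, 344), 44: (-0.44, 720), 0: (-0.45, 1791)} filter mid x by depth 84.94002391993004 minz 35.4946425264827 y range [-27.   27.9]
block y edges [-24.9 109.9] robot mid rack [85.3  0.2] 80.8 force [-0.2 -0.4  0.1] open 0.122 t 10.5167
shift [0.08, -0.03, 0.18] rot [-0.004, -0.001, -0.003]
```

Run:
```python
from h import *
P,Rt,s=cur()
ex=rot2(RTH)@[1,0]
for dx,dz in((2.6,0),(2.6,-15),(2.6,-28),(2.6,-31)): rel(P+np.array([*(ex*dx),dz]),Rt)
```

```text
shift [-0.18, 0.0, 0.18] rot [0.0, 0.0, 0.0]
shift [0.88, 0.0, 1.25] rot [0.0, 0.0, 0.0]
shift [1.79, 0.0, 2.17] rot [0.0, 0.0, 0.0]
shift [2.01, 0.0, 2.38] rot [0.0, 0.0, 0.0]
```

Call:
play_rows(
  rows=[
    [255,[-0.18,0,0.18],[0,0,0]],
    [255,[-0.18,0,0.18],[0,0,0]],
    [255,[-0.18,0,0.18],[0,0,0]],
    [255,[0.3,0,0.67],[0,0,0]],
    [255,[0.88,0,1.25],[0,0,0]],
    [255,[0.88,0,1.25],[0,0,0]],
    [255,[1.3,0,1.67],[0,0,0]],
    [255,[1.79,0,2.17],[0,0,0]],
    [255,[1.79,0,2.17],[0,0,0]],
    [255,[1.79,0,2.17],[0,0,0]],
    [255,[1.79,0,2.17],[0,0,0]],
  ],
)

```text
clock: 11.48
eef_pos: [595.3, 230.9, 55.8]
tcp_rot: [-3.141, 0.784, -1.554]
contact_force: [-0.6, 0.1, -0.3]
opening: 0.127
```

Run:
```python
from h import *
slotcheck('w10')
```

```text
wall offs {44: (-0.38, 560), 0: (-0.37, 1747), -44: (-0.41, 4694)} filter mid x by depth None minz None y range [-27.2  27.9]
block y edges [-24.9 104.7] robot mid rack [87.9  0.2] 52.7 force [-0.6  0.1 -0.3] open 0.127 t 11.4833
```

View pics/w10.png

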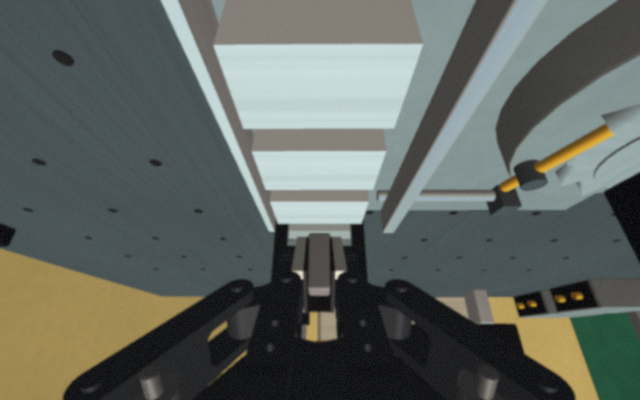

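Call:
play_rows(
  rows=[
    [255,[0.14,0,0.14],[0,0,0]],
    [255,[0.25,0,0.25],[0,0,0]],
    [255,[0.25,0,0.25],[0,0,0]],
    [255,[0.25,0,0.25],[0,0,0]],
  ],
)

```text
clock: 11.87
eef_pos: [595.7, 231.0, 53.2]
tcp_rot: [-3.14, 0.785, -1.553]
contact_force: [0.3, -1.6, 3.7]
opening: 0.123
```

Call:
play_rows(
  rows=[
    [200,[0,0,0],[0,0,0]],
    [150,[0,0,0],[0,0,0]],
    [110,[0,0,0],[0,0,0]],
    [110,[0,0,0],[0,0,0]],
    [110,[0,0,0],[0,0,0]],
    [110,[0,0,-1.0],[0,0,0]],
    [110,[0,0,-3.0],[0,0,0]],
    [110,[0,0,-6.0],[0,0,0]],
    [110,[0,0,-9.0],[0,0,0]],
    [110,[0,0,-11.0],[0,0,0]],
    [110,[0,0,-11.0],[0,0,0]],
  ],
)

```text
clock: 12.78
eef_pos: [598.8, 150.3, 133.5]
tcp_rot: [-3.134, 0.783, -1.551]
contact_force: [0.5, 0.9, 0.1]
opening: 0.571
```

```bash
cat >> h.py <<'E'
def rackscan(tag):
    p,W,P,Rt,s=wdepth(tag); rk=(W[...,:2]-RT)@rot2(RTH); x,y,z=rk[...,0],rk[...,1],W[...,2]
    for sx in(88,44,0,-44,-88):
        m=(abs(x-sx)<30)&(abs(y)<35)&(z>45)&(z<100)
        fr=m&(abs(x-sx)<10)
        if fr.sum()>40: print('slot',sx,'n',fr.sum(),'frame x med',np.median(x[fr]).round(1),'y',np.percentile(y[fr],[1,99]).round(1),'z',np.percentile(z[fr],[1,99]).round(1),'slope',np.polyfit(z[fr],x[fr],1)[0].round(2))
    return p,W
E
python3 - <<'E'
from h import *
rackscan('w11'); p,d=grab_frame('side'); save('s11z.png',cv2.resize(p[90:330,180:460],None,fx=2.5,fy=2.5,interpolation=cv2.INTER_CUBIC))
E
```

```text
slot 88 n 1913 frame x med 83.6 y [-27.7  27.4] z [45.6 84.2] slope 0.02
```

View pics/w11.png

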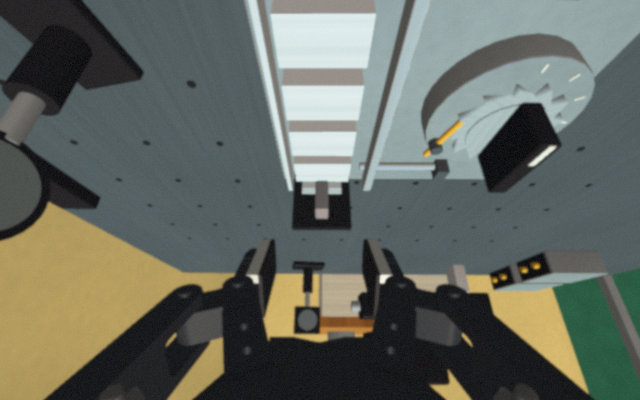

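View pics/s11z.png

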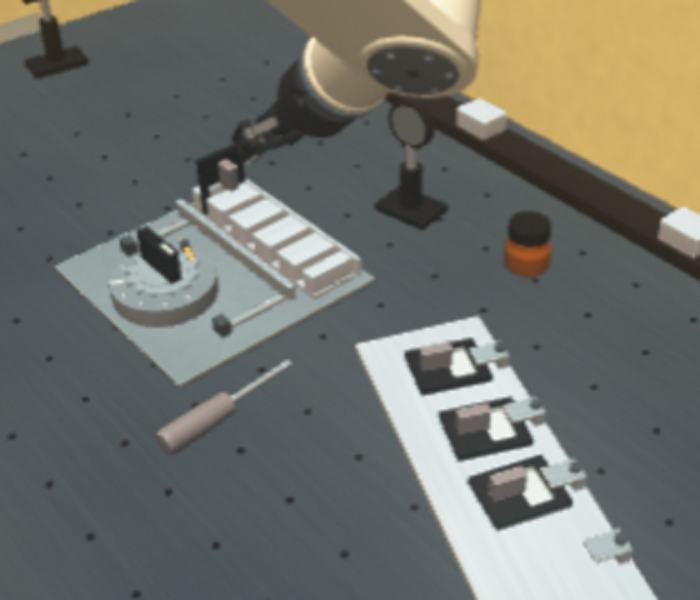

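```bash
sed -i 's/^GX,GZ=.*/GX,GZ=-3.0,14.5/' h.py
cat >> h.py <<'E'
F={1:([519.7,-356.7],-17.5),2:([544,-279.5],-18.5),3:([573.1,-207.3],-24.1),4:([602.6,-126],-24.4)}
def togr(k,n,up=60,back=45,zmid=15):
    t,y=F[k]; p,Rt=grasp(t,np.radians(y),1,up=up,back=back); q=ik(p,Rt,q0=np.array([-.82+.26*(k-1),.38,2.31,2.18+.55*(k-1),.44,-1.04-.3*(k-1)])); print('qB',q.round(2)); plan2(p,q,n,zmid=zmid)
E
python3 - <<'E'
from h import *
print(cur()[2]['qpos'].round(2)); togr(2,8)
E
```

```text
[-0.15  0.57  1.81  0.88  1.12  2.42]
qB [-0.61  0.4   2.41  2.68  0.47 -1.36]
[[3.6, 1.3, -3.8], [0.217, -0.05, -0.288]] [585. 100. 132.] dq [-0.15, -0.03, 0.15, 0.21, -0.06, -0.57]
[[7.3, 2.6, -7.4], [0.439, 0.018, -0.548]] [572.  48. 132.] dq [-0.13, -0.02, 0.14, 0.21, -0.05, -0.56]
[[11.1, 3.9, -10.9], [0.618, 0.196, -0.773]] [560.  -4. 130.] dq [-0.11, -0.01, 0.12, 0.22, -0.04, -0.54]
[[15.1, 5.2, -14.3], [0.712, 0.455, -0.957]] [548. -56. 126.] dq [-0.08, -0.01, 0.1, 0.22, -0.04, -0.5]
[[19.2, 6.5, -17.5], [0.693, 0.752, -1.099]] [ 535. -108.  120.] dq [-0.04, -0.01, 0.08, 0.24, -0.05, -0.46]
[[23.4, 7.9, -20.7], [0.552, 1.032, -1.204]] [ 523. -160.  112.] dq [-0.0, -0.03, 0.05, 0.24, -0.08, -0.41]
[[27.7, 9.2, -23.6], [0.307, 1.244, -1.284]] [ 511. -212.  102.] dq [0.03, -0.04, 0.0, 0.24, -0.14, -0.37]
[[32.2, 10.5, -26.5], [-0.001, 1.348, -1.353]] [ 498. -264.   90.] dq [0.03, -0.03, -0.04, 0.22, -0.2, -0.37]
qend [-0.61  0.39  2.41  2.68  0.47 -1.36]
```

Call:
play_rows(
  rows=[
    [110,[3.6,1.3,-3.8],[0.217,-0.05,-0.288]],
    [110,[3.6,1.3,-3.8],[0.217,-0.05,-0.288]],
    [110,[3.6,1.3,-3.8],[0.217,-0.05,-0.288]],
    [110,[7.3,2.6,-7.4],[0.439,0.018,-0.548]],
    [110,[7.3,2.6,-7.4],[0.439,0.018,-0.548]],
    [110,[7.3,2.6,-7.4],[0.439,0.018,-0.548]],
    [110,[11.1,3.9,-10.9],[0.618,0.196,-0.773]],
    [110,[11.1,3.9,-10.9],[0.618,0.196,-0.773]],
    [110,[11.1,3.9,-10.9],[0.618,0.196,-0.773]],
    [110,[15.1,5.2,-14.3],[0.712,0.455,-0.957]],
    [110,[15.1,5.2,-14.3],[0.712,0.455,-0.957]],
    [110,[15.1,5.2,-14.3],[0.712,0.455,-0.957]],
  ],
)

```text
clock: 13.88
eef_pos: [547.1, -57.3, 123.5]
tcp_rot: [-2.121, -0.096, -0.94]
contact_force: [0.4, 0.7, -0.1]
opening: 0.566
```

Run:
```python
from h import *
togr(2,4)
```

```text
qB [-0.61  0.4   2.41  2.68  0.47 -1.36]
[[3.5, 2.1, -3.4], [-0.106, 0.188, -0.258]] [ 535. -109.  127.] dq [-0.02, -0.06, 0.08, 0.22, -0.1, -0.42]
[[6.9, 4.9, -6.5], [-0.276, 0.311, -0.486]] [ 523. -161.  122.] dq [0.01, -0.04, 0.04, 0.24, -0.11, -0.41]
[[10.2, 8.3, -9.1], [-0.481, 0.353, -0.679]] [ 511. -213.  110.] dq [0.02, -0.02, 0.0, 0.25, -0.12, -0.39]
[[13.5, 12.4, -11.3], [-0.686, 0.309, -0.837]] [ 498. -264.   90.] dq [0.01, 0.01, -0.04, 0.22, -0.13, -0.38]
qend [-0.61  0.39  2.41  2.68  0.47 -1.36]
```

Call:
play_rows(
  rows=[
    [110,[3.5,2.1,-3.4],[-0.106,0.188,-0.258]],
    [110,[3.5,2.1,-3.4],[-0.106,0.188,-0.258]],
    [110,[3.5,2.1,-3.4],[-0.106,0.188,-0.258]],
    [110,[6.9,4.9,-6.5],[-0.276,0.311,-0.486]],
    [110,[6.9,4.9,-6.5],[-0.276,0.311,-0.486]],
    [110,[6.9,4.9,-6.5],[-0.276,0.311,-0.486]],
    [110,[10.2,8.3,-9.1],[-0.481,0.353,-0.679]],
    [110,[10.2,8.3,-9.1],[-0.481,0.353,-0.679]],
    [110,[10.2,8.3,-9.1],[-0.481,0.353,-0.679]],
    [110,[13.5,12.4,-11.3],[-0.686,0.309,-0.837]],
    [110,[13.5,12.4,-11.3],[-0.686,0.309,-0.837]],
    [110,[13.5,12.4,-11.3],[-0.686,0.309,-0.837]],
  ],
)

```text
clock: 14.88
eef_pos: [499.5, -263.1, 88.7]
tcp_rot: [3.14, -0.778, -0.318]
contact_force: [0.4, 0.3, 0.5]
opening: 0.568
```

```bash
cat >> h.py <<'E'
def handles(tag):
    p,W,P,Rt,s=wdepth(tag); 
    st=(W[...,:2]-np.array([560.4,-244.2]))@rot2(STH); x,y,z=st[...,0],st[...,1],W[...,2]
    m=((z>38)&(z<46)&(x>-70)&(x<18)&(abs(y)<190)).astype(np.uint8)
    m[250:,:255]=0;m[230:,370:]=0
    m=cv2.morphologyEx(m,cv2.MORPH_OPEN,np.ones((3,3),np.uint8))
    n,l,sts,_=cv2.connectedComponentsWithStats(m)
    for i in range(1,n):
        if sts[i,4]<60: continue
        q=W[l==i][:,:2].astype(np.float32); (cx,cy),(w,h),a=cv2.minAreaRect(q); th=np.radians(a if w>h else a+90)
        while th-STH>np.pi/2: th-=np.pi
        while th-STH<-np.pi/2: th+=np.pi
        sc=rot2(STH).T@(np.array([cx,cy])-[560.4,-244.2]); mid=np.array([cx,cy])+12*np.array([np.cos(th),np.sin(th)])
        print('handle',sc.round(1),'size',round(max(w,h),1),round(min(w,h),1),'yaw',np.degrees(th).round(1),'mid',mid.round(1),'z',np.median(W[l==i][:,2]).round(1))
    print('tcp',P.round(1),'f',s['contact_force'].round(1),'t',s['clock'])
E
python3 - <<'E'
from h import *
handles('w12'); rel(*grasp(F[2][0],np.radians(F[2][1]),1,up=30,back=30))
E
```

```text
handle [-15.2 126. ] size 30.1 13.8 yaw -23.3 mid [ 602.8 -126. ] z 41.6
handle [-13.2  39.8] size 30.4 12.8 yaw -24.0 mid [ 573.5 -207.2] z 41.7
handle [-14.6 -38.9] size 30.1 11.5 yaw -18.9 mid [ 544.1 -279. ] z 41.8
tcp [ 499.5 -263.1   88.7] f [0.4 0.3 0.5] t 14.8833
shift [-0.97, 0.24, 3.04] rot [-0.003, 0.007, 0.002]
```

View pics/w12.png

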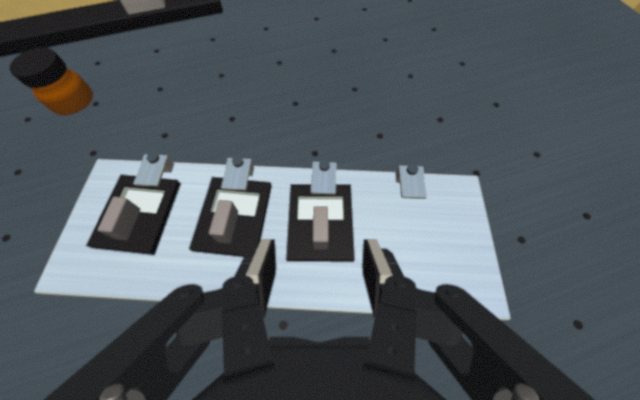

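Run:
```python
from h import *
F[2]=([544.1,-279.2],-18.7)
for a in (25,8,0): rel(*grasp(F[2][0],np.radians(F[2][1]),1,up=a,back=a))
```

```text
shift [-0.96, 0.21, 3.75] rot [-0.006, 0.007, 0.004]
shift [-0.95, 0.22, 6.15] rot [-0.006, 0.007, 0.004]
shift [-0.94, 0.23, 7.28] rot [-0.006, 0.007, 0.004]
```

Call:
play_rows(
  rows=[
    [110,[-0.9,0.2,3.0],[0,0.007,0.004]],
    [110,[-0.9,0.2,3.7],[0,0.007,0.004]],
    [110,[-0.95,0.2,5.0],[0,0.007,0.004]],
    [110,[-0.95,0.2,6.1],[0,0.007,0.004]],
    [110,[-0.95,0.2,6.1],[0,0.007,0.004]],
    [110,[-0.95,0.2,6.1],[0,0.007,0.004]],
    [110,[-0.95,0.2,6.1],[0,0.007,0.004]],
    [110,[-0.95,0.2,6.1],[0,0.007,0.004]],
  ],
)

```text
clock: 15.6
eef_pos: [533.7, -275.5, 40.8]
tcp_rot: [-3.131, -0.789, -0.331]
contact_force: [-0.2, -0.1, 0.4]
opening: 0.568
```

Run:
```python
from h import *
F[2]=([544.1,-279.2],-18.7)
rel(*grasp(F[2][0],np.radians(F[2][1]),1))
```

```text
shift [-0.17, 0.03, 1.3] rot [-0.008, -0.004, -0.003]
```

Final approach, close, and check.

Call:
play_rows(
  rows=[
    [110,[-0.15,0,0.7],[-0.008,-0.004,-0.003]],
    [110,[-0.15,0,1.3],[-0.008,-0.004,-0.003]],
    [110,[-0.15,0,1.3],[-0.008,-0.004,-0.003]],
    [160,[-0.15,0,1.3],[-0.008,-0.004,-0.003]],
    [200,[-0.15,0,1.3],[-0.008,-0.004,-0.003]],
    [255,[-0.15,0,1.3],[-0.008,-0.004,-0.003]],
    [255,[-0.15,0,1.3],[-0.008,-0.004,-0.003]],
    [255,[-0.15,0,1.3],[-0.008,-0.004,-0.003]],
    [255,[-0.15,0,1.3],[-0.008,-0.004,-0.003]],
    [255,[-0.15,0,1.3],[-0.008,-0.004,-0.003]],
  ],
  squeeze=50,
)

```text
clock: 16.43
eef_pos: [541.6, -278.3, 30.3]
tcp_rot: [3.141, -0.786, -0.327]
contact_force: [-3.9, 1.1, 5.5]
opening: 0.129
```

Run:
```python
from h import *
F[2]=([544.1,-279.2],-18.7)
p,d=grab_frame('wrist'); save('w13.png',p)
t,y=F[2][0],np.radians(F[2][1])
rel(*grasp(t,y,1)); rel(*grasp(t,y,1,back=32,up=0.5)); rel(*grasp(t,y,1,back=32,up=130)); print(cur()[0],cur()[2]['contact_force'])
```

```text
shift [-0.01, 0.01, -0.04] rot [0.001, -0.0, -0.0]
shift [-2.24, 0.01, -2.34] rot [0.001, -0.0, -0.0]
shift [6.92, 0.02, -11.49] rot [0.001, -0.0, -0.0]
[ 541.63070118 -278.23553636   30.30999632] [-3.50594916  0.67738842  6.28345307]
```

View pics/w13.png

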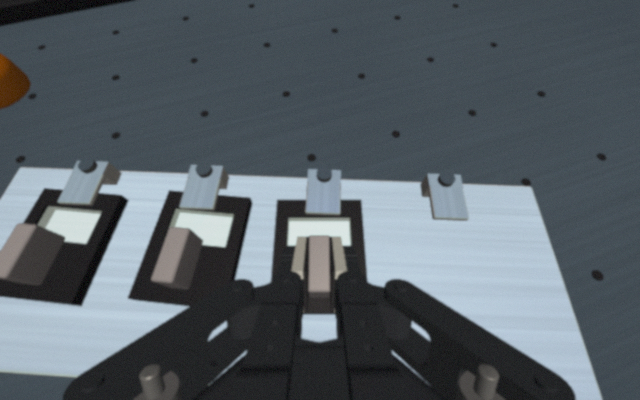

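Call:
play_rows(
  rows=[
    [255,[-0.3,0,-0.4],[0,0,0]],
    [255,[-0.75,0,-0.85],[0,0,0]],
    [255,[-1.2,0,-1.3],[0,0,0]],
    [255,[-1.7,0,-1.8],[0,0,0]],
    [255,[-2.2,0,-2.3],[0,0,0]],
    [255,[-2.2,0,-2.3],[0,0,0]],
    [255,[-2.2,0,-2.3],[0,0,0]],
    [255,[-1.0,0,-3.5],[0,0,0]],
    [255,[1.5,0,-6.0],[0,0,0]],
    [255,[4.2,0,-8.7],[0,0,0]],
    [255,[6.9,0,-11.4],[0,0,0]],
    [255,[6.9,0,-11.4],[0,0,0]],
  ],
)

```text
clock: 17.48
eef_pos: [513.5, -269.4, 164.7]
tcp_rot: [3.138, -0.792, -0.325]
contact_force: [2.1, -0.6, -0.5]
opening: 0.122
```

```bash
cat >> h.py <<'E'
def topl(sx,n,up=95,zmid=15):
    p,Rt=place(sx,1,up=up); q=ik(p,Rt,q0=np.array([-.05,.55,1.82,.95,1.05,2.4])); plan2(p,q,n,zmid=zmid)
E
python3 - <<'E'
from h import *
print(cur()[2]['opening'],cur()[2]['contact_force']); p,d=grab_frame('wrist'); save('w14.png',p); topl(43.6,8)
E
```

```text
0.12210264340805288 [ 2.06014408 -0.59912527 -0.47812457]
[[-0.3, -5.7, -0.9], [0.16, 0.05, 0.211]] [ 524. -213.  169.] dq [-0.0, 0.01, 0.05, -0.12, 0.19, 0.3]
[[-0.7, -11.4, -1.7], [0.341, 0.014, 0.422]] [ 534. -156.  172.] dq [-0.0, 0.03, 0.01, -0.17, 0.16, 0.35]
[[-1.2, -17.2, -2.4], [0.507, -0.114, 0.625]] [545. -99. 172.] dq [0.02, 0.04, -0.03, -0.2, 0.12, 0.38]
[[-1.9, -22.9, -2.9], [0.62, -0.327, 0.814]] [555. -42. 171.] dq [0.05, 0.04, -0.06, -0.2, 0.08, 0.42]
[[-2.7, -28.6, -3.3], [0.644, -0.601, 0.983]] [565.  15. 168.] dq [0.08, 0.04, -0.09, -0.2, 0.07, 0.46]
[[-3.6, -34.3, -3.5], [0.551, -0.899, 1.127]] [576.  72. 163.] dq [0.11, 0.05, -0.12, -0.2, 0.06, 0.5]
[[-4.7, -40.0, -3.7], [0.333, -1.17, 1.246]] [586. 129. 156.] dq [0.12, 0.06, -0.14, -0.19, 0.08, 0.52]
[[-5.9, -45.8, -3.6], [-0.002, -1.362, 1.344]] [597. 186. 147.] dq [0.13, 0.07, -0.16, -0.18, 0.1, 0.53]
qend [-0.1   0.55  1.8   0.9   1.12  2.47]
```

View pics/w14.png

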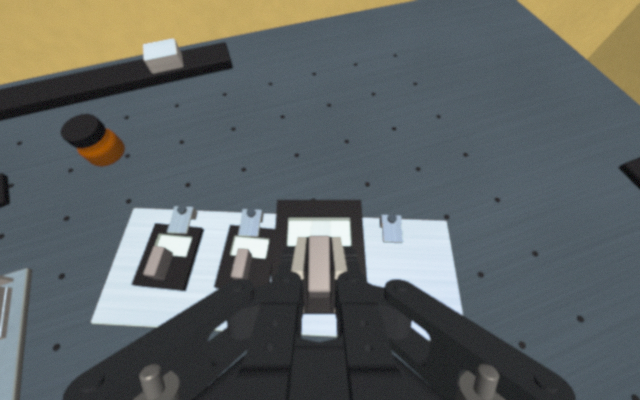

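Filter 2 is held and lifted (frame at (277-362, 200)); the neighbours are untouched. Next is the transfer.

Call:
play_rows(
  rows=[
    [255,[-0.3,-5.7,-0.9],[0.16,0.05,0.211]],
    [255,[-0.3,-5.7,-0.9],[0.16,0.05,0.211]],
    [255,[-0.3,-5.7,-0.9],[0.16,0.05,0.211]],
    [255,[-0.7,-11.4,-1.7],[0.341,0.014,0.422]],
    [255,[-0.7,-11.4,-1.7],[0.341,0.014,0.422]],
    [255,[-0.7,-11.4,-1.7],[0.341,0.014,0.422]],
    [255,[-1.2,-17.2,-2.4],[0.507,-0.114,0.625]],
    [255,[-1.2,-17.2,-2.4],[0.507,-0.114,0.625]],
    [255,[-1.2,-17.2,-2.4],[0.507,-0.114,0.625]],
    [255,[-1.9,-22.9,-2.9],[0.62,-0.327,0.814]],
    [255,[-1.9,-22.9,-2.9],[0.62,-0.327,0.814]],
    [255,[-1.9,-22.9,-2.9],[0.62,-0.327,0.814]],
  ],
)

```text
clock: 18.53
eef_pos: [553.8, -39.2, 165.7]
tcp_rot: [-2.19, -0.105, -0.941]
contact_force: [-0.7, -0.2, -0.3]
opening: 0.128
```

Run:
```python
from h import *
topl(43.6,4,zmid=0)
```

```text
[[-3.9, -2.4, 3.4], [-0.012, -0.209, 0.252]] [564.  17. 161.] dq [0.07, 0.06, -0.1, -0.19, 0.09, 0.45]
[[-7.9, -4.8, 6.9], [-0.139, -0.396, 0.499]] [575.  73. 156.] dq [0.1, 0.05, -0.12, -0.19, 0.07, 0.49]
[[-11.8, -7.1, 10.3], [-0.365, -0.508, 0.731]] [586. 129. 152.] dq [0.13, 0.05, -0.14, -0.19, 0.07, 0.52]
[[-15.8, -9.5, 13.7], [-0.653, -0.504, 0.939]] [597. 186. 147.] dq [0.14, 0.05, -0.15, -0.19, 0.07, 0.54]
qend [-0.1   0.55  1.81  0.9   1.12  2.47]
```

Call:
play_rows(
  rows=[
    [255,[-3.9,-2.4,3.4],[-0.012,-0.209,0.252]],
    [255,[-3.9,-2.4,3.4],[-0.012,-0.209,0.252]],
    [255,[-3.9,-2.4,3.4],[-0.012,-0.209,0.252]],
    [255,[-7.9,-4.8,6.9],[-0.139,-0.396,0.499]],
    [255,[-7.9,-4.8,6.9],[-0.139,-0.396,0.499]],
    [255,[-7.9,-4.8,6.9],[-0.139,-0.396,0.499]],
    [255,[-11.8,-7.1,10.3],[-0.365,-0.508,0.731]],
    [255,[-11.8,-7.1,10.3],[-0.365,-0.508,0.731]],
    [255,[-11.8,-7.1,10.3],[-0.365,-0.508,0.731]],
    [255,[-15.8,-9.5,13.7],[-0.653,-0.504,0.939]],
    [255,[-15.8,-9.5,13.7],[-0.653,-0.504,0.939]],
    [255,[-15.8,-9.5,13.7],[-0.653,-0.504,0.939]],
  ],
)

```text
clock: 19.53
eef_pos: [596.6, 187.2, 146.3]
tcp_rot: [-3.139, 0.783, -1.548]
contact_force: [-0.3, 0.6, -0.9]
opening: 0.126
```

Run:
```python
from h import *
rel(*place(43.6,1,up=30))
```

```text
shift [4.65, 0.02, 4.45] rot [-0.002, -0.003, 0.001]
```

Call:
play_rows(
  rows=[
    [255,[0,0,0],[0,0,0]],
    [255,[1.5,0,1.4],[0,0,0]],
    [255,[3.0,0,2.9],[0,0,0]],
    [255,[4.6,0,4.4],[0,0,0]],
    [255,[4.6,0,4.4],[0,0,0]],
    [255,[4.6,0,4.4],[0,0,0]],
    [255,[4.6,0,4.4],[0,0,0]],
    [255,[4.6,0,4.4],[0,0,0]],
    [255,[4.6,0,4.4],[0,0,0]],
    [255,[4.6,0,4.4],[0,0,0]],
  ],
)

```text
clock: 20.37
eef_pos: [596.7, 182.9, 84.5]
tcp_rot: [-3.132, 0.782, -1.544]
contact_force: [-0.4, -0.3, -1.3]
opening: 0.125
```

```bash
cat >> h.py <<'E'
def godown(sx,wall,midx,z,ydev=0,zs=(0,-15,-27.5)):
    P,Rt,s=cur(); dx=sx+wall-midx; e=rot2(RTH)@[dx,-ydev]
    for dz in zs: rel(P+np.array([*e,dz]),Rt)
E
python3 - <<'E'
from h import *
slotcheck('w15'); rel(*place(43.6,1,up=30))
E
```

```text
wall offs {44: (-0.29, 308), 0: (-0.4, 685), -44: (-0.44, 1739)} filter mid x by depth 40.32743053923854 minz 35.38980571438809 y range [-27.7  27.2]
block y edges [-24.8 129.1] robot mid rack [40.9 -0.1] 81.4 force [-0.4 -0.3 -1.3] open 0.125 t 20.3667
shift [-0.03, -0.0, 0.35] rot [-0.006, -0.003, 0.003]
```

View pics/w15.png

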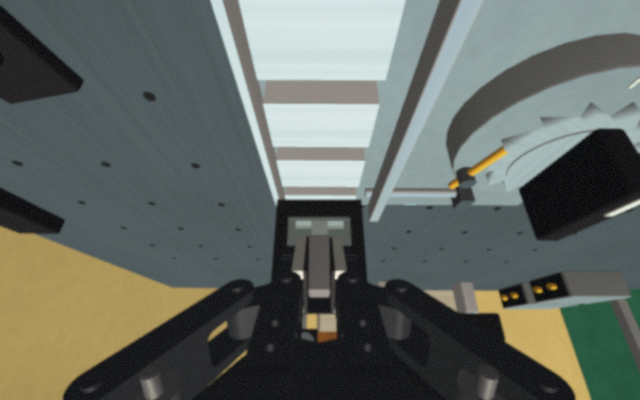

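Run:
```python
from h import *
godown(44,-0.38,40.33,0)
```

```text
shift [-0.23, 0.0, 0.23] rot [0.0, 0.0, 0.0]
shift [0.82, 0.01, 1.3] rot [0.0, 0.0, 0.0]
shift [1.71, 0.02, 2.18] rot [0.0, 0.0, 0.0]
```

Call:
play_rows(
  rows=[
    [255,[-0.23,0,0.23],[0,0,0]],
    [255,[-0.23,0,0.23],[0,0,0]],
    [255,[-0.23,0,0.23],[0,0,0]],
    [255,[0.3,0,0.77],[0,0,0]],
    [255,[0.82,0,1.3],[0,0,0]],
    [255,[0.82,0,1.3],[0,0,0]],
    [255,[1.3,0,1.77],[0,0,0]],
    [255,[1.7,0,2.17],[0,0,0]],
    [255,[1.7,0,2.17],[0,0,0]],
    [255,[1.8,0,2.27],[0,0,0]],
    [255,[1.9,0,2.37],[0,0,0]],
    [255,[1.9,0,2.37],[0,0,0]],
  ],
)

```text
clock: 21.42
eef_pos: [596.2, 186.2, 53.1]
tcp_rot: [-3.135, 0.782, -1.547]
contact_force: [-0.1, 0.2, -1.0]
opening: 0.123
```

Run:
```python
from h import *
slotcheck('w16')
```

```text
wall offs {0: (-0.33, 565), -44: (-0.38, 1664), -88: (-0.39, 4846)} filter mid x by depth None minz None y range [-27.3  27.8]
block y edges [-24.9 118. ] robot mid rack [44.2  0.3] 50.0 force [-0.1  0.2 -1. ] open 0.123 t 21.4167
```

Call:
play_rows(
  rows=[
    [255,[0.1,0,0.1],[0,0,0]],
    [255,[0.1,0,0.1],[0,0,0]],
    [200,[0.1,0,0.1],[0,0,0]],
    [110,[0.1,0,0.1],[0,0,0]],
    [110,[0.1,0,0.1],[0,0,0]],
    [110,[0.1,0,0.1],[0,0,0]],
    [110,[0.1,0,-1.0],[0,0,0]],
    [110,[0.1,0,-3.0],[0,0,0]],
    [110,[0.1,0,-6.0],[0,0,0]],
    [110,[0.1,0,-9.0],[0,0,0]],
    [110,[0.1,0,-12.0],[0,0,0]],
    [110,[0.1,0,-12.0],[0,0,0]],
  ],
)

```text
clock: 22.47
eef_pos: [600.1, 97.1, 141.8]
tcp_rot: [-3.127, 0.78, -1.543]
contact_force: [1.3, 0.1, -0.2]
opening: 0.566
```

Run:
```python
from h import *
rackscan('w17'); togr(3,8)
```

```text
slot 88 n 653 frame x med 83.6 y [-27.3  27. ] z [70.  84.3] slope 0.17
slot 44 n 1766 frame x med 39.4 y [-27.8  27.3] z [45.4 84.3] slope 0.03
qB [-0.28  0.39  2.42  3.37  0.46 -1.67]
[[2.5, 0.9, -2.5], [0.26, -0.097, -0.325]] [591.  63. 140.] dq [-0.15, -0.0, 0.16, 0.27, -0.05, -0.65]
[[5.1, 1.9, -4.9], [0.539, -0.039, -0.6]] [582.  27. 139.] dq [-0.12, 0.01, 0.15, 0.28, -0.02, -0.63]
[[7.9, 2.8, -7.2], [0.767, 0.163, -0.816]] [573.  -9. 136.] dq [-0.08, 0.02, 0.15, 0.29, -0.0, -0.59]
[[10.8, 3.8, -9.4], [0.882, 0.47, -0.971]] [564. -45. 130.] dq [-0.03, 0.02, 0.13, 0.31, 0.01, -0.54]
[[13.8, 4.7, -11.4], [0.846, 0.816, -1.073]] [556. -80. 123.] dq [0.05, -0.01, 0.1, 0.34, -0.01, -0.45]
[[17.0, 5.6, -13.2], [0.655, 1.122, -1.138]] [ 547. -116.  114.] dq [0.11, -0.06, 0.05, 0.35, -0.1, -0.36]
[[20.3, 6.6, -15.0], [0.349, 1.321, -1.187]] [ 538. -152.  103.] dq [0.11, -0.09, -0.02, 0.33, -0.24, -0.36]
[[23.7, 7.5, -16.6], [-0.006, 1.376, -1.244]] [ 529. -188.   90.] dq [0.06, -0.07, -0.08, 0.37, -0.3, -0.5]
qend [-0.28  0.39  2.43  3.36  0.46 -1.67]
```

View pics/w17.png

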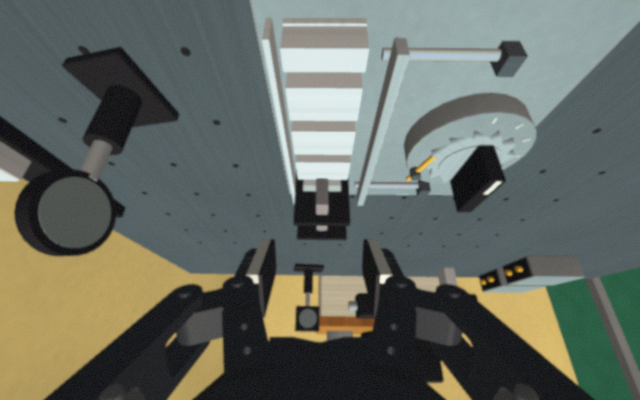

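Call:
play_rows(
  rows=[
    [110,[2.5,0.9,-2.5],[0.26,-0.097,-0.325]],
    [110,[2.5,0.9,-2.5],[0.26,-0.097,-0.325]],
    [110,[2.5,0.9,-2.5],[0.26,-0.097,-0.325]],
    [110,[5.1,1.9,-4.9],[0.539,-0.039,-0.6]],
    [110,[5.1,1.9,-4.9],[0.539,-0.039,-0.6]],
    [110,[5.1,1.9,-4.9],[0.539,-0.039,-0.6]],
    [110,[7.9,2.8,-7.2],[0.767,0.163,-0.816]],
    [110,[7.9,2.8,-7.2],[0.767,0.163,-0.816]],
    [110,[7.9,2.8,-7.2],[0.767,0.163,-0.816]],
    [110,[10.8,3.8,-9.4],[0.882,0.47,-0.971]],
    [110,[10.8,3.8,-9.4],[0.882,0.47,-0.971]],
    [110,[10.8,3.8,-9.4],[0.882,0.47,-0.971]],
  ],
)

```text
clock: 23.52
eef_pos: [562.0, -44.1, 127.5]
tcp_rot: [-1.996, -0.03, -0.979]
contact_force: [0.6, 0.9, 1.4]
opening: 0.568
```

Run:
```python
from h import *
print(cur()[2]['qpos'].round(2)); togr(3,4)
```

```text
[-0.62  0.6   2.33  1.84  1.08  0.2 ]
qB [-0.28  0.39  2.42  3.37  0.46 -1.67]
[[2.5, 1.0, -2.5], [-0.132, 0.256, -0.316]] [554. -80. 130.] dq [0.07, -0.08, 0.13, 0.41, -0.1, -0.54]
[[5.0, 2.7, -4.7], [-0.355, 0.413, -0.566]] [ 546. -116.  124.] dq [0.14, -0.06, 0.06, 0.44, -0.12, -0.47]
[[7.5, 5.0, -6.6], [-0.614, 0.443, -0.745]] [ 537. -152.  111.] dq [0.12, -0.05, -0.02, 0.39, -0.18, -0.43]
[[10.0, 8.1, -8.1], [-0.839, 0.343, -0.865]] [ 529. -188.   90.] dq [0.02, -0.02, -0.07, 0.29, -0.22, -0.43]
qend [-0.28  0.39  2.43  3.37  0.46 -1.67]
```

Call:
play_rows(
  rows=[
    [110,[2.5,1.0,-2.5],[-0.132,0.256,-0.316]],
    [110,[2.5,1.0,-2.5],[-0.132,0.256,-0.316]],
    [110,[2.5,1.0,-2.5],[-0.132,0.256,-0.316]],
    [110,[5.0,2.7,-4.7],[-0.355,0.413,-0.566]],
    [110,[5.0,2.7,-4.7],[-0.355,0.413,-0.566]],
    [110,[5.0,2.7,-4.7],[-0.355,0.413,-0.566]],
    [110,[7.5,5.0,-6.6],[-0.614,0.443,-0.745]],
    [110,[7.5,5.0,-6.6],[-0.614,0.443,-0.745]],
    [110,[7.5,5.0,-6.6],[-0.614,0.443,-0.745]],
    [110,[10.0,8.1,-8.1],[-0.839,0.343,-0.865]],
    [110,[10.0,8.1,-8.1],[-0.839,0.343,-0.865]],
    [110,[10.0,8.1,-8.1],[-0.839,0.343,-0.865]],
  ],
)

```text
clock: 24.52
eef_pos: [529.6, -185.9, 88.8]
tcp_rot: [-3.141, -0.776, -0.416]
contact_force: [0.6, -2.1, 0.0]
opening: 0.572
```

Call:
play_rows(
  rows=[
    [110,[0,0,0],[0,0,0]],
    [110,[0,0,0],[0,0,0]],
    [110,[0,0,0],[0,0,0]],
  ],
)

```text
clock: 24.77
eef_pos: [530.2, -185.2, 89.8]
tcp_rot: [-3.133, -0.781, -0.421]
contact_force: [0.0, -0.4, 0.2]
opening: 0.568
```

Run:
```python
from h import *
handles('w18')
t,y=F[3]
for a in (25,10,0): rel(*grasp(t,np.radians(y),1,up=a,back=a))
```

```text
handle [-13.4  39.7] size 30.0 11.5 yaw -23.4 mid [ 573.3 -207.1] z 41.9
handle [-15.4 126.5] size 29.6 12.0 yaw -24.2 mid [ 602.7 -125.6] z 41.7
tcp [ 530.2 -185.2   89.8] f [ 0.  -0.4  0.2] t 24.7667
shift [-0.95, 0.25, 3.85] rot [-0.007, 0.005, -0.0]
shift [-0.94, 0.27, 5.97] rot [-0.007, 0.005, -0.0]
shift [-0.94, 0.28, 7.38] rot [-0.007, 0.005, -0.0]
```

View pics/w18.png

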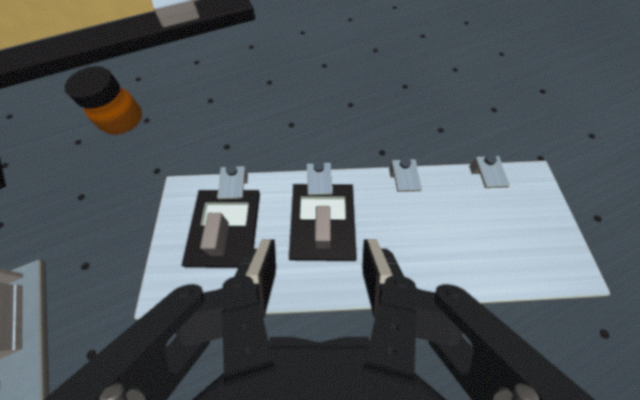

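Call:
play_rows(
  rows=[
    [110,[-0.9,0.25,2.0],[0,0.005,0]],
    [110,[-0.95,0.25,3.9],[-0.007,0.005,0]],
    [110,[-0.95,0.27,5.0],[-0.007,0.005,0]],
    [110,[-0.95,0.27,6.0],[-0.007,0.005,0]],
    [110,[-0.95,0.27,6.0],[-0.007,0.005,0]],
    [110,[-0.95,0.27,6.0],[-0.007,0.005,0]],
    [110,[-0.95,0.27,6.0],[-0.007,0.005,0]],
  ],
)

```text
clock: 25.4
eef_pos: [561.3, -202.6, 40.8]
tcp_rot: [3.14, -0.786, -0.42]
contact_force: [0.9, -0.5, 0.3]
opening: 0.566
```

Run:
```python
from h import *
t,y=F[3]; rel(*grasp(t,np.radians(y),1))
```

```text
shift [-0.05, -0.05, 1.41] rot [0.001, -0.0, 0.0]
```

Call:
play_rows(
  rows=[
    [110,[-0.05,-0.05,0.7],[0,0,0]],
    [110,[-0.05,-0.05,1.3],[0,0,0]],
    [110,[-0.05,-0.05,1.4],[0,0,0]],
    [160,[-0.05,-0.05,1.4],[0,0,0]],
    [200,[-0.05,-0.05,1.4],[0,0,0]],
    [255,[-0.05,-0.05,1.4],[0,0,0]],
    [255,[-0.05,-0.05,1.4],[0,0,0]],
    [255,[-0.05,-0.05,1.4],[0,0,0]],
    [255,[-0.05,-0.05,1.4],[0,0,0]],
    [255,[-0.05,-0.05,1.4],[0,0,0]],
  ],
  squeeze=50,
)

```text
clock: 26.23
eef_pos: [570.9, -206.1, 30.7]
tcp_rot: [3.14, -0.786, -0.42]
contact_force: [-0.6, 0.3, 1.9]
opening: 0.129
```

Run:
```python
from h import *
p,d=grab_frame('wrist'); save('w19.png',p)
t,y=F[3]; y=np.radians(y)
rel(*grasp(t,y,1)); rel(*grasp(t,y,1,back=32,up=0.5)); rel(*grasp(t,y,1,back=32,up=130)); print(cur()[0],cur()[2]['contact_force'])
```

```text
shift [-0.05, 0.02, -0.02] rot [0.001, -0.001, 0.001]
shift [-2.28, 0.02, -2.32] rot [0.001, -0.001, 0.001]
shift [6.89, 0.04, -11.47] rot [0.001, -0.001, 0.001]
[ 570.91194223 -206.10044432   30.72460973] [-1.63633581  1.43158891  2.9566784 ]
```

View pics/w19.png

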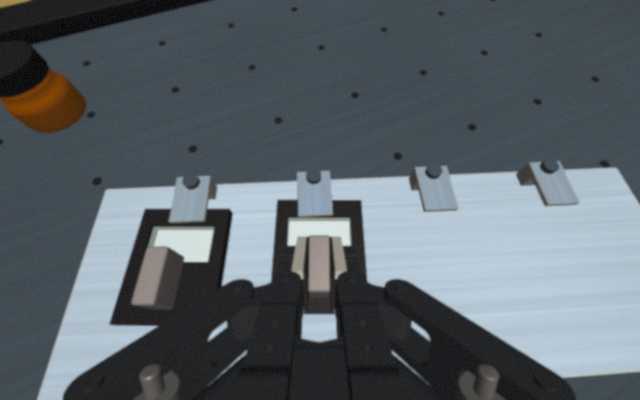

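Call:
play_rows(
  rows=[
    [255,[-0.35,0,-0.35],[0,0,0]],
    [255,[-0.8,0,-0.85],[0,0,0]],
    [255,[-1.25,0,-1.3],[0,0,0]],
    [255,[-1.75,0,-1.8],[0,0,0]],
    [255,[-2.25,0,-2.3],[0,0,0]],
    [255,[-2.25,0,-2.3],[0,0,0]],
    [255,[-2.25,0,-2.3],[0,0,0]],
    [255,[-1.0,0,-3.5],[0,0,0]],
    [255,[1.5,0,-6.0],[0,0,0]],
    [255,[4.2,0,-8.7],[0,0,0]],
    [255,[6.9,0,-11.4],[0,0,0]],
    [255,[6.9,0,-11.4],[0,0,0]],
  ],
)

```text
clock: 27.28
eef_pos: [545.6, -194.0, 169.2]
tcp_rot: [-3.141, -0.8, -0.422]
contact_force: [1.0, -1.0, 0.8]
opening: 0.126
```

Run:
```python
from h import *
print(cur()[2]['opening'],cur()[2]['contact_force']); p,d=grab_frame('wrist'); save('w20.png',p); topl(-0.4,8)
```

```text
0.1264509850533153 [ 0.99497391 -1.00361449  0.76483282]
[[-0.5, -4.1, -1.1], [0.107, 0.144, 0.208]] [ 551. -152.  170.] dq [0.05, 0.06, 0.1, -0.31, 0.3, 0.54]
[[-1.1, -8.2, -2.0], [0.311, 0.21, 0.417]] [ 558. -110.  173.] dq [-0.04, 0.11, 0.06, -0.29, 0.31, 0.42]
[[-1.8, -12.3, -2.9], [0.561, 0.144, 0.615]] [564. -68. 173.] dq [-0.11, 0.11, 0.0, -0.34, 0.21, 0.36]
[[-2.7, -16.4, -3.6], [0.779, -0.073, 0.792]] [571. -26. 172.] dq [-0.1, 0.05, -0.07, -0.38, 0.05, 0.41]
[[-3.7, -20.5, -4.1], [0.881, -0.421, 0.94]] [578.  16. 168.] dq [-0.02, 0.0, -0.13, -0.37, -0.03, 0.54]
[[-4.9, -24.6, -4.5], [0.793, -0.831, 1.058]] [584.  58. 163.] dq [0.06, -0.01, -0.16, -0.36, -0.02, 0.64]
[[-6.2, -28.7, -4.8], [0.486, -1.195, 1.154]] [591. 100. 156.] dq [0.12, 0.01, -0.18, -0.35, 0.02, 0.7]
[[-7.6, -32.8, -5.0], [-0.007, -1.396, 1.242]] [597. 142. 147.] dq [0.15, 0.04, -0.2, -0.32, 0.08, 0.72]
qend [-0.17  0.56  1.79  0.86  1.16  2.44]
```

View pics/w20.png

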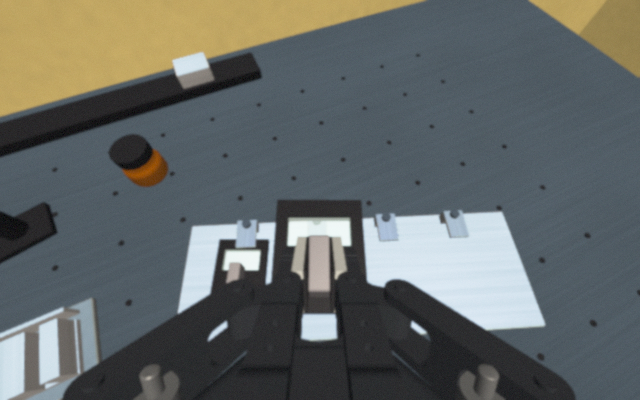

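Call:
play_rows(
  rows=[
    [255,[-0.5,-4.1,-1.1],[0.107,0.144,0.208]],
    [255,[-0.5,-4.1,-1.1],[0.107,0.144,0.208]],
    [255,[-0.5,-4.1,-1.1],[0.107,0.144,0.208]],
    [255,[-1.1,-8.2,-2.0],[0.311,0.21,0.417]],
    [255,[-1.1,-8.2,-2.0],[0.311,0.21,0.417]],
    [255,[-1.1,-8.2,-2.0],[0.311,0.21,0.417]],
    [255,[-1.8,-12.3,-2.9],[0.561,0.144,0.615]],
    [255,[-1.8,-12.3,-2.9],[0.561,0.144,0.615]],
    [255,[-1.8,-12.3,-2.9],[0.561,0.144,0.615]],
    [255,[-2.7,-16.4,-3.6],[0.779,-0.073,0.792]],
    [255,[-2.7,-16.4,-3.6],[0.779,-0.073,0.792]],
    [255,[-2.7,-16.4,-3.6],[0.779,-0.073,0.792]],
  ],
)

```text
clock: 28.33
eef_pos: [567.0, -20.1, 164.3]
tcp_rot: [-1.952, -0.262, -1.1]
contact_force: [0.7, -0.4, 1.0]
opening: 0.123
```

Run:
```python
from h import *
print(cur()[2]['qpos'].round(2)); topl(-0.4,4,zmid=0)
```

```text
[-0.47  0.53  2.47  2.25  1.11 -0.16]
[[-3.3, -1.3, 2.2], [0.053, -0.333, 0.338]] [575.  20. 160.] dq [-0.06, 0.07, -0.17, -0.46, 0.07, 0.6]
[[-6.5, -2.7, 4.4], [-0.137, -0.632, 0.623]] [582.  61. 156.] dq [0.06, 0.01, -0.19, -0.35, 0.02, 0.65]
[[-9.8, -4.0, 6.5], [-0.511, -0.76, 0.839]] [590. 101. 151.] dq [0.13, -0.02, -0.17, -0.3, -0.0, 0.67]
[[-13.0, -5.3, 8.7], [-0.936, -0.623, 0.994]] [597. 142. 147.] dq [0.17, -0.04, -0.14, -0.28, -0.03, 0.68]
qend [-0.17  0.55  1.79  0.86  1.16  2.44]
```

Call:
play_rows(
  rows=[
    [255,[-3.3,-1.3,2.2],[0.053,-0.333,0.338]],
    [255,[-3.3,-1.3,2.2],[0.053,-0.333,0.338]],
    [255,[-3.3,-1.3,2.2],[0.053,-0.333,0.338]],
    [255,[-3.3,-1.3,2.2],[0.053,-0.333,0.338]],
    [255,[-6.5,-2.7,4.4],[-0.137,-0.632,0.623]],
    [255,[-6.5,-2.7,4.4],[-0.137,-0.632,0.623]],
    [255,[-6.5,-2.7,4.4],[-0.137,-0.632,0.623]],
    [255,[-6.5,-2.7,4.4],[-0.137,-0.632,0.623]],
    [255,[-9.8,-4.0,6.5],[-0.511,-0.76,0.839]],
    [255,[-9.8,-4.0,6.5],[-0.511,-0.76,0.839]],
    [255,[-9.8,-4.0,6.5],[-0.511,-0.76,0.839]],
    [255,[-9.8,-4.0,6.5],[-0.511,-0.76,0.839]],
  ],
)

```text
clock: 29.33
eef_pos: [591.3, 96.5, 150.9]
tcp_rot: [-2.506, 0.847, -1.024]
contact_force: [0.8, 0.1, -0.5]
opening: 0.126
```

Run:
```python
from h import *
rel(*place(-.4,1,up=70));rel(*place(-.4,1,up=30))
```

```text
shift [-0.17, 0.4, 5.38] rot [-0.245, 0.169, 0.322]
shift [2.82, 1.97, 7.51] rot [-0.245, 0.169, 0.322]
```

Call:
play_rows(
  rows=[
    [255,[-0.2,0.4,5.4],[-0.245,0.169,0.322]],
    [255,[-0.2,0.4,5.4],[-0.245,0.169,0.322]],
    [255,[-0.2,0.4,5.4],[-0.245,0.169,0.322]],
    [255,[-0.2,0.4,5.4],[-0.245,0.169,0.322]],
    [255,[-0.2,0.4,5.4],[-0.245,0.169,0.322]],
    [255,[-0.2,0.4,5.4],[-0.245,0.169,0.322]],
    [255,[1.3,1.2,6.4],[-0.245,0.169,0.322]],
    [255,[2.8,2.0,7.5],[-0.245,0.169,0.322]],
    [255,[2.8,2.0,7.5],[-0.245,0.169,0.322]],
    [255,[2.8,2.0,7.5],[-0.245,0.169,0.322]],
    [255,[2.8,2.0,7.5],[-0.245,0.169,0.322]],
    [255,[2.8,2.0,7.5],[-0.245,0.169,0.322]],
  ],
)

```text
clock: 30.33
eef_pos: [598.8, 141.0, 84.3]
tcp_rot: [-3.126, 0.787, -1.541]
contact_force: [-0.4, -0.0, -0.5]
opening: 0.128
```

Call:
play_rows(
  rows=[
    [255,[0,0,0],[0,0,0]],
    [255,[0,0,0],[0,0,0]],
    [255,[0,0,0],[0,0,0]],
  ],
)

```text
clock: 30.58
eef_pos: [598.9, 141.3, 84.2]
tcp_rot: [-3.125, 0.786, -1.54]
contact_force: [0.6, 0.4, -0.0]
opening: 0.125
```

Run:
```python
from h import *
slotcheck('w21'); rel(*place(-.4,1,up=30))
```

```text
wall offs {0: (-0.37, 344), -44: (-0.4, 697), -88: (-0.48, 1813)} filter mid x by depth -0.739004037144122 minz 35.49506247271217 y range [-29.   25.9]
block y edges [-154.9  144. ] robot mid rack [-0.8 -1.5] 81.2 force [ 0.6  0.4 -0. ] open 0.125 t 30.5833
shift [0.12, 0.14, 0.17] rot [-0.01, 0.001, 0.006]
```

View pics/w21.png

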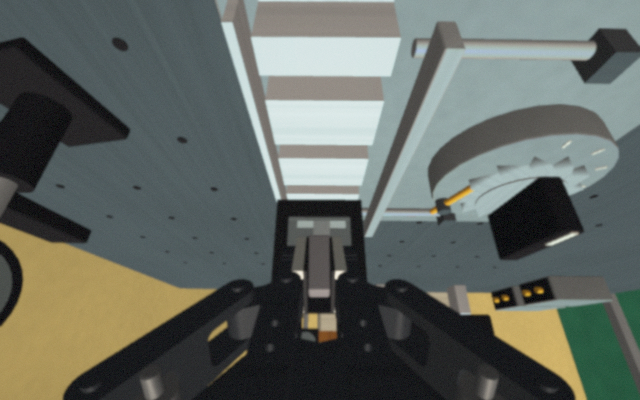

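Run:
```python
from h import *
P,Rt,s=cur(); e=rot2(RTH)@[0.3,1.5]; p1,R1=place(0,1)
for dz in(0,-15,-28,-31): rel(P+np.array([*e,dz]),R1)
```

```text
shift [-0.02, 0.15, 0.02] rot [-0.01, 0.001, 0.006]
shift [1.04, 0.17, 1.08] rot [-0.01, 0.001, 0.006]
shift [1.96, 0.18, 2.0] rot [-0.01, 0.001, 0.006]
shift [2.17, 0.19, 2.21] rot [-0.01, 0.001, 0.006]
```

Call:
play_rows(
  rows=[
    [255,[0,0.15,0],[-0.01,0.001,0.006]],
    [255,[0,0.15,0],[-0.01,0.001,0.006]],
    [255,[0.5,0.15,0.54],[-0.01,0.001,0.006]],
    [255,[1.04,0.16,1.08],[-0.01,0.001,0.006]],
    [255,[1.04,0.16,1.08],[-0.01,0.001,0.006]],
    [255,[1.5,0.17,1.54],[-0.01,0.001,0.006]],
    [255,[1.96,0.18,2.0],[-0.01,0.001,0.006]],
    [255,[1.96,0.18,2.0],[-0.01,0.001,0.006]],
    [255,[2.1,0.19,2.14],[-0.01,0.001,0.006]],
    [255,[2.2,0.19,2.24],[-0.01,0.001,0.006]],
    [255,[2.2,0.19,2.24],[-0.01,0.001,0.006]],
    [255,[2.2,0.19,2.24],[-0.01,0.001,0.006]],
  ],
)

```text
clock: 31.63
eef_pos: [597.1, 141.7, 52.4]
tcp_rot: [3.141, 0.786, -1.55]
contact_force: [-0.6, 0.6, 0.5]
opening: 0.12
```

Run:
```python
from h import *
slotcheck('w22')
```

```text
wall offs {-44: (-0.34, 543), -88: (-0.38, 1638)} filter mid x by depth None minz None y range [-27.2  28. ]
block y edges [-150.8  143.5] robot mid rack [-0.3  0.4] 49.4 force [-0.6  0.6  0.5] open 0.12 t 31.6333
```

Seated height reached (49.4). Press a hair further, release and retreat.

Call:
play_rows(
  rows=[
    [255,[0.07,0,0.07],[0,0,0]],
    [255,[0.07,0,0.07],[0,0,0]],
    [200,[0.07,0,0.07],[0,0,0]],
    [110,[0.07,0,0.07],[0,0,0]],
    [110,[0.07,0,0.07],[0,0,0]],
    [110,[0.07,0,0.07],[0,0,0]],
    [110,[0.1,0,-1.0],[0,0,0]],
    [110,[0.1,0,-3.0],[0,0,0]],
    [110,[0.1,0,-6.0],[0,0,0]],
    [110,[0.1,0,-9.0],[0,0,0]],
    [110,[0.1,0,-12.0],[0,0,0]],
    [110,[0.1,0,-12.0],[0,0,0]],
  ],
)

```text
clock: 32.68
eef_pos: [601.6, 52.0, 140.4]
tcp_rot: [-3.134, 0.783, -1.547]
contact_force: [1.3, 0.2, 0.6]
opening: 0.569
```

Run:
```python
from h import *
rackscan('w23'); p,d=grab_frame('top'); save('t23.png',p); print(cur()[2]['qpos'].round(2)); togr(4,8,up=70,zmid=25)
```

```text
slot 88 n 463 frame x med 95.5 y [-30.1  24.9] z [68.6 83.3] slope 0.19
slot 44 n 644 frame x med 39.6 y [-27.4  26.9] z [70.  84.2] slope 0.15
slot 0 n 1731 frame x med -4.4 y [-27.2  27.9] z [45.4 84.3] slope 0.02
[-0.3   0.59  1.75  0.79  1.23  2.38]
qB [-0.01  0.37  2.39  3.84  0.46 -1.92]
[[1.0, 0.5, -1.9], [0.298, -0.125, -0.371]] [595.  35. 144.] dq [-0.14, 0.0, 0.17, 0.31, -0.05, -0.7]
[[2.2, 1.1, -3.5], [0.622, -0.069, -0.669]] [589.  15. 147.] dq [-0.1, 0.03, 0.17, 0.32, -0.0, -0.67]
[[3.6, 1.6, -4.9], [0.887, 0.156, -0.883]] [584.  -6. 147.] dq [-0.04, 0.04, 0.17, 0.34, 0.03, -0.62]
[[5.2, 2.2, -6.1], [1.014, 0.502, -1.017]] [579. -26. 144.] dq [0.04, 0.03, 0.15, 0.37, 0.06, -0.54]
[[7.0, 2.7, -7.1], [0.958, 0.882, -1.089]] [574. -46. 138.] dq [0.14, -0.01, 0.11, 0.42, 0.02, -0.4]
[[9.1, 3.3, -7.9], [0.725, 1.197, -1.129]] [569. -66. 128.] dq [0.2, -0.09, 0.03, 0.43, -0.17, -0.3]
[[11.4, 3.8, -8.4], [0.377, 1.373, -1.17]] [564. -86. 116.] dq [0.15, -0.13, -0.05, 0.39, -0.34, -0.4]
[[13.9, 4.4, -8.7], [-0.001, 1.386, -1.237]] [ 559. -106.  100.] dq [0.04, -0.08, -0.1, 0.47, -0.33, -0.64]
qend [-0.02  0.37  2.39  3.84  0.46 -1.92]
```

View pics/w23.png

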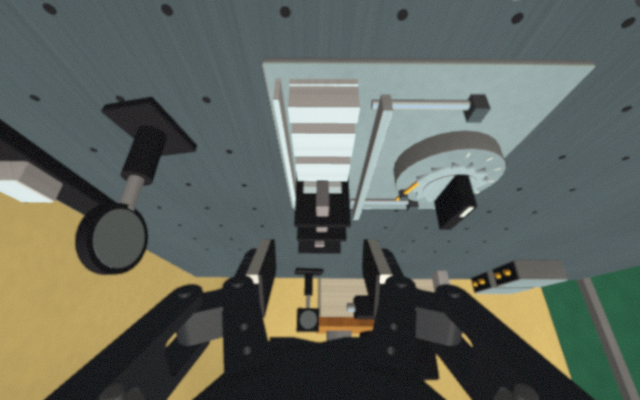

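View pics/t23.png

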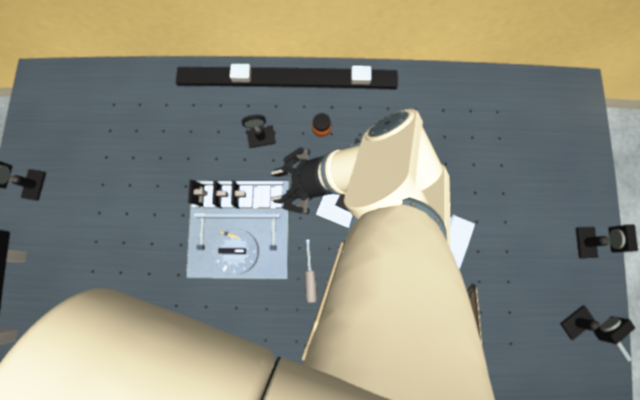

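Call:
play_rows(
  rows=[
    [110,[1.0,0.5,-1.9],[0.298,-0.125,-0.371]],
    [110,[1.0,0.5,-1.9],[0.298,-0.125,-0.371]],
    [110,[1.0,0.5,-1.9],[0.298,-0.125,-0.371]],
    [110,[1.0,0.5,-1.9],[0.298,-0.125,-0.371]],
    [110,[2.2,1.1,-3.5],[0.622,-0.069,-0.669]],
    [110,[2.2,1.1,-3.5],[0.622,-0.069,-0.669]],
    [110,[2.2,1.1,-3.5],[0.622,-0.069,-0.669]],
    [110,[2.2,1.1,-3.5],[0.622,-0.069,-0.669]],
    [110,[3.6,1.6,-4.9],[0.887,0.156,-0.883]],
    [110,[3.6,1.6,-4.9],[0.887,0.156,-0.883]],
    [110,[3.6,1.6,-4.9],[0.887,0.156,-0.883]],
    [110,[3.6,1.6,-4.9],[0.887,0.156,-0.883]],
  ],
)

```text
clock: 33.78
eef_pos: [582.2, -3.1, 143.9]
tcp_rot: [-1.877, 0.132, -0.893]
contact_force: [-0.8, 0.1, -0.2]
opening: 0.573
```

Run:
```python
from h import *
print(cur()[2]['qpos'].round(2)); togr(4,6,up=70,zmid=15)
```

```text
[-0.58  0.66  2.26  1.77  1.22  0.37]
qB [-0.01  0.37  2.39  3.84  0.46 -1.92]
[[1.1, 0.2, -1.4], [-0.053, 0.252, -0.291]] [578. -20. 145.] dq [0.07, -0.05, 0.15, 0.37, -0.06, -0.5]
[[2.2, 0.7, -2.7], [-0.188, 0.462, -0.529]] [574. -37. 143.] dq [0.15, -0.03, 0.1, 0.42, -0.02, -0.42]
[[3.3, 1.5, -3.9], [-0.386, 0.603, -0.709]] [571. -55. 137.] dq [0.19, -0.05, 0.03, 0.42, -0.08, -0.33]
[[4.5, 2.6, -5.0], [-0.613, 0.655, -0.83]] [567. -72. 128.] dq [0.15, -0.06, -0.02, 0.36, -0.17, -0.32]
[[5.8, 4.0, -6.0], [-0.831, 0.61, -0.902]] [563. -89. 116.] dq [0.05, -0.06, -0.06, 0.29, -0.21, -0.36]
[[7.1, 5.8, -6.9], [-0.996, 0.477, -0.944]] [ 559. -106.  100.] dq [-0.03, -0.04, -0.07, 0.22, -0.22, -0.38]
qend [-0.01  0.37  2.39  3.85  0.45 -1.92]
```

Call:
play_rows(
  rows=[
    [110,[1.1,0.2,-1.4],[-0.053,0.252,-0.291]],
    [110,[1.1,0.2,-1.4],[-0.053,0.252,-0.291]],
    [110,[1.1,0.2,-1.4],[-0.053,0.252,-0.291]],
    [110,[2.2,0.7,-2.7],[-0.188,0.462,-0.529]],
    [110,[2.2,0.7,-2.7],[-0.188,0.462,-0.529]],
    [110,[2.2,0.7,-2.7],[-0.188,0.462,-0.529]],
    [110,[3.3,1.5,-3.9],[-0.386,0.603,-0.709]],
    [110,[3.3,1.5,-3.9],[-0.386,0.603,-0.709]],
    [110,[3.3,1.5,-3.9],[-0.386,0.603,-0.709]],
    [110,[4.5,2.6,-5.0],[-0.613,0.655,-0.83]],
    [110,[4.5,2.6,-5.0],[-0.613,0.655,-0.83]],
    [110,[4.5,2.6,-5.0],[-0.613,0.655,-0.83]],
  ],
)

```text
clock: 34.78
eef_pos: [567.5, -71.8, 129.0]
tcp_rot: [-2.548, -0.905, -0.917]
contact_force: [0.6, -0.1, 0.6]
opening: 0.569
```

Run:
```python
from h import *
print(cur()[2]['qpos'].round(2)); togr(4,2,up=70,zmid=5)
```

```text
[-0.04  0.47  2.51  3.33  0.87 -1.19]
qB [-0.01  0.37  2.39  3.84  0.46 -1.92]
[[-0.0, 2.0, 0.4], [-0.159, -0.074, -0.162]] [563. -89. 120.] dq [0.07, -0.07, -0.06, 0.34, -0.22, -0.4]
[[-0.9, 4.3, 1.3], [-0.22, -0.206, -0.277]] [ 559. -106.  100.] dq [-0.04, -0.03, -0.06, 0.17, -0.2, -0.32]
qend [-0.02  0.37  2.38  3.83  0.45 -1.92]
```

Call:
play_rows(
  rows=[
    [110,[0,2.0,0.4],[-0.159,-0.074,-0.162]],
    [110,[0,2.0,0.4],[-0.159,-0.074,-0.162]],
    [110,[0,2.0,0.4],[-0.159,-0.074,-0.162]],
    [110,[-0.9,4.3,1.3],[-0.22,-0.206,-0.277]],
    [110,[-0.9,4.3,1.3],[-0.22,-0.206,-0.277]],
    [110,[-0.9,4.3,1.3],[-0.22,-0.206,-0.277]],
    [110,[-0.9,4.3,1.3],[-0.22,-0.206,-0.277]],
    [110,[-0.9,4.3,1.3],[-0.22,-0.206,-0.277]],
  ],
)

```text
clock: 35.45
eef_pos: [558.4, -107.0, 100.5]
tcp_rot: [-3.132, -0.789, -0.433]
contact_force: [-0.7, -0.1, -1.0]
opening: 0.568
```

Run:
```python
from h import *
handles('w24')
t,y=F[4]
for a in (25,10,0): rel(*grasp(t,np.radians(y),1,up=a,back=a))
p,d=grab_frame('side'); save('s24z.png',cv2.resize(p[90:330,180:460],None,fx=2.5,fy=2.5,interpolation=cv2.INTER_CUBIC))
```

```text
handle [-15.3 126.9] size 29.8 11.8 yaw -24.6 mid [ 603.  -125.4] z 41.9
tcp [ 558.4 -107.   100.5] f [-0.7 -0.1 -1. ] t 35.45
shift [-1.75, -0.08, 4.6] rot [-0.004, -0.003, -0.005]
shift [-1.76, -0.07, 6.72] rot [-0.004, -0.003, -0.005]
shift [-1.76, -0.06, 8.13] rot [-0.004, -0.003, -0.005]
```

View pics/w24.png

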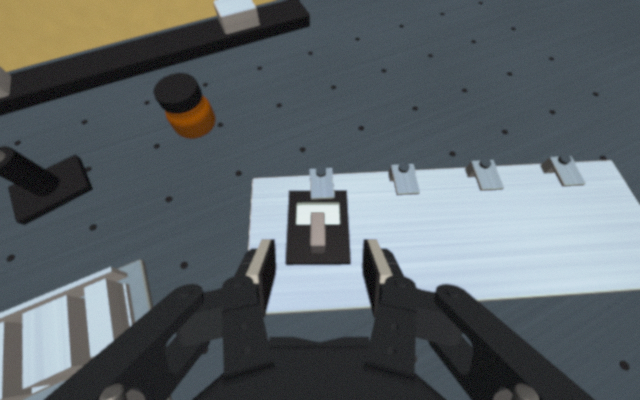

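View pics/s24z.png

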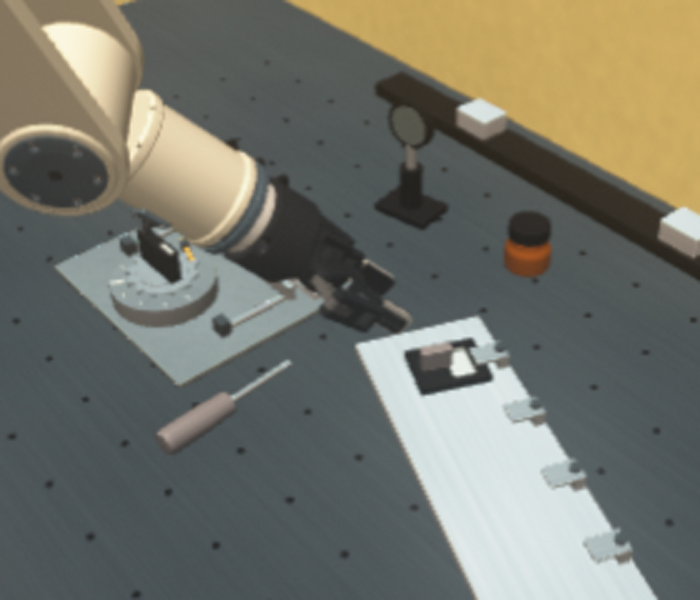

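Call:
play_rows(
  rows=[
    [110,[-0.9,-0.05,2.3],[0,-0.003,-0.005]],
    [110,[-1.75,-0.05,4.6],[-0.004,-0.003,-0.005]],
    [110,[-1.75,-0.05,5.7],[-0.004,-0.003,-0.005]],
    [110,[-1.75,-0.05,6.7],[-0.004,-0.003,-0.005]],
    [110,[-1.75,-0.05,6.7],[-0.004,-0.003,-0.005]],
    [110,[-1.75,-0.05,6.7],[-0.004,-0.003,-0.005]],
    [110,[-1.75,-0.05,6.7],[-0.004,-0.003,-0.005]],
  ],
)

```text
clock: 36.13
eef_pos: [591.3, -121.2, 42.0]
tcp_rot: [3.141, -0.786, -0.425]
contact_force: [-0.1, 0.4, -0.3]
opening: 0.568
```

```bash
sed -i 's/4:(\[602.6,-126\],-24.4)}/4:([602.8,-125.7],-24.5)}/' h.py
python3 - <<'E'
from h import *
t,y=F[4]; print(t); rel(*grasp(t,np.radians(y),1))
E
```

```text
[602.8, -125.7]
shift [-0.15, -0.06, 1.47] rot [-0.001, -0.001, 0.002]
```

Call:
play_rows(
  rows=[
    [110,[-0.15,-0.05,0.7],[0,0,0]],
    [110,[-0.15,-0.05,1.3],[0,0,0]],
    [110,[-0.13,-0.05,1.45],[0,0,0]],
    [160,[-0.13,-0.05,1.45],[0,0,0]],
    [200,[-0.13,-0.05,1.45],[0,0,0]],
    [255,[-0.13,-0.05,1.45],[0,0,0]],
    [255,[-0.13,-0.05,1.45],[0,0,0]],
    [255,[-0.13,-0.05,1.45],[0,0,0]],
    [255,[-0.13,-0.05,1.45],[0,0,0]],
    [255,[-0.13,-0.05,1.45],[0,0,0]],
  ],
  squeeze=50,
)

```text
clock: 36.97
eef_pos: [600.2, -124.6, 30.4]
tcp_rot: [3.141, -0.786, -0.424]
contact_force: [-2.4, 0.9, 2.2]
opening: 0.126
```

Run:
```python
from h import *
p,d=grab_frame('wrist'); save('w25.png',p)
t,y=F[4]; y=np.radians(y)
rel(*grasp(t,y,1)); rel(*grasp(t,y,1,back=32,up=0.5)); rel(*grasp(t,y,1,back=32,up=130)); print(cur()[0],cur()[2]['contact_force'])
```

```text
shift [-0.0, -0.0, -0.02] rot [-0.001, -0.0, 0.002]
shift [-2.23, -0.01, -2.32] rot [-0.001, -0.0, 0.002]
shift [6.93, -0.0, -11.47] rot [-0.001, -0.0, 0.002]
[ 600.21530898 -124.56373324   30.38815656] [-1.59925641  0.45312471  3.05113997]
```

View pics/w25.png

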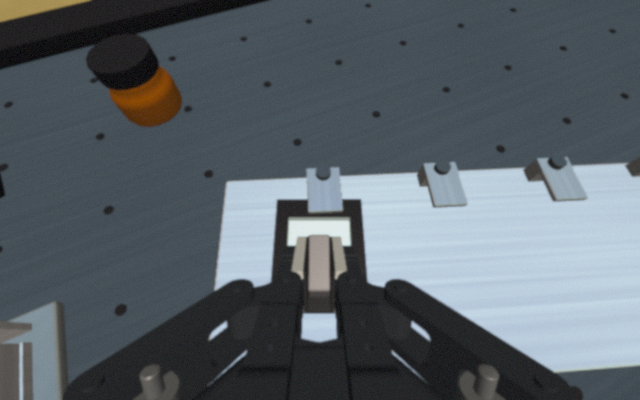

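Call:
play_rows(
  rows=[
    [255,[-0.35,0,-0.35],[0,0,0]],
    [255,[-0.8,0,-0.85],[0,0,0]],
    [255,[-1.25,0,-1.3],[0,0,0]],
    [255,[-1.75,0,-1.8],[0,0,0]],
    [255,[-2.25,0,-2.3],[0,0,0]],
    [255,[-2.25,0,-2.3],[0,0,0]],
    [255,[-2.25,0,-2.3],[0,0,0]],
    [255,[-1.0,0,-3.5],[0,0,0]],
    [255,[1.5,0,-6.0],[0,0,0]],
    [255,[4.2,0,-8.7],[0,0,0]],
    [255,[6.9,0,-11.4],[0,0,0]],
    [255,[6.9,0,-11.4],[0,0,0]],
  ],
)

```text
clock: 38.02
eef_pos: [573.1, -111.3, 164.0]
tcp_rot: [-3.139, -0.791, -0.426]
contact_force: [0.6, 0.1, -1.0]
opening: 0.129
```

Run:
```python
from h import *
print(cur()[2]['opening'],cur()[2]['contact_force']); p,d=grab_frame('wrist'); save('w26.png',p);print(cur()[2]['qpos'].round(2)); topl(-44.4,9,zmid=30)
```

```text
0.12872190895794955 [ 0.64262163  0.10940564 -0.9677068 ]
[-0.04  0.22  2.33  4.19  0.31 -2.31]
[[0.2, -2.2, -1.2], [0.064, 0.171, 0.195]] [576. -88. 175.] dq [0.07, 0.06, 0.1, -0.42, 0.27, 0.67]
[[0.2, -4.5, -2.2], [0.234, 0.298, 0.389]] [579. -65. 182.] dq [-0.01, 0.12, 0.08, -0.32, 0.33, 0.5]
[[-0.0, -6.7, -2.9], [0.481, 0.322, 0.572]] [582. -42. 186.] dq [-0.12, 0.15, 0.04, -0.35, 0.32, 0.36]
[[-0.5, -8.9, -3.5], [0.747, 0.203, 0.732]] [585. -18. 187.] dq [-0.2, 0.1, -0.03, -0.42, 0.15, 0.28]
[[-1.1, -11.2, -3.9], [0.953, -0.066, 0.865]] [587.   5. 185.] dq [-0.16, 0.0, -0.1, -0.43, -0.05, 0.37]
[[-1.9, -13.4, -4.0], [1.016, -0.451, 0.971]] [590.  28. 180.] dq [-0.06, -0.04, -0.14, -0.39, -0.1, 0.52]
[[-3.0, -15.6, -4.0], [0.876, -0.871, 1.06]] [593.  51. 172.] dq [0.03, -0.04, -0.17, -0.36, -0.06, 0.63]
[[-4.3, -17.8, -3.7], [0.521, -1.221, 1.144]] [596.  74. 161.] dq [0.1, -0.01, -0.18, -0.35, -0.01, 0.69]
[[-5.8, -20.1, -3.2], [-0.007, -1.393, 1.238]] [598.  98. 147.] dq [0.14, 0.02, -0.18, -0.33, 0.06, 0.71]
qend [-0.24  0.57  1.76  0.82  1.21  2.42]
```

View pics/w26.png

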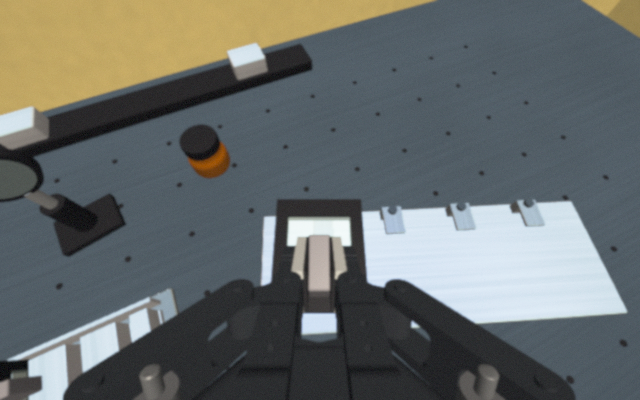

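Call:
play_rows(
  rows=[
    [255,[0.2,-2.2,-1.2],[0.064,0.171,0.195]],
    [255,[0.2,-2.2,-1.2],[0.064,0.171,0.195]],
    [255,[0.2,-2.2,-1.2],[0.064,0.171,0.195]],
    [255,[0.2,-4.5,-2.2],[0.234,0.298,0.389]],
    [255,[0.2,-4.5,-2.2],[0.234,0.298,0.389]],
    [255,[0.2,-4.5,-2.2],[0.234,0.298,0.389]],
    [255,[0,-6.7,-2.9],[0.481,0.322,0.572]],
    [255,[0,-6.7,-2.9],[0.481,0.322,0.572]],
    [255,[0,-6.7,-2.9],[0.481,0.322,0.572]],
    [255,[-0.5,-8.9,-3.5],[0.747,0.203,0.732]],
    [255,[-0.5,-8.9,-3.5],[0.747,0.203,0.732]],
    [255,[-0.5,-8.9,-3.5],[0.747,0.203,0.732]],
  ],
)

```text
clock: 39.07
eef_pos: [581.5, -16.4, 179.6]
tcp_rot: [-1.822, -0.473, -1.276]
contact_force: [0.4, -0.4, -0.6]
opening: 0.126
```

Run:
```python
from h import *
print(cur()[2]['qpos'].round(2)); topl(-44.4,6,zmid=10)
```

```text
[-0.3   0.65  2.54  2.67  1.39 -0.51]
[[-1.5, -1.0, 0.6], [0.16, -0.263, 0.339]] [584.   3. 180.] dq [-0.21, 0.06, -0.13, -0.52, 0.03, 0.44]
[[-3.2, -1.8, 1.2], [0.161, -0.578, 0.614]] [587.  22. 178.] dq [-0.06, 0.02, -0.17, -0.37, -0.01, 0.5]
[[-4.9, -2.4, 1.9], [-0.006, -0.867, 0.816]] [590.  41. 173.] dq [0.02, -0.01, -0.17, -0.28, -0.01, 0.5]
[[-6.8, -2.8, 2.7], [-0.317, -1.05, 0.946]] [593.  60. 167.] dq [0.07, -0.03, -0.14, -0.24, -0.02, 0.49]
[[-8.7, -3.0, 3.5], [-0.706, -1.057, 1.017]] [596.  79. 158.] dq [0.1, -0.05, -0.1, -0.22, -0.06, 0.49]
[[-10.8, -3.0, 4.3], [-1.079, -0.861, 1.055]] [598.  98. 147.] dq [0.13, -0.07, -0.06, -0.22, -0.1, 0.51]
qend [-0.24  0.56  1.77  0.82  1.21  2.42]
```

Call:
play_rows(
  rows=[
    [255,[-1.5,-1.0,0.6],[0.16,-0.263,0.339]],
    [255,[-1.5,-1.0,0.6],[0.16,-0.263,0.339]],
    [255,[-1.5,-1.0,0.6],[0.16,-0.263,0.339]],
    [255,[-1.5,-1.0,0.6],[0.16,-0.263,0.339]],
    [255,[-3.2,-1.8,1.2],[0.161,-0.578,0.614]],
    [255,[-3.2,-1.8,1.2],[0.161,-0.578,0.614]],
    [255,[-3.2,-1.8,1.2],[0.161,-0.578,0.614]],
    [255,[-3.2,-1.8,1.2],[0.161,-0.578,0.614]],
    [255,[-4.9,-2.4,1.9],[-0.006,-0.867,0.816]],
    [255,[-4.9,-2.4,1.9],[-0.006,-0.867,0.816]],
    [255,[-4.9,-2.4,1.9],[-0.006,-0.867,0.816]],
    [255,[-4.9,-2.4,1.9],[-0.006,-0.867,0.816]],
  ],
)

```text
clock: 40.07
eef_pos: [592.4, 36.9, 174.2]
tcp_rot: [-1.807, 0.556, -0.663]
contact_force: [0.3, -1.1, -0.4]
opening: 0.129
```

Run:
```python
from h import *
print(cur()[2]['qpos'].round(2)); topl(-44.4,3,zmid=0)
```

```text
[-0.54  0.71  2.07  1.49  1.39  0.94]
[[-0.4, 0.9, 2.0], [-0.273, -0.062, 0.272]] [594.  57. 165.] dq [0.08, -0.04, -0.14, -0.25, -0.04, 0.52]
[[-0.9, 1.8, 4.0], [-0.538, 0.034, 0.503]] [596.  77. 156.] dq [0.11, -0.05, -0.1, -0.22, -0.05, 0.49]
[[-1.3, 2.7, 6.0], [-0.723, 0.265, 0.686]] [598.  98. 147.] dq [0.12, -0.06, -0.05, -0.2, -0.09, 0.47]
qend [-0.24  0.56  1.77  0.82  1.2   2.42]
```

Call:
play_rows(
  rows=[
    [255,[-0.4,0.9,2.0],[-0.273,-0.062,0.272]],
    [255,[-0.4,0.9,2.0],[-0.273,-0.062,0.272]],
    [255,[-0.4,0.9,2.0],[-0.273,-0.062,0.272]],
    [255,[-0.4,0.9,2.0],[-0.273,-0.062,0.272]],
    [255,[-0.9,1.8,4.0],[-0.538,0.034,0.503]],
    [255,[-0.9,1.8,4.0],[-0.538,0.034,0.503]],
    [255,[-0.9,1.8,4.0],[-0.538,0.034,0.503]],
    [255,[-1.3,2.7,6.0],[-0.723,0.265,0.686]],
    [255,[-1.3,2.7,6.0],[-0.723,0.265,0.686]],
    [255,[-1.3,2.7,6.0],[-0.723,0.265,0.686]],
    [255,[-1.3,2.7,6.0],[-0.723,0.265,0.686]],
    [255,[-1.3,2.7,6.0],[-0.723,0.265,0.686]],
  ],
)

```text
clock: 41.07
eef_pos: [596.5, 100.3, 146.6]
tcp_rot: [-3.129, 0.788, -1.539]
contact_force: [-0.9, 0.8, -0.1]
opening: 0.125
```

Run:
```python
from h import *
p,W=rackscan('w27'); rel(*place(-44.4,1,up=30)); p,d=grab_frame('side'); save('s27z.png',cv2.resize(p[90:250,180:380],None,fx=4,fy=3.7,interpolation=cv2.INTER_CUBIC))
```

```text
slot 0 n 2282 frame x med -4.4 y [-27.2  27.9] z [45.6 84.3] slope 0.02
shift [4.7, -0.17, 4.37] rot [-0.005, 0.003, 0.005]
```

View pics/s27z.png

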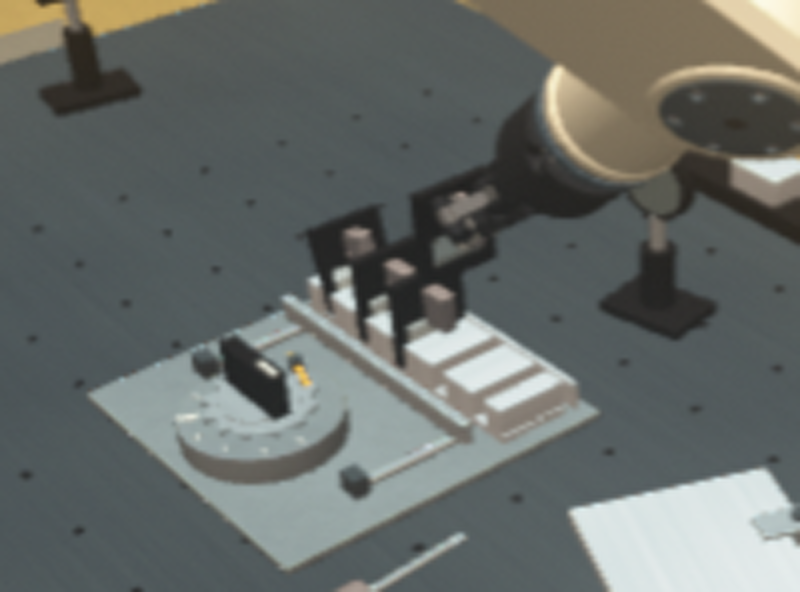

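Call:
play_rows(
  rows=[
    [255,[1.5,-0.1,1.4],[0,0,0]],
    [255,[3.0,-0.15,2.9],[-0.005,0.003,0.005]],
    [255,[4.7,-0.17,4.4],[-0.005,0.003,0.005]],
    [255,[4.7,-0.17,4.4],[-0.005,0.003,0.005]],
    [255,[4.7,-0.17,4.4],[-0.005,0.003,0.005]],
    [255,[4.7,-0.17,4.4],[-0.005,0.003,0.005]],
    [255,[4.7,-0.17,4.4],[-0.005,0.003,0.005]],
    [255,[4.7,-0.17,4.4],[-0.005,0.003,0.005]],
    [255,[4.7,-0.17,4.4],[-0.005,0.003,0.005]],
  ],
)

```text
clock: 41.92
eef_pos: [600.2, 96.8, 83.7]
tcp_rot: [3.141, 0.782, -1.554]
contact_force: [-0.5, 0.4, -1.2]
opening: 0.126
```

Run:
```python
from h import *
slotcheck('w28'); rel(*place(-44.4,1,up=30))
```

```text
wall offs {-44: (-0.4, 343), -88: (-0.39, 703)} filter mid x by depth -45.71704158967451 minz 35.50510336137995 y range [-29.2  25.6]
block y edges [-160.1  158.3] robot mid rack [-45.3  -1.8] 80.7 force [-0.5  0.4 -1.2] open 0.126 t 41.9167
shift [0.05, 0.17, 0.17] rot [-0.002, -0.004, -0.003]
```

Run:
```python
from h import *
P,Rt,s=cur(); e=rot2(RTH)@[1.3,1.7]; p1,R1=place(0,1)
for dz in(0,-15,-27,-31): rel(P+np.array([*e,dz]),R1)
```

```text
shift [-0.09, 0.17, 0.09] rot [-0.002, -0.004, -0.003]
shift [0.96, 0.17, 1.16] rot [-0.002, -0.004, -0.003]
shift [1.81, 0.17, 2.01] rot [-0.002, -0.004, -0.003]
shift [2.09, 0.17, 2.29] rot [-0.002, -0.004, -0.003]
```

Call:
play_rows(
  rows=[
    [255,[-0.09,0.17,0.09],[0,-0.004,-0.003]],
    [255,[-0.09,0.17,0.09],[0,-0.004,-0.003]],
    [255,[-0.09,0.17,0.09],[0,-0.004,-0.003]],
    [255,[0.5,0.17,0.7],[0,-0.004,-0.003]],
    [255,[0.96,0.17,1.16],[0,-0.004,-0.003]],
    [255,[0.96,0.17,1.16],[0,-0.004,-0.003]],
    [255,[1.4,0.17,1.6],[0,-0.004,-0.003]],
    [255,[1.8,0.17,2.0],[0,-0.004,-0.003]],
    [255,[1.8,0.17,2.0],[0,-0.004,-0.003]],
    [255,[2.0,0.17,2.2],[0,-0.004,-0.003]],
    [255,[2.1,0.17,2.3],[0,-0.004,-0.003]],
    [255,[2.1,0.17,2.3],[0,-0.004,-0.003]],
  ],
)

```text
clock: 42.97
eef_pos: [598.1, 98.2, 52.5]
tcp_rot: [-3.142, 0.787, -1.551]
contact_force: [-2.9, -2.5, 7.6]
opening: 0.127
```

Run:
```python
from h import *
slotcheck('w29')
```

```text
wall offs {-88: (-0.36, 509)} filter mid x by depth None minz None y range [-27.3  27.8]
block y edges [-163.   157.8] robot mid rack [-43.9   0.3] 49.6 force [-2.9 -2.5  7.6] open 0.127 t 42.9667
```

Call:
play_rows(
  rows=[
    [220,[0,0,0],[0,0,0]],
    [160,[0,0,0],[0,0,0]],
    [110,[0,0,0],[0,0,0]],
    [110,[0,0,0],[0,0,0]],
    [110,[0,0,0],[0,0,0]],
    [110,[0,0,-1.0],[0,0,0]],
    [110,[0,0,-3.0],[0,0,0]],
    [110,[0,0,-6.0],[0,0,0]],
    [110,[0,0,-9.0],[0,0,0]],
    [110,[0,0,-12.0],[0,0,0]],
    [110,[0,0,-12.0],[0,0,0]],
  ],
)

```text
clock: 43.93
eef_pos: [602.3, 9.1, 140.6]
tcp_rot: [-3.133, 0.783, -1.548]
contact_force: [1.3, 0.2, -0.4]
opening: 0.571
```

Run:
```python
from h import *
rackscan('w30'); print(cur()[2]['qpos'].round(2))
p,d=grab_frame('top'); save('t30z.png',cv2.resize(p[160:290,175:335],None,fx=5,fy=4.6,interpolation=cv2.INTER_CUBIC))
p,d=grab_frame('side'); save('s30z.png',cv2.resize(p[90:250,180:380],None,fx=4,fy=3.7,interpolation=cv2.INTER_CUBIC))
```

```text
slot 88 n 339 frame x med 95.9 y [-30.3  24.6] z [71.  83.9] slope 0.2
slot 44 n 474 frame x med 39.8 y [-28.   27.5] z [72.4 84.3] slope 0.26
slot 0 n 665 frame x med -4.3 y [-27.3  27.9] z [70.3 84.2] slope 0.19
slot -44 n 1755 frame x med -48.1 y [-27.2  27.7] z [45.4 84.2] slope 0.02
[-0.37  0.61  1.71  0.75  1.28  2.36]
```

View pics/t30z.png

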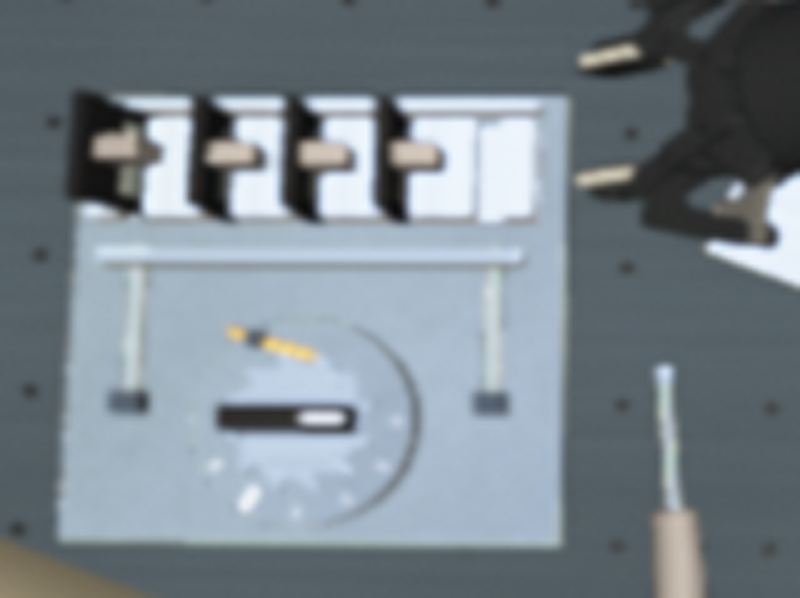

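View pics/s30z.png

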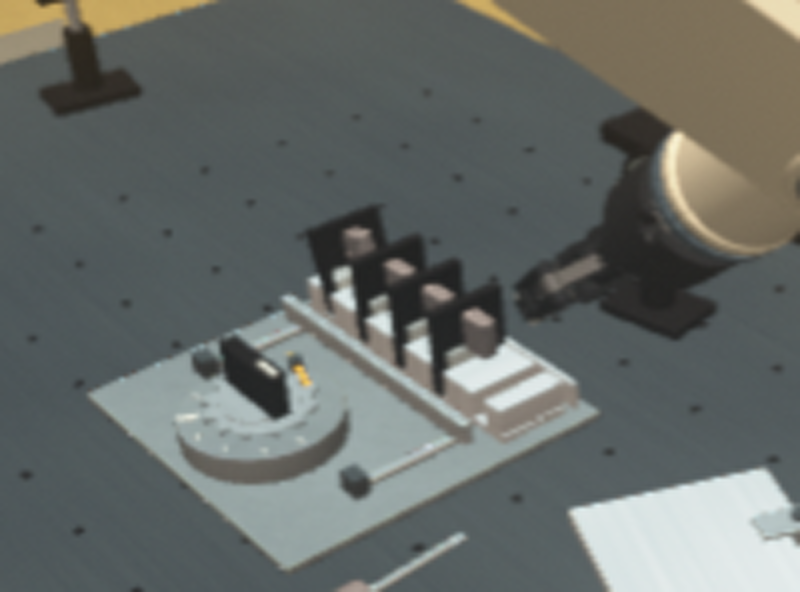

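View pics/w30.png

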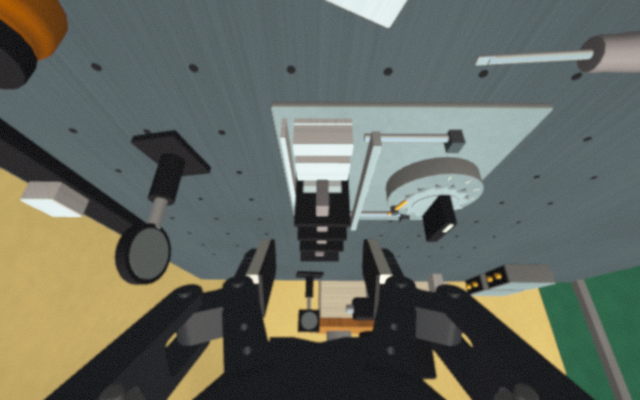

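Run:
```python
from h import *
k=rck(-0.4,135); p=np.array([*k,190]); Rt=down(RTH); print(k)
q=ik(p,Rt,q0=np.array([.32,.3,1.7,0.01,1.15,.29])); print(q.round(2)); plan2(p,q,6,zmid=0)
```

```text
[462.20911941 153.24575061]
[0.32 0.19 1.96 0.   0.99 0.3 ]
[[-2.3, 2.2, 1.1], [-0.128, 0.11, -0.485]] [577.  36. 145.] dq [0.09, -0.06, 0.01, -0.14, -0.02, -0.34]
[[-4.6, 4.5, 2.1], [-0.283, 0.179, -0.978]] [554.  60. 154.] dq [0.1, -0.07, 0.02, -0.13, -0.03, -0.35]
[[-6.9, 6.7, 3.2], [-0.465, 0.208, -1.473]] [531.  83. 163.] dq [0.11, -0.07, 0.04, -0.12, -0.04, -0.35]
[[-9.3, 9.0, 4.2], [-0.674, 0.193, -1.966]] [508. 107. 172.] dq [0.12, -0.07, 0.05, -0.12, -0.06, -0.35]
[[-11.6, 11.2, 5.3], [-0.917, 0.127, -2.447]] [485. 130. 181.] dq [0.13, -0.08, 0.06, -0.12, -0.07, -0.34]
[[-13.9, 13.5, 6.3], [1.202, 0.001, 2.9]] [462. 153. 190.] dq [0.13, -0.08, 0.07, -0.12, -0.07, -0.33]
qend [0.32 0.18 1.96 0.   0.99 0.3 ]
```

Call:
play_rows(
  rows=[
    [110,[-2.3,2.2,1.1],[-0.128,0.11,-0.485]],
    [110,[-2.3,2.2,1.1],[-0.128,0.11,-0.485]],
    [110,[-2.3,2.2,1.1],[-0.128,0.11,-0.485]],
    [110,[-2.3,2.2,1.1],[-0.128,0.11,-0.485]],
    [110,[-4.6,4.5,2.1],[-0.283,0.179,-0.978]],
    [110,[-4.6,4.5,2.1],[-0.283,0.179,-0.978]],
    [110,[-4.6,4.5,2.1],[-0.283,0.179,-0.978]],
    [110,[-4.6,4.5,2.1],[-0.283,0.179,-0.978]],
    [110,[-6.9,6.7,3.2],[-0.465,0.208,-1.473]],
    [110,[-6.9,6.7,3.2],[-0.465,0.208,-1.473]],
    [110,[-6.9,6.7,3.2],[-0.465,0.208,-1.473]],
    [110,[-6.9,6.7,3.2],[-0.465,0.208,-1.473]],
  ],
)

```text
clock: 45.08
eef_pos: [530.0, 84.6, 161.6]
tcp_rot: [-2.78, 0.199, 0.004]
contact_force: [0.8, -0.4, -0.4]
opening: 0.566
```

Run:
```python
from h import *
k=rck(-0.4,135); p=np.array([*k,190]); Rt=down(RTH); print(cur()[2]['qpos'].round(2))
q=ik(p,Rt,q0=np.array([.32,.3,1.7,0.01,1.15,.29])); plan2(p,q,3,zmid=0)
```

```text
[-0.06  0.42  1.78  0.38  1.19  1.36]
[[-2.4, -2.3, 0.4], [-0.151, -0.008, -0.527]] [507. 107. 171.] dq [0.12, -0.08, 0.05, -0.13, -0.06, -0.35]
[[-4.8, -4.6, 0.7], [-0.296, -0.052, -1.062]] [485. 130. 181.] dq [0.13, -0.08, 0.06, -0.12, -0.07, -0.35]
[[-7.2, -7.0, 1.1], [-0.439, -0.133, -1.599]] [462. 153. 190.] dq [0.13, -0.08, 0.07, -0.12, -0.08, -0.35]
qend [0.32 0.18 1.96 0.   0.99 0.3 ]
```

Call:
play_rows(
  rows=[
    [110,[-2.4,-2.3,0.4],[-0.151,-0.008,-0.527]],
    [110,[-2.4,-2.3,0.4],[-0.151,-0.008,-0.527]],
    [110,[-2.4,-2.3,0.4],[-0.151,-0.008,-0.527]],
    [110,[-2.4,-2.3,0.4],[-0.151,-0.008,-0.527]],
    [110,[-4.8,-4.6,0.7],[-0.296,-0.052,-1.062]],
    [110,[-4.8,-4.6,0.7],[-0.296,-0.052,-1.062]],
    [110,[-4.8,-4.6,0.7],[-0.296,-0.052,-1.062]],
    [110,[-4.8,-4.6,0.7],[-0.296,-0.052,-1.062]],
    [110,[-7.2,-7.0,1.1],[-0.439,-0.133,-1.599]],
    [110,[-7.2,-7.0,1.1],[-0.439,-0.133,-1.599]],
    [110,[-7.2,-7.0,1.1],[-0.439,-0.133,-1.599]],
    [110,[-7.2,-7.0,1.1],[-0.439,-0.133,-1.599]],
  ],
)

```text
clock: 46.08
eef_pos: [462.3, 153.9, 190.0]
tcp_rot: [-3.103, -0.014, 1.432]
contact_force: [0.0, -0.2, 0.0]
opening: 0.562
```

Call:
play_rows(
  rows=[
    [110,[0,0,0],[0,0,0]],
    [110,[0,0,0],[0,0,0]],
    [110,[0,0,0],[0,0,0]],
    [110,[0,0,0],[0,0,0]],
  ],
)

```text
clock: 46.42
eef_pos: [463.6, 152.9, 190.6]
tcp_rot: [-3.103, -0.015, 1.421]
contact_force: [-0.1, -0.5, -0.4]
opening: 0.57
```

```bash
cat >> h.py <<'E'
def knob(tag):
    p,W,P,Rt,s=wdepth(tag); rk=(W[...,:2]-RT)@rot2(RTH); x,y,z=rk[...,0],rk[...,1],W[...,2]
    m=((z>70)&(z<82)&(np.hypot(x,y-135)<45)).astype(np.uint8)
    q=W[m>0][:,:2].astype(np.float32); (cx,cy),(w,h),a=cv2.minAreaRect(q); th=a if w>h else a+90
    br=(m>0)&(p.min(2)>120)
    print('knob n',m.sum(),'ctr',round(cx,1),round(cy,1),'rack',(rot2(RTH).T@(np.array([cx,cy])-RT)).round(1),'size',round(w,1),round(h,1),'long axis deg',round(th,1),'rel rack',round(th-np.degrees(RTH),1),'z',np.median(z[m>0]).round(1))
    if br.sum()>5: 
        c=W[br][:,:2].mean(0); v=rot2(RTH).T@(c-[cx,cy]); print('pointer dir rack',v.round(1),'knob angle',np.degrees(np.arctan2(v[1],-v[0])).round(1),br.sum())
    print('tcp',P.round(1),s['contact_force'].round(1),'t',s['clock'])
E
python3 - <<'E'
from h import *
knob('w31'); print(cur()[2]['qpos'].round(2)); rel([*rck(-.4,135),100],down(RTH))
E
```

```text
knob n 892 ctr 461.4 153.2 rack [ -0.4 135.8] size 14.0 60.4 long axis deg 91.0 rel rack -0.3 z 76.9
pointer dir rack [-17.2   0.6] knob angle 2.0 128
tcp [463.6 152.9 190.6] [-0.1 -0.5 -0.4] t 46.4167
[0.29 0.2  1.94 0.04 1.03 0.42]
shift [-0.12, 0.19, 9.07] rot [-0.037, -0.019, -0.171]
```

View pics/w31.png

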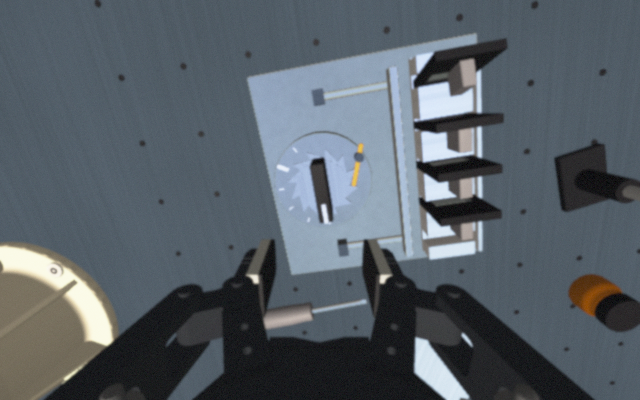

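Run:
```python
from h import *
for z in(100,52): rel([461.4,153.2,z],down(np.radians(91.1)))
```

```text
shift [-0.13, 0.11, 9.07] rot [-0.037, -0.019, -0.169]
shift [-0.21, 0.29, 13.86] rot [-0.037, -0.019, -0.169]
```

Call:
play_rows(
  rows=[
    [110,[-0.1,0.1,3.0],[-0.037,-0.019,-0.169]],
    [110,[-0.1,0.1,6.0],[-0.037,-0.019,-0.169]],
    [110,[-0.13,0.11,9.0],[-0.037,-0.019,-0.169]],
    [110,[-0.13,0.11,9.0],[-0.037,-0.019,-0.169]],
    [110,[-0.13,0.11,9.0],[-0.037,-0.019,-0.169]],
    [110,[-0.13,0.11,9.0],[-0.037,-0.019,-0.169]],
    [110,[-0.13,0.11,9.0],[-0.037,-0.019,-0.169]],
  ],
)

```text
clock: 47.05
eef_pos: [463.0, 153.6, 102.7]
tcp_rot: [3.138, -0.0, 1.592]
contact_force: [-0.8, -0.4, 0.2]
opening: 0.57
```

Run:
```python
from h import *
knob('w32')
for z in(70,52): rel([461.4,153.2,z],down(np.radians(91.1)))
```

```text
knob n 1803 ctr 461.5 153.3 rack [ -0.3 135.7] size 13.8 60.5 long axis deg 90.5 rel rack -0.7 z 77.0
pointer dir rack [-19.5   0.2] knob angle 0.5 216
tcp [463.  153.6 102.7] [-0.8 -0.4  0.2] t 47.05
shift [-0.05, -0.17, 3.27] rot [0.003, -0.0, 0.002]
shift [-0.05, -0.18, 5.07] rot [0.003, -0.0, 0.002]
```

Call:
play_rows(
  rows=[
    [110,[-0.05,-0.17,1.5],[0,0,0]],
    [110,[-0.05,-0.17,3.3],[0,0,0]],
    [110,[-0.05,-0.17,4.3],[0,0,0]],
    [110,[-0.05,-0.17,5.0],[0,0,0]],
    [110,[-0.05,-0.17,5.0],[0,0,0]],
    [110,[-0.05,-0.17,5.0],[0,0,0]],
  ],
)

```text
clock: 47.6
eef_pos: [460.2, 152.9, 51.4]
tcp_rot: [3.141, 0.001, 1.593]
contact_force: [-0.7, 0.1, 0.2]
opening: 0.567
```

Run:
```python
from h import *
rel([461.4,153.2,52],down(np.radians(91))); print(cur()[0],cur()[2]['contact_force'])
```

```text
shift [0.03, 0.12, -0.06] rot [0.001, 0.001, 0.004]
[460.16693322 152.87295854  51.36169405] [-0.65055209  0.13886052  0.21430275]
```

Correct and close on the bar.

Call:
play_rows(
  rows=[
    [110,[0.03,0.12,-0.05],[0,0,0.004]],
    [160,[0.03,0.12,-0.05],[0,0,0.004]],
    [200,[0.03,0.12,-0.05],[0,0,0.004]],
    [255,[0.03,0.12,-0.05],[0,0,0.004]],
    [255,[0.03,0.12,-0.05],[0,0,0.004]],
    [255,[0.03,0.12,-0.05],[0,0,0.004]],
    [255,[0.03,0.12,-0.05],[0,0,0.004]],
    [255,[0.03,0.12,-0.05],[0,0,0.004]],
  ],
  squeeze=50,
)

```text
clock: 48.27
eef_pos: [461.7, 153.3, 52.1]
tcp_rot: [3.14, 0.0, 1.589]
contact_force: [-0.5, 0.1, 5.4]
opening: 0.153
```

Run:
```python
from h import *
P,Rt,s=cur(); print(P,s['contact_force'],s['wrist_torque'],s['opening'],s['qpos'].round(2)); rel([461.4,153.2,52],down(np.radians(91)))
```

```text
[461.66448075 153.26700855  52.10721764] [-0.51826038  0.07606048  5.36061962] [-0.11592094  0.04488639  0.02703695] 0.1532629553787649 [ 0.32  0.4   2.06 -0.    0.67  0.3 ]
shift [-0.01, -0.03, 0.01] rot [0.002, 0.0, 0.001]
```

Call:
play_rows(
  rows=[
    [255,[0,0,0],[0,0,0.1]],
    [255,[0,0,0],[0,0,0.2]],
    [255,[0,0,0],[0,0,0.3]],
    [255,[0,0,0],[0,0,0.4]],
    [255,[0,0,0],[0,0,0.5]],
    [255,[0,0,0],[0,0,0.6]],
    [255,[0,0,0],[0,0,0.7]],
    [255,[0,0,0],[0,0,0.8]],
    [255,[0,0,0],[0,0,0.9]],
    [255,[0,0,0],[0,0,1.0]],
    [255,[0,0,0],[0,0,1.1]],
    [255,[0,0,0],[0,0,1.2]],
  ],
  squeeze=60,
)

```text
clock: 49.27
eef_pos: [461.6, 153.4, 52.2]
tcp_rot: [3.141, -0.002, 0.384]
contact_force: [-0.9, 0.6, 7.3]
opening: 0.152
```

Run:
```python
from h import *
P,Rt,s=cur(); print(P,s['contact_force'],s['wrist_torque'],s['opening'],s['qpos'].round(2)); rel([461.4,153.2,52],down(np.radians(91)-2.28))
p,d=grab_frame('wrist'); save('w33.png',p)
```

```text
[461.59228929 153.41771563  52.17931785] [-0.90125288  0.55348141  7.25993437] [0.09102952 0.20268746 0.1179172 ] 0.1522401545355738 [ 0.32  0.4   2.06 -0.    0.67  1.51]
shift [-0.03, 0.01, 0.02] rot [-0.0, -0.002, 1.076]
```

View pics/w33.png

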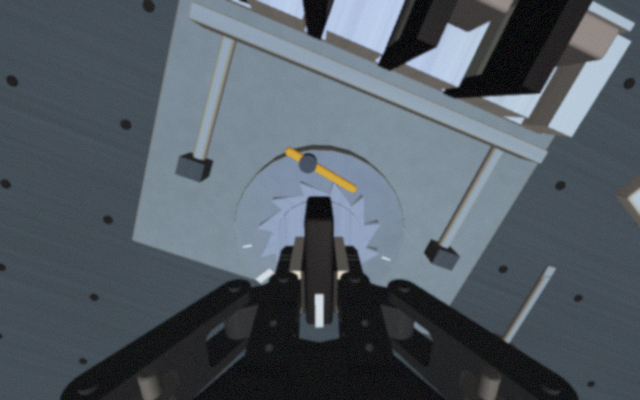

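Call:
play_rows(
  rows=[
    [255,[0,0,0],[0,0,0.1]],
    [255,[0,0,0],[0,0,0.2]],
    [255,[0,0,0],[0,0,0.3]],
    [255,[0,0,0],[0,0,0.4]],
    [255,[0,0,0],[0,0,0.5]],
    [255,[0,0,0],[0,0,0.6]],
    [255,[0,0,0],[0,0,0.7]],
    [255,[0,0,0],[0,0,0.8]],
    [255,[0,0,0],[0,0,0.9]],
    [255,[0,0,0],[0,0,1.0]],
    [255,[0,0,0],[0,0,1.08]],
    [255,[0,0,0],[0,0,1.08]],
  ],
)

```text
clock: 50.32
eef_pos: [461.6, 153.5, 52.1]
tcp_rot: [-3.14, -0.001, -0.696]
contact_force: [-0.4, 1.7, 6.3]
opening: 0.15
```

Run:
```python
from h import *
P,Rt,s=cur(); print(P,s['contact_force'],s['wrist_torque'],s['opening'],s['qpos'].round(2)); rel([461.4,153.2,52],down(np.radians(91)-2.28))
p,d=grab_frame('wrist'); save('w34.png',p)
```

```text
[461.57420005 153.5198505   52.14853543] [-0.42098096  1.70276479  6.34545559] [0.25167288 0.16980666 0.0580273 ] 0.14999817963751116 [ 0.32  0.4   2.06 -0.    0.67  2.59]
shift [0.01, 0.04, 0.01] rot [-0.001, -0.001, -0.005]
```

View pics/w34.png

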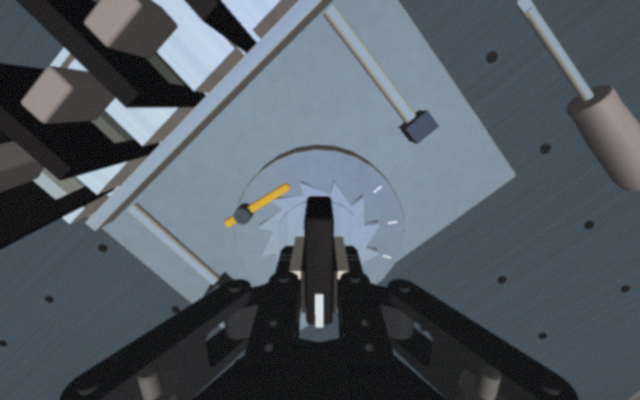

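Call:
play_rows(
  rows=[
    [255,[0,0,0],[0,0,-0.1]],
    [200,[0,0,0],[0,0,-0.15]],
    [110,[0,0,0],[0,0,-0.15]],
    [90,[0,0,0],[0,0,-0.15]],
    [90,[0,0,0],[0,0,-0.15]],
    [90,[0,0,0],[0,0,-0.15]],
    [90,[0,0,-2],[0,0,-0.15]],
    [90,[0,0,-5],[0,0,-0.15]],
    [90,[0,0,-8],[0,0,-0.15]],
    [90,[0,0,-11],[0,0,-0.15]],
    [90,[0,0,-14],[0,0,-0.15]],
    [90,[0,0,-14],[0,0,-0.15]],
  ],
)

```text
clock: 51.37
eef_pos: [463.9, 154.2, 196.9]
tcp_rot: [-3.135, -0.006, -0.542]
contact_force: [1.2, 0.6, 0.1]
opening: 0.647
```

Call:
play_rows(
  rows=[
    [90,[0,0,0],[0,0,0]],
    [90,[0,0,0],[0,0,0]],
    [90,[0,0,0],[0,0,0]],
    [90,[0,0,0],[0,0,0]],
  ],
)

```text
clock: 51.7
eef_pos: [460.1, 152.9, 190.2]
tcp_rot: [3.14, 0.001, -0.542]
contact_force: [-0.6, 0.6, -0.3]
opening: 0.645
```

Run:
```python
from h import *
knob('w35'); rackscan('w36')
p,d=grab_frame('side'); save('s36z.png',cv2.resize(p[90:250,180:380],None,fx=4,fy=3.7,interpolation=cv2.INTER_CUBIC))
```

```text
knob n 887 ctr 461.9 153.2 rack [ -0.4 135.3] size 14.0 59.8 long axis deg 151.3 rel rack 60.1 z 76.9
pointer dir rack [ 9.3 15.9] knob angle 120.3 117
tcp [460.1 152.9 190.2] [-0.6  0.6 -0.3] t 51.7
slot 88 n 1897 frame x med 93.2 y [-29.8  25.4] z [45.8 84.4] slope 0.15
slot 44 n 1547 frame x med 39.7 y [-27.3  28.1] z [47.1 85.4] slope 0.12
slot 0 n 1286 frame x med -3.0 y [-27.1  28.3] z [47.4 85.3] slope 0.14
slot -44 n 949 frame x med -45.0 y [-20.5  28.2] z [50.5 85.8] slope 0.19
```

View pics/w35.png

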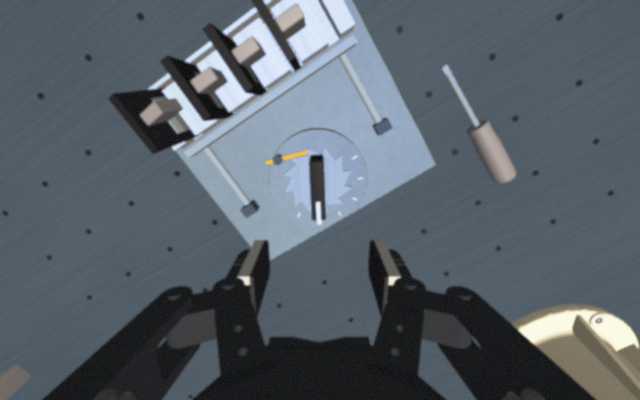

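View pics/s36z.png

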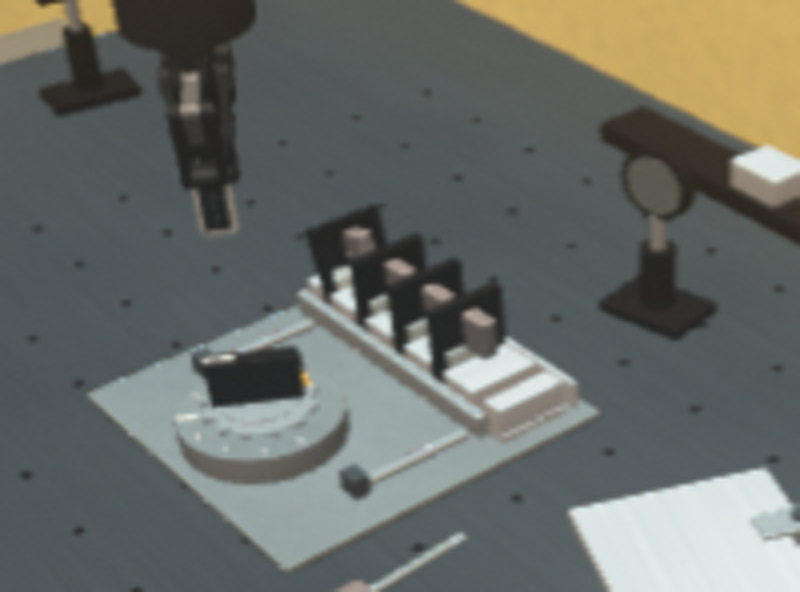

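Run:
```python
from h import *
z=np.load('pics/w36.npz'); 
p,W,P,Rt,s=wdepth('w37'); rk=(W[...,:2]-RT)@rot2(RTH); x,y,zz=rk[...,0],rk[...,1],W[...,2]
m=(x>80)&(x<108)&(abs(y)<33)&(zz>45)&(zz<82)&(p.max(2)<90)
A=np.stack([x[m],y[m],zz[m]],1); c=np.median(A,0); 
from numpy.linalg import svd
for _ in range(5):
    u,sv,vt=svd(A-A.mean(0),full_matrices=False); d=(A-A.mean(0))@vt[2]; A=A[abs(d)<max(1.0,1.5*d.std())]
print('normal',vt[2].round(3),'tilt',np.arcsin(abs(vt[2][2])).round(3),len(A),'resid',d.std().round(2))
r.sign_off()
```

```text
normal [ 0.973  0.008 -0.231] tilt 0.233 1214 resid 0.47
the job is handed in; nothing more can be done
```

I drew all four filters out from under their clips and stood them in slots 5, 4, 3 and 2, handles in the upper half. Then I turned the knob to the fourth tooth, let go and lifted the gripper clear. The job is handed in, at about 52 s on the robot's clock.

**What the last checks showed:**
- **Knob:** the pointer reads 120.3° (2.10 rad), and the keeper bar is closed beside the filters. I took the pawl as seated because the knob came to rest at the tooth; I did not measure the pawl's own angle.
- **Filters:** seen face-on after placing, each stood straight and centred in its slot to about 1 mm, with its top edge at 84 mm, so it is down on the slot's bottom.
- **One off:** the filter in slot 5 stood straight at first. When I looked again after racking the third filter it leaned about 0.23 rad and sat about 2.5 mm off centre. That may have been the random knock. It is within the limits (0.39 rad, 12 mm), so I left it.
- **Disagreement:** wrist-camera readings taken while the arm was still settling were off by up to about 4 mm. Once it was still, the slot positions from the depth picture and from the top camera agreed to 0.4 mm.
- **Bystanders:** the lens post, jar and screwdriver look unmoved in the pictures. I did not measure how far they moved.
- **Forces:** the measured contact force stayed below about 8 N in the readings taken.

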